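Photograph a batch of boards at the verification station

TASK

Photograph this batch of converter boards at the inspection stand: put the calibration target back on its seat at the back of the stand, lay every board flat in a nest of its own, component side up, swing the camera in over the nests to its stop and turn the lock collar until its wings point along the boom. Only with the camera locked there, press the shutter pedal right down to its stop, hold it for two seconds and let it come up. Then turn the collar back to its open stop, swing the camera back out as far as it goes (never swing it with the collar locked), leave the boards in their nests, and do not disturb the other things on the bench.

Things in the scene. Friction and masses are not known exactly. Their poses are not given: they have to be found in the camera images.
- stand: Fixed inspection stand: grey cast base plate 250 x 275 x 12 mm with four nests, a seat for the calibration target and a column. Origin on the bench under the middle of the 2 x 2 group of nests; z up. The base reaches from x -85 to +165 mm and from y -85 to +190 mm of this origin. Stand position and yaw vary.
- nest0 (a point): Centre of the floor of one of the four nests on the stand (axes as the stand's). Each is a shallow recess 66 mm (x) by 57 mm (y) walled by aluminium ribs 4 mm high; nest centres stand 72 mm apart in x and 77 mm apart in y; floor 12 mm above the bench. All the nests are alike.
- nest1 (a point): Centre of the floor of one of the four nests on the stand (axes as the stand's). Each is a shallow recess 66 mm (x) by 57 mm (y) walled by aluminium ribs 4 mm high; nest centres stand 72 mm apart in x and 77 mm apart in y; floor 12 mm above the bench. All the nests are alike.
- nest2 (a point): Centre of the floor of one of the four nests on the stand (axes as the stand's). Each is a shallow recess 66 mm (x) by 57 mm (y) walled by aluminium ribs 4 mm high; nest centres stand 72 mm apart in x and 77 mm apart in y; floor 12 mm above the bench. All the nests are alike.
- nest3 (a point): Centre of the floor of one of the four nests on the stand (axes as the stand's). Each is a shallow recess 66 mm (x) by 57 mm (y) walled by aluminium ribs 4 mm high; nest centres stand 72 mm apart in x and 77 mm apart in y; floor 12 mm above the bench. All the nests are alike.
- seat (a point): Centre of the seat for the calibration target, at its bearing height 20 mm above the bench (axes as the stand's). Two black pads 8 mm high on the base, 80 mm apart in y, with an end lip beyond each (7 mm higher than the pads, inner faces 120 mm apart in y); open along x.
- target: Calibration target: loose framed white dot plate 40 x 110 x 14 mm (x, y, z), 0.15 kg; origin under its centre. At first it lies across the ribs in the middle of the nests, its underside 16 mm above the bench; it is gripped by its long sides (40 mm apart).
- board0: Converter board, loose, 0.11 kg: green laminate 60 x 50 x 4 mm (x, y, z), on its middle a finned aluminium heat sink 34 x 20 mm, top 32 mm above the underside, to grip by (20 mm, along y); two capacitors 20 mm high at +x, terminal block 14 mm high at -x. Origin under its centre. All alike, two to four present (None from the start: absent); either way round in a nest is right.
- board1: Converter board, loose, 0.11 kg: green laminate 60 x 50 x 4 mm (x, y, z), on its middle a finned aluminium heat sink 34 x 20 mm, top 32 mm above the underside, to grip by (20 mm, along y); two capacitors 20 mm high at +x, terminal block 14 mm high at -x. Origin under its centre. All alike, two to four present (None from the start: absent); either way round in a nest is right.
- board2: Converter board, loose, 0.11 kg: green laminate 60 x 50 x 4 mm (x, y, z), on its middle a finned aluminium heat sink 34 x 20 mm, top 32 mm above the underside, to grip by (20 mm, along y); two capacitors 20 mm high at +x, terminal block 14 mm high at -x. Origin under its centre. All alike, two to four present (None from the start: absent); either way round in a nest is right.
- board3: Converter board, loose, 0.11 kg: green laminate 60 x 50 x 4 mm (x, y, z), on its middle a finned aluminium heat sink 34 x 20 mm, top 32 mm above the underside, to grip by (20 mm, along y); two capacitors 20 mm high at +x, terminal block 14 mm high at -x. Origin under its centre. All alike, two to four present (None from the start: absent); either way round in a nest is right.
- column_axis (a point): Point on the vertical axis of the column (30 mm diameter), on the base's top. The camera boom and the lock collar both turn about this axis.
- boom (a joint): Swing of the camera boom about the column (rad): 0 is its outer stop, where it is parked clear of the nests; grows counter-clockwise seen from above, passing the side towards the robot; 1.92 is the stop, camera over the middle of the nests. It stays where it is left; about 0.25 N m moves it.
- boom_knob (a point): Middle of the upright black knob, 22 mm diameter, 30 mm high, on top of the camera at the boom's end, 175 mm from the column's axis; its top is 13 mm above this point. The point's x axis points outward along the boom. The camera body (46 mm square) begins 21 mm below this point; the ring light's underside is 124 mm above the bench.
- collar (a joint): Turn of the lock collar on the column top, above the boom's hub (rad): grows clockwise seen from above. Its open stop is 0 (wings across the boom's working direction); locked at 1.40, where the wings lie along the boom as it stands at its stop; it turns on to an end stop at 1.60. It stays where it is left; about 0.1 N m moves it.
- collar_grip (a point): Middle of the collar's dark steel wing block, 64 mm long (point x axis, turning with the collar), 26 mm wide, its top 10 mm above and its foot 16 mm below this point; about 260 mm above the bench, on the column axis (a fixed cap stands 3 mm proud in its middle).
- pedal (a joint): Angle of the pedal's treadle (rad): 0 up, 0.18 fully down on its stop. A spring lifts it: about 5 N at the pad to start it, 10 N at the stop.
- pedal_pad (a point): Point on top of the rubber pad of the shutter pedal, near the treadle's free end, 105 mm from the hinge, in the middle of its 66 mm width; about 50 mm above the bench when up, 19 mm lower when fully down. The point's x axis points towards the hinge. The grey pedal base (150 x 92 mm) is fixed to the bench; its place and yaw vary.
- bare_stack: Bystander: stack of bare green boards, 120 x 100 x 32 mm, origin under its centre. Leave alone.
- mouse: Bystander: black computer mouse, 108 x 60 x 31 mm, origin under its centre. Leave alone.
- cleaner: Bystander: white bottle, 52 mm diameter, 120 mm high, origin under its centre. Leave alone.
Mind the look-alikes: they are no part of the job. What is shaped like the board1 but red or yellow is not meant.

How it is judged:
By the outcome, as a careful person would: the job done as asked, in the order asked, and still so for the second after the job is handed in, with the robot touching nothing.
Of board0, board1, board2, board3 only 2 to 4 are there at a start; the rules pass over those that are not, and their reading is None.
At some moment in a run one of board0, board1, board2, board3 may be knocked a few centimetres aside while the robot is not near it.
Once in a run the grip may slacken for a moment while it holds something.
It also fails if it takes over 210 s, if anything falls off the work surface, if the arm or the gripper's body presses on something with over 40 N, if the wrist force passes 120 N, or if a joint passes its speed limit or range.

ROBOT

A 7-joint arm with a two-finger parallel gripper is mounted at the origin on the work surface. World frame = base frame: x ahead of the robot, y to its left, z up, the work surface at z = 0. Lengths are in m, angles in rad, forces in N, time in s.
With the tool pointing down it reaches from about 0.35 to 0.9 m from the base axis. Payload 19.9 kg.
Tool frame: the origin (TCP) lies midway between the tips of the shut fingers; the grasp point (between the pads) lies 19 mm behind it; x points along the fingers, z is the direction in which the jaws open and shut, and the axes are right-handed (so a half turn about x gives the same grasp; the last joint's range is limited). The gripper opens to 94 mm and grips with 3 to 60 N. Pads are 16 mm wide; open, the fingers measure 119 mm over their backs; the gripper's body (75 mm by 177 mm) begins 78 mm behind the grasp point.
Start: joints at [1.214, 0.417, -0.01, 1.614, 0.005, 1.111, -0.053], TCP at [0.194, -0.594, 0.205] pointing down, gripper open.
Joint ranges: [-2.81, 2.81], [-0.39, 2.02], [-1.27, 1.25], [0.06, 2.57], [-1.19, 4.33], [0.19, 2], [-2.82, 2.82]. Speed limits (rad/s): [1.89, 1.89, 2.39, 2.39, 3.01, 3.01, 3.01].

INTERFACE

Orientations are given as [roll, pitch, yaw] about the fixed x, y, z axes, in that order (R = Rz(yaw) Ry(pitch) Rx(roll)).
In Python, from cell import env, viewer gives the robot as it stands.
- The arm moves only by the tool step_arm, never from a script. Its argument "series" is a list of rows, each an object with "delta_pos": the shift along the tool's x, y, z in units of 60 mm (1.0 is 60 mm), a list of three; "rotation": the turn, a rotation vector about the tool's x, y, z in units of 6 degrees (1.0 is 6 degrees), a list of three. In form: [{"delta_pos": [x, y, z], "rotation": [rx, ry, rz]}, ...]. A call has 1 to 5 rows; each row shifts and turns the commanded pose from where the row before left it, along the tool's axes as they then stand; what a row does not reach is not made up. A row lasts 1/8 s, in which the tool goes at most 62.5 mm and 10.7 degrees, less where a joint would pass 70% of its speed; a pose out of reach is approached as far as the arm can. A call is refused whole if a number of a shift passes 1 or a number of a turn 1, either way. A call with a gripper value outside its range is refused whole. "fingers" is the finger opening in mm, from 0 to 94, set as the call begins (left out, the last holds). The fingers move at their own pace and stop on an object; "force" is the grip in N (left out, the last holds). Time passes only in rows, so rows that do not move let the fingers close. It gives the time, the measured TCP pose, the force and the opening at its end, in the units of the state.
- env.get_obs(): the state, without advancing time (a new reading comes with each control period).
- viewer.camera(name): name is "side" or "top"; returns (picture, depth): 384x512x3 uint8, blue, green, red; 384x512 float32, m along the optical axis (not along the pixel's ray), 0 where there is no reading.
- viewer.camera_params(name): a dict with "intrinsics" (3x3 intrinsics, pixels), "R" (3x3) and "t" (3): a world point X has camera coordinates R X + t. Camera axes: x right, y down, z forward; pixel columns grow to the right and rows downward; lengths in m; the calibration is good to about 2 mm. A picture is of the moment at which its call begins. camera_params takes no time and is no camera call.
- env.close_job(): hands the job in, once; it reports no verdict.
Trained networks look in the newest picture that a camera, given by its name, has taken for a name from the list of things; names that differ only in an ending like _2 or _b are one class to them, and where a whole thing is asked for, a point or a joint stands for the part that bears it (a point fixed in the world has none). Each returns a list of dicts, best first, with "score" (0 to 1); they miss things now and then, are a little off and sometimes report something else, mostly with a low value. They report only what shows in the picture. A call takes as long as a camera call. They do not tell look-alikes from the thing itself.
- viewer.look_for(camera, name): "pixel" ([column, row] in pixels, amid what is visible of it).
The state is a dict: "time_s": time; "joints": joint angles; "qd": joint speeds; "joint_torque": joint torques, N m; "tool_pos": TCP position; "tcp_rot": TCP orientation; "ft_force": force on the tool from outside, world axes, zero at the start; "moment": the same for the moment, N m; "finger_gap": finger opening in m.
Only numpy, scipy, OpenCV 4.12 (cv2) and the standard library are available. Lean on these libraries where they do the work, as an engineer would, in place of code of your own. Each camera call takes 0.05 s, during which the arm holds its last target. There are 200 camera calls.

## Working session

There is one attempt and no reset: what is moved stays moved. The work goes in short steps, Python scripts to look and compute and a tool call to move; the robot and the scene stay as the last step left them, time stands still between calls to the robot, and variables do not carry over. Pictures are saved under pics/ and viewed, about 12 in all and at most 16, crops included, and the job is handed in when it is done.

Besides the shell and the picture viewer there is one more tool, called after "Request:" as name([rows], argument=value, ...), one row to a line, values as JSON. step_arm: Moves the arm, as the interface text tells. Its arguments: {"type":"object","properties":{"series":{"type":"array"},"fingers":{"type":"number"},"force":{"type":"number"}},"required":["series"]}

```bash
mkdir -p pics; ls; cat > h.py <<'E'
import numpy as np, cv2
from scipy.spatial.transform import Rotation as Rn
from cell import env, viewer
def cam(n):
    im,d=viewer.camera(n); p=viewer.camera_params(n)
    return im,d,np.array(p["intrinsics"]),np.array(p["R"]),np.array(p["t"])
def world(d,K,R,t):
    h,w=d.shape; u,v=np.meshgrid(np.arange(w),np.arange(h))
    c=np.stack([(u-K[0,2])/K[0,0]*d,(v-K[1,2])/K[1,1]*d,d],-1)
    return (c-t)@R
def proj(X,K,R,t):
    c=R@np.asarray(X)+t; return (K@c/c[2])[:2]
E
python3 - <<'E'
from h import *
print(env.get_obs())
for n in("top","side"):
    im,d,K,R,t=cam(n); cv2.imwrite(f"pics/{n}0.png",cv2.resize(im,(800,600)))
    W=world(d,K,R,t); np.savez(f"{n}0.npz",im=im,d=d,W=W,K=K,R=R,t=t)
    print(n,K[0,0],K[:2,2],-R.T@t,R.round(3).tolist())
    for k in["board0","target","boom_knob","collar_grip","pedal_pad","stand","bare_stack","mouse","cleaner"]:
        for r in viewer.look_for(n,k):
            u,v=np.int32(r["pixel"]); print(k,round(r["score"],2),(u,v),W[min(v,383),min(u,511)].round(3))
E
```

```text
pics
{'time_s': 0.0, 'joints': array([ 1.21347143,  0.4179649 , -0.01032566,  1.61413941,  0.00471208,
        1.11069017, -0.05299482]), 'qd': array([ 0.00069928, -0.00019936,  0.00154249,  0.00056377, -0.00057834,
       -0.0010188 ,  0.00125228]), 'joint_torque': array([-9.26543435e-04, -8.51235867e+01,  6.37606345e-01, -4.25992656e+01,
       -4.91078245e-02,  1.85157568e-02,  9.63310481e-05]), 'tool_pos': array([ 0.1940125 , -0.59374841,  0.20484546]), 'tcp_rot': array([-3.06445509,  1.56961831,  1.96379814]), 'ft_force': array([-0.23786261, -0.22695101, -0.34059798]), 'moment': array([-0.02436753, -0.02196983, -0.00027618]), 'finger_gap': 0.09405081676794733}
top 499.17050537025506 [253.00362008 197.98548482] [ 0.42045778 -0.03100425  1.65773796] [[0.004, -1.0, -0.0], [-0.997, -0.004, -0.077], [0.077, 0.001, -0.997]]
board0 0.83 (np.int32(349), np.int32(226)) [ 0.456 -0.342  0.034]
board0 0.77 (np.int32(313), np.int32(192)) [ 0.567 -0.227  0.026]
board0 0.73 (np.int32(320), np.int32(262)) [ 0.339 -0.249  0.024]
board0 0.7 (np.int32(283), np.int32(251)) [ 0.373 -0.129  0.007]
bo
[... 1692 characters left out ...]
50), np.int32(264)) [0.718 0.294 0.066]
collar_grip 0.7 (np.int32(201), np.int32(202)) [0.597 0.189 0.258]
collar_grip 0.58 (np.int32(234), np.int32(192)) [ 0.746 -0.205  0.038]
pedal_pad 0.6 (np.int32(194), np.int32(304)) [0.522 0.346 0.054]
pedal_pad 0.45 (np.int32(319), np.int32(202)) [ 0.444 -0.329  0.018]
stand 0.66 (np.int32(154), np.int32(263)) [0.708 0.287 0.07 ]
bare_stack 0.82 (np.int32(230), np.int32(188)) [ 0.781 -0.23   0.033]
bare_stack 0.38 (np.int32(146), np.int32(303)) [0.653 0.389 0.029]
mouse 0.96 (np.int32(146), np.int32(301)) [0.654 0.386 0.034]
cleaner 0.62 (np.int32(228), np.int32(255)) [0.443 0.295 0.214]
cleaner 0.61 (np.int32(150), np.int32(264)) [0.718 0.294 0.066]
```

```bash
python3 - <<'E'
import cv2,numpy as np
im=np.load("top0.npz")["im"]
cv2.imwrite("pics/topA.png",cv2.resize(im[120:290,110:400],None,fx=2.75,fy=2.75,interpolation=cv2.INTER_CUBIC))
im=np.load("side0.npz")["im"]
cv2.imwrite("pics/sideA.png",cv2.resize(im[160:340,120:390],None,fx=2.9,fy=2.9,interpolation=cv2.INTER_CUBIC))
E
```

```text
(no output)
```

View pics/topA.png

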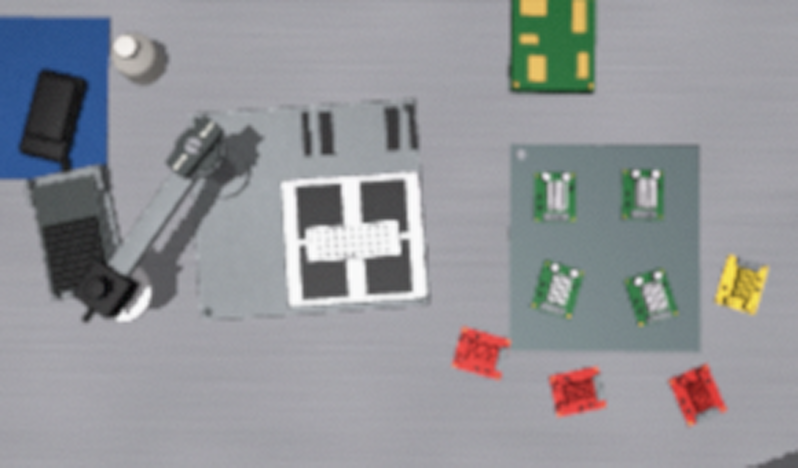

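View pics/sideA.png

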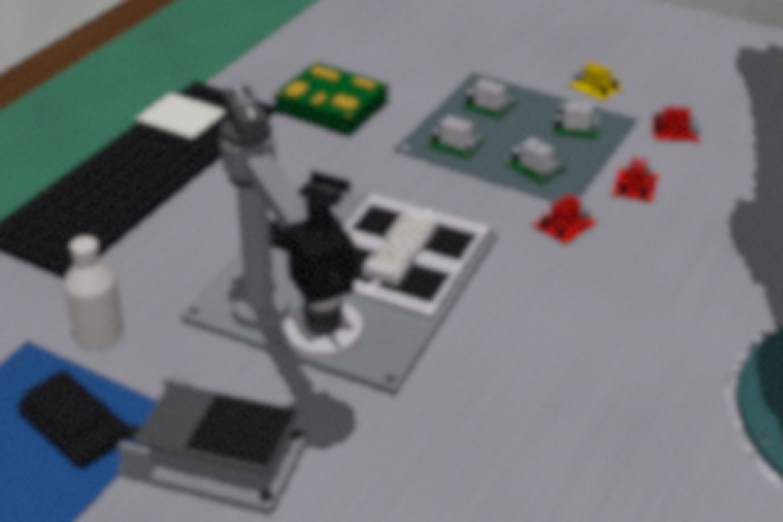

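The crop shows four green boards (crop px 556,195; 643,193; 557,288; 652,296). The look-alikes are three red (480,352; 577,391; 697,393) and one yellow (743,284). The target lies on the ribs (352,241), the boom knob is at (103,288), the collar at (195,148) and the pedal pad at (72,250). I choose the four green boards.

```bash
cat > meas.py <<'E'
from h import *
def onplane(px,z,K,R,t):
    px=np.atleast_2d(np.asarray(px,float)); C=-R.T@t
    r=np.c_[(px-K[:2,2])/[K[0,0],K[1,1]],np.ones(len(px))]@R
    return C+r*((z-C[2])/r[:,2])[:,None]
def rect(mask,z,K,R,t):
    v,u=np.nonzero(mask); P=onplane(np.c_[u,v],z,K,R,t)[:,:2]
    (c,s,a)=cv2.minAreaRect((P*1000).astype(np.float32)); return P,np.array(c)/1000,np.array(s),a
def boards(im,W,K,R,t,out=True):
    hsv=cv2.cvtColor(im,cv2.COLOR_BGR2HSV)
    g=cv2.inRange(hsv,(50,110,30),(85,255,255))
    g=cv2.morphologyEx(g,cv2.MORPH_CLOSE,np.ones((5,5)))
    n,l,st,c=cv2.connectedComponentsWithStats(g); res=[]
    for i in range(1,n):
        if 80<st[i,4]<600:
            P,cc,s,a=rect(l==i,.004,K,R,t)
            x,y,w,h=st[i,:4]; sub=np.zeros(l.shape,bool); sub[y-3:y+h+3,x-3:x+w+3]=1
            Q=W[sub&(W[...,2]>.025)&(W[...,2]<.05)]
            if len(Q)<10: continue
            (c2,s2,a2)=cv2.minAreaRect((Q[:,:2]*1000).astype(np.float32))
            q=Q[:,:2]-Q[:,:2].mean(0); e,V=np.linalg.eigh(q.T@q); ax=V[:,1]
            res.append((c[i].round(0),st[i,4],cc.round(4),s.round(0),round(a,1),'sink',Q[:,:2].mean(0).round(4),np.median(Q[:,2]).round(3),s2,round(a2,1),'pca',np.degrees(np.arctan2(ax[1],ax[0])).round(1)))
            if out: print(*res[-1])
    return res
E
python3 - <<'E'
from meas import *
Z=np.load("top0.npz"); im,d,W,K,R,t=[Z[k] for k in("im","d","W","K","R","t")]
boards(im,W,K,R,t)
# stand ribs
w=(im.min(2)>215).astype(np.uint8); w[:,:205]=0;w[:,270:]=0;w[:180]=0;w[240:]=0
P,c,s,a=rect(w,.016,K,R,t); print("ribs",c,s,a)
tm=(W[...,2]>.0225)&(W[...,2]<.04); tm[:,:215]=0;tm[:,262:]=0;tm[:190]=0;tm[:225]&=True;tm[225:]=0
P,c,s,a=rect(tm,.03,K,R,t); print("target",c,s,a,tm.sum(),np.median(W[tm][:,2]))
# base
b=(abs(W[...,2]-.012)<.004).astype(np.uint8); b[:,:180]=0;b[:,270:]=0;b[:150]=0;b[240:]=0
b=cv2.morphologyEx(b,cv2.MORPH_OPEN,np.ones((3,3)))
P,c,s,a=rect(b,.012,K,R,t); print("base",c,s,a)
# knob, collar, pedal
k=(W[...,2]>.225)
n,l,st,cc=cv2.connectedComponentsWithStats(k.astype(np.uint8))
for i in range(1,n):
    if st[i,4]>8: Q=W[l==i]; print("hi",cc[i].round(),st[i,4],Q.mean(0).round(3),Q[:,2].max().round(3),np.ptp(Q[:,0]),np.ptp(Q[:,1]), cv2.minAreaRect((Q[:,:2]*1000).astype(np.float32)))
m=(W[...,2]>.02)&(W[...,2]<.07); m[:,:115]=0;m[:,155:]=0;m[:180]=0;m[235:]=0
Q=W[m]; print("pedal",cv2.minAreaRect((Q[:,:2]*1000).astype(np.float32)),Q.mean(0))
for v in range(178,234,4): print(v,[tuple((W[v,u]*1000).astype(int)) for u in range(122,150,6)])
E
```

```text
ribs [0.51886328 0.01872346] [150.59521484 164.55076599] 4.060580253601074
target [0.52091479 0.01903923] [101.7544632  153.41468811] 2.372728109359741 429 0.030037463148519076
base [0.55162286 0.07858032] [243.69415283 256.44012451] 2.431074380874634
hi [166. 197.] 796 [0.528 0.214 0.265] 1.658 0.2078724855519135 0.33089455699274145 ((452.3848876953125, 151.85025024414062), (292.8135986328125, 228.21188354492188), 42.16377258300781)
hi [162. 208.] 12 [0.5   0.231 0.227] 0.23 0.011678362132493902 0.008739954208638961 ((501.23248291015625, 230.9151153564453), (7.1297993659973145, 13.58612060546875), 71.35196685791016)
hi [470. 349.] 6137 [ 0.19  -0.491  0.58 ] 1.658 0.2998946027749591 0.6413491821295487 ((237.38363647460938, -327.4954833984375), (666.0843505859375, 204.9985809326172), 75.41258239746094)
hi [239. 371.] 1543 [0.077 0.004 0.349] 1.658 0.38955986159003786 0.1988574040726018 ((199.83932495117188, -46.790374755859375), (176.677001953125, 405.55157470703125), 70.5525894165039)
pedal ((532.1748046875, 345.187744140625), (142.92576599121094, 93.76597595214844), 16.518659591674
[... 2624 characters left out ...]
np.int64(466), np.int64(405), np.int64(-2)), (np.int64(465), np.int64(371), np.int64(51)), (np.int64(465), np.int64(353), np.int64(47)), (np.int64(460), np.int64(291), np.int64(235)), (np.int64(459), np.int64(266), np.int64(273))]
226 [(np.int64(453), np.int64(404), np.int64(-1)), (np.int64(453), np.int64(385), np.int64(-6)), (np.int64(452), np.int64(359), np.int64(18)), (np.int64(448), np.int64(290), np.int64(238)), (np.int64(448), np.int64(265), np.int64(274))]
230 [(np.int64(439), np.int64(403), np.int64(2)), (np.int64(439), np.int64(383), np.int64(1)), (np.int64(440), np.int64(364), np.int64(-1)), (np.int64(440), np.int64(344), np.int64(0)), (np.int64(437), np.int64(274), np.int64(233))]
```

```bash
python3 - <<'E'
from meas import *
Z=np.load("top0.npz"); im,d,W,K,R,t=[Z[k] for k in("im","d","W","K","R","t")]
hsv=cv2.cvtColor(im,cv2.COLOR_BGR2HSV)
for p in[(305,191),(320,191),(302,230),(312,215),(312,192),(330,210)]: print(p,im[p[1],p[0]],hsv[p[1],p[0]],W[p[1],p[0]].round(3))
# plate angle edges: base brightness
g=cv2.cvtColor(im,cv2.COLOR_BGR2GRAY)
cr=cv2.resize(im[150:240,175:275],None,fx=7,fy=6.6,interpolation=cv2.INTER_CUBIC)
cr2=cv2.resize(im[165:245,295:365],None,fx=8,fy=7.4,interpolation=cv2.INTER_CUBIC)
cv2.imwrite("pics/b.png",cr2); cv2.imwrite("pics/s.png",cr)
E
```

```text
(305, 191) [ 69 103  57] [ 68 114 103] [ 0.572 -0.203  0.006]
(320, 191) [132 132 117] [ 90  29 132] [ 0.572 -0.253  0.001]
(302, 230) [132 133 119] [ 88  27 133] [ 0.442 -0.192  0.006]
(312, 215) [138 139 126] [ 88  24 139] [ 0.492 -0.224  0.019]
(312, 192) [208 202 206] [140   7 208] [ 0.568 -0.225  0.016]
(330, 210) [136 134 119] [ 94  32 136] [ 0.509 -0.285  0.008]
```

View pics/b.png

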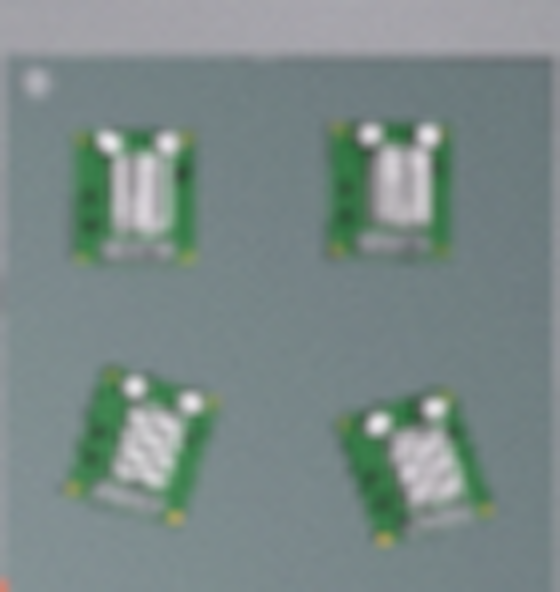

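View pics/s.png

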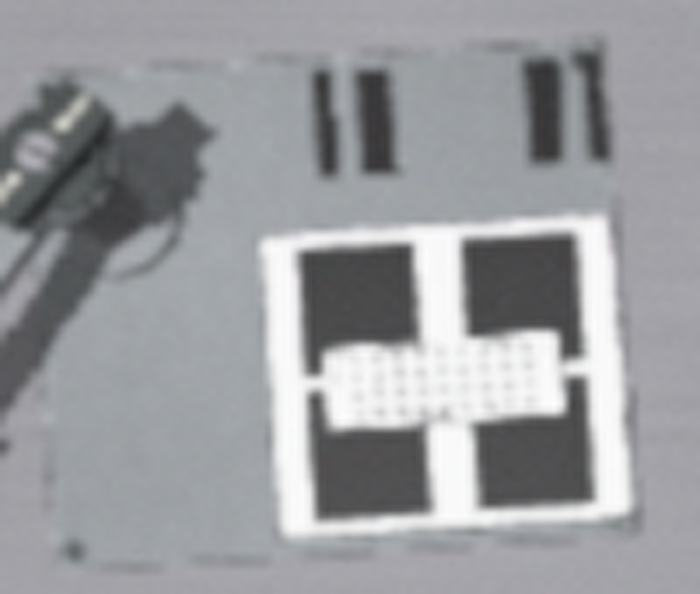

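Pictures: four genuine green boards, all with component side up and caps towards +x. The stand is rotated about 4°, with the target straddling the ribs (crop 444,380) and the seat pads at the top. Now precise fits.

```bash
cat > fit.py <<'E'
from meas import *
def fitboards(im,K,R,t,z=.004,roi=None):
    s=4; I=cv2.resize(im,None,fx=s,fy=s,interpolation=cv2.INTER_CUBIC)
    hsv=cv2.cvtColor(I,cv2.COLOR_BGR2HSV); g=cv2.inRange(hsv,(22,65,30),(85,255,255))
    g=cv2.morphologyEx(g,cv2.MORPH_OPEN,np.ones((3,3)))
    g=cv2.morphologyEx(g,cv2.MORPH_CLOSE,np.ones((21,21)))
    n,l,st,c=cv2.connectedComponentsWithStats(g); out=[]
    for i in range(1,n):
        if 2500<st[i,4]<8000:
            v,u=np.nonzero(l==i); P=onplane(np.c_[(u+.5)/s-.5,(v+.5)/s-.5],z,K,R,t)[:,:2]
            c_,sz,a=cv2.minAreaRect((P*1000).astype(np.float32))
            if sz[0]<sz[1]: a-=90
            a=(a+90)%180-90
            out.append((np.array(c_),a)); print((c[i]/s).round(0),st[i,4],np.round(c_,1),np.round(sz,1),"long axis",round(a,1),'hue',int(np.median(hsv[l==i][:,0])))
    return out
E
python3 - <<'E'
from fit import *
Z=np.load("top0.npz"); im,d,W,K,R,t=[Z[k] for k in("im","d","W","K","R","t")]
fitboards(im,K,R,t)
s=4;I=cv2.resize(im,None,fx=s,fy=s,interpolation=cv2.INTER_CUBIC);g=cv2.cvtColor(I,cv2.COLOR_BGR2GRAY)
def rf(m,z):
    v,u=np.nonzero(m); P=onplane(np.c_[(u+.5)/s-.5,(v+.5)/s-.5],z,K,R,t)[:,:2]; return [np.round(x,1) for x in cv2.minAreaRect((P*1000).astype(np.float32))]
def box(m,x0,x1,y0,y1):
    o=np.zeros_like(m);o[y0*s:y1*s,x0*s:x1*s]=m[y0*s:y1*s,x0*s:x1*s];return o
rib=box((g>200).astype(np.uint8),208,268,180,235); print("rib",rf(rib,.016))
dk=(g<95).astype(np.uint8)
m=box(dk,214,262,182,232);m=cv2.morphologyEx(m,cv2.MORPH_OPEN,np.ones((9,9)));print("floors hull",rf(m,.012))
m=box(dk,218,266,155,178);m=cv2.morphologyEx(m,cv2.MORPH_OPEN,np.ones((5,5)));print("seat hull",rf(m,.024))
n,l,st,c=cv2.connectedComponentsWithStats(m)
for i in range(1,n):
    if st[i,4]>60: print("  seat part",(c[i]/s).round(1),rf(l==i,.02),onplane(c[i]/s,.024,K,R,t)[0].round(4))
m=box((g<60).astype(np.uint8),130,165,190,240);print("cam",rf(m,.2))
m=box((g<75).astype(np.uint8),115,160,185,232);print("pedal pad",rf(m,.05))
print("target ctr",onplane([238.4,207.6],.03,K,R,t))
print("collar ctr", onplane([175+36/7,150+155/6.6],.271,K,R,t))
S=np.load("side0.npz")
for nm,px in(("knob top",(230,225)),("collar",(205,198))): print(nm,onplane(px,.253 if nm[0]=='k' else .27,S["K"],S["R"],S["t"]))
E
```

```text
[379. 224.] 4388 [ 466.5 -447.9] [53.6 62.7] long axis -17.4 hue 24
rib [array([519.1,  19.1]), array([152.5, 166.6]), np.float64(4.1)]
floors hull [array([519.3,  18.7]), array([130.9, 127.4]), np.float64(4.3)]
seat hull [array([648.8,  12.1]), array([ 52.3, 135.2]), np.float64(4.5)]
  seat part [259.9 165.7] [array([654.2, -50.1]), array([52.5, 10. ]), np.float64(5.7)] [ 0.6534 -0.0522  0.024 ]
  seat part [252.7 166.4] [array([651.6, -26.1]), array([50. , 15.7]), np.float64(0.3)] [ 0.6508 -0.0284  0.024 ]
  seat part [221.4 168.8] [array([644.9,  75.8]), array([49.5,  7.9]), np.float64(4.5)] [0.6424 0.0747 0.024 ]
  seat part [228.6 168.4] [array([645.8,  52.3]), array([49.7, 14. ]), np.float64(3.3)] [0.6439 0.051  0.024 ]
cam [array([474.1, 298.1]), array([115.6,  78.3]), np.float64(32.3)]
pedal pad [array([511.2, 332.2]), array([167.9,  97.4]), np.float64(13.4)]
target ctr [[0.51423296 0.01763767 0.03      ]]
collar ctr [[0.59519231 0.17402112 0.271     ]]
knob top [[0.47515688 0.23405505 0.253     ]]
collar [[0.58765477 0.18196269 0.27      ]]
```

```bash
sed -i 's/(22,65,30),(85,255,255)/(36,60,20),(86,255,255)/; s/2500<st\[i,4\]<8000/700<st[i,4]<8000/' fit.py; python3 - <<'E'
from fit import *
Z=np.load("top0.npz"); im,d,W,K,R,t=[Z[k] for k in("im","d","W","K","R","t")]
fitboards(im,K,R,t)
# sinks+caps: bright pixels
s=4;I=cv2.resize(im,None,fx=s,fy=s,interpolation=cv2.INTER_CUBIC);hsv=cv2.cvtColor(I,cv2.COLOR_BGR2HSV)
for nm,c in dict(A=(312,192),B=(344,189),C=(313,225),D=(348,226)).items():
    x0,y0=(c[0]-12)*s,(c[1]-12)*s; sub=hsv[y0:y0+96,x0:x0+96]
    m=((sub[...,1]>60)&(sub[...,0]>25)&(sub[...,0]<86))|(sub[...,2]>165)
    m=cv2.morphologyEx(m.astype(np.uint8),cv2.MORPH_CLOSE,np.ones((9,9)));m=cv2.morphologyEx(m,cv2.MORPH_OPEN,np.ones((9,9)))
    n,l,st,cc=cv2.connectedComponentsWithStats(m);k=1+st[1:,4].argmax()
    v,u=np.nonzero(l==k);P=onplane(np.c_[(u+x0+.5)/s-.5,(v+y0+.5)/s-.5],.004,K,R,t)[:,:2]
    print(nm,[np.round(q,1) for q in cv2.minAreaRect((P*1000).astype(np.float32))],st[k,4])
E
```

```text
[343. 190.] 2328 [ 575.6 -329.8] [52.5 60.6] long axis -2.2 hue 68
[311. 190.] 2390 [ 571.7 -224. ] [51.6 60.3] long axis -0.2 hue 68
[313. 224.] 2440 [ 460.6 -226.8] [52.  59.4] long axis -15.7 hue 68
[346. 227.] 2504 [ 451.9 -339. ] [60.2 52.5] long axis 17.4 hue 68
A [array([ 572.1, -223.6]), array([50.8, 59.5]), np.float64(89.8)] 3656
B [array([ 575.9, -330. ]), array([52.4, 59.7]), np.float64(89.5)] 3737
C [array([ 460.9, -226.8]), array([51.9, 59. ]), np.float64(74.4)] 3744
D [array([ 451.9, -338.9]), array([59.5, 52.5]), np.float64(17.9)] 3733
```

```bash
cat > plan.py <<'E'
import json,sys
from h import *
def down(phi):
    p=np.radians(phi); z=np.array([np.cos(p),np.sin(p),0]); x=np.array([0,0,-1.]); return np.c_[x,np.cross(z,x),z]
def cur():
    o=env.get_obs(); return np.array(o["tool_pos"]),Rn.from_euler("xyz",o["tcp_rot"]).as_matrix(),o
def stphi(R): return np.degrees(np.arctan2(R[1,2],R[0,2]))
def plan(*wps,v=.85,start=None):
    """waypoints (x,y,z[,phi]) ; prints calls of 5 rows"""
    p,R,o=cur() if start is None else start; rows=[]
    if start is None: print("t",round(o["time_s"],1),"at",p.round(4),"phi",stphi(R).round(1),"gap",round(o["finger_gap"],4),"F",np.round(o["ft_force"],1), "j",np.round(o["joints"],2))
    for w in wps:
        q=np.array(w[:3],float); ph=stphi(R)
        if len(w)>3: ph+= (w[3]-ph+90)%180-90
        T=down(ph); rv=Rn.from_matrix(R.T@T).as_rotvec()
        n=max(1,int(np.ceil(max(np.linalg.norm(q-p)/.06/v,np.degrees(np.linalg.norm(rv))/6/v))))
        for k in range(n):
            f=1/(n-k)
            dp=(R.T@(q-p)*f/.06).round(2); r=(np.degrees(Rn.from_matrix(R.T@T).as_rotvec())*f/6).round(2)
            p=p+R@dp*.06; R=R@Rn.from_rotvec(np.radians(r*6)).as_matrix()
            rows.append({"delta_pos":(dp+0).tolist(),"rotation":(r+0).tolist()})
        print("wp",np.round(w,3),"rows",n,"end",p.round(4))
    for i in range(0,len(rows),5): print(json.dumps(rows[i:i+5]))
    return p,R
E
python3 - <<'E'
from plan import *
plan((.33,-.30,.25,4.3),(.514,.018,.16,4.3),(.514,.018,.05,4.3))
E
```

```text
t 1.0 at [ 0.1941 -0.5941  0.2054] phi -71.9 gap 0.0939 F [-0.8 -0.4  0.6] j [ 1.21  0.42 -0.01  1.61  0.    1.11 -0.05]
wp [ 0.33 -0.3   0.25  4.3 ] rows 15 end [ 0.3299 -0.2997  0.2498]
wp [0.514 0.018 0.16  4.3  ] rows 8 end [0.5142 0.018  0.1598]
wp [0.514 0.018 0.05  4.3  ] rows 3 end [0.5142 0.018  0.05  ]
[{"delta_pos": [-0.05, 0.24, -0.26], "rotation": [-0.85, 0.0, 0.0]}, {"delta_pos": [-0.05, 0.27, -0.24], "rotation": [-0.85, 0.0, 0.0]}, {"delta_pos": [-0.05, 0.29, -0.22], "rotation": [-0.85, 0.0, 0.0]}, {"delta_pos": [-0.05, 0.31, -0.19], "rotation": [-0.85, 0.0, 0.0]}, {"delta_pos": [-0.05, 0.32, -0.16], "rotation": [-0.85, 0.0, 0.0]}]
[{"delta_pos": [-0.05, 0.33, -0.13], "rotation": [-0.85, 0.0, 0.0]}, {"delta_pos": [-0.05, 0.35, -0.1], "rotation": [-0.84, 0.0, 0.0]}, {"delta_pos": [-0.05, 0.35, -0.07], "rotation": [-0.85, 0.0, 0.0]}, {"delta_pos": [-0.05, 0.36, -0.04], "rotation": [-0.84, 0.0, 0.0]}, {"delta_pos": [-0.05, 0.36, -0.01], "rotation": [-0.85, 0.0, 0.0]}]
[{"delta_pos": [-0.05, 0.36, 0.02], "rotation": [-0.84, 0.0, 0.0]}, {"delta_pos": [-0.05, 0.36, 0.05], "r
[... 231 characters left out ...]
[{"delta_pos": [0.19, 0.63, 0.43], "rotation": [0.0, 0.0, 0.0]}, {"delta_pos": [0.19, 0.63, 0.43], "rotation": [0.0, 0.0, 0.0]}, {"delta_pos": [0.19, 0.63, 0.43], "rotation": [0.0, 0.0, 0.0]}, {"delta_pos": [0.19, 0.63, 0.43], "rotation": [0.0, 0.0, 0.0]}, {"delta_pos": [0.18, 0.63, 0.43], "rotation": [0.0, 0.0, 0.0]}]
[{"delta_pos": [0.19, 0.63, 0.44], "rotation": [0.0, 0.0, 0.0]}, {"delta_pos": [0.18, 0.64, 0.43], "rotation": [0.0, 0.0, 0.0]}, {"delta_pos": [0.19, 0.63, 0.44], "rotation": [0.0, 0.0, 0.0]}, {"delta_pos": [0.61, 0.0, 0.0], "rotation": [0.0, 0.0, 0.0]}, {"delta_pos": [0.61, 0.0, 0.0], "rotation": [0.0, 0.0, 0.0]}]
[{"delta_pos": [0.61, 0.0, 0.0], "rotation": [0.0, 0.0, 0.0]}]
```

Request:
step_arm([
  {"delta_pos":[-0.05,0.24,-0.26],"rotation":[-0.85,0,0]},
  {"delta_pos":[-0.05,0.27,-0.24],"rotation":[-0.85,0,0]},
  {"delta_pos":[-0.05,0.29,-0.22],"rotation":[-0.85,0,0]},
  {"delta_pos":[-0.05,0.31,-0.19],"rotation":[-0.85,0,0]},
  {"delta_pos":[-0.05,0.32,-0.16],"rotation":[-0.85,0,0]},
], fingers=80, force=30)

```text
time_s: 1.62
tool_pos: [0.2398, -0.4954, 0.2206]
tcp_rot: [-1.02, 1.571, -1.827]
ft_force: [-0.4, -0.2, 0.4]
finger_gap: 0.0799
```

Request:
step_arm([
  {"delta_pos":[-0.05,0.33,-0.13],"rotation":[-0.85,0,0]},
  {"delta_pos":[-0.05,0.35,-0.1],"rotation":[-0.85,0,0]},
  {"delta_pos":[-0.05,0.35,-0.07],"rotation":[-0.85,0,0]},
  {"delta_pos":[-0.05,0.36,-0.04],"rotation":[-0.85,0,0]},
  {"delta_pos":[-0.05,0.36,-0.01],"rotation":[-0.85,0,0]},
])

```text
time_s: 2.25
tool_pos: [0.2852, -0.3976, 0.2356]
tcp_rot: [-0.953, 1.571, -1.315]
ft_force: [0.5, -0.3, 0.7]
finger_gap: 0.0802
```

Request:
step_arm([
  {"delta_pos":[-0.05,0.36,0.02],"rotation":[-0.85,0,0]},
  {"delta_pos":[-0.05,0.36,0.05],"rotation":[-0.85,0,0]},
  {"delta_pos":[-0.05,0.35,0.09],"rotation":[-0.85,0,0]},
  {"delta_pos":[-0.05,0.34,0.12],"rotation":[-0.85,0,0]},
  {"delta_pos":[-0.04,0.33,0.14],"rotation":[-0.85,0,0]},
])

```text
time_s: 2.88
tool_pos: [0.3297, -0.2989, 0.2501]
tcp_rot: [-1.209, 1.57, -1.126]
ft_force: [0.2, 0.4, -0.6]
finger_gap: 0.0797
```

Request:
step_arm([
  {"delta_pos":[0.19,0.63,0.43],"rotation":[0,0,0]},
  {"delta_pos":[0.19,0.63,0.43],"rotation":[0,0,0]},
  {"delta_pos":[0.19,0.63,0.43],"rotation":[0,0,0]},
  {"delta_pos":[0.19,0.63,0.43],"rotation":[0,0,0]},
  {"delta_pos":[0.19,0.63,0.43],"rotation":[0,0,0]},
])

```text
time_s: 3.5
tool_pos: [0.4435, -0.0995, 0.1928]
tcp_rot: [-0.571, 1.57, -0.491]
ft_force: [0.9, -0.6, 0.6]
finger_gap: 0.0799
```

Request:
step_arm([
  {"delta_pos":[0.19,0.63,0.43],"rotation":[0,0,0]},
  {"delta_pos":[0.19,0.63,0.43],"rotation":[0,0,0]},
  {"delta_pos":[0.19,0.63,0.43],"rotation":[0,0,0]},
  {"delta_pos":[0.5,0,0],"rotation":[0,0,0]},
  {"delta_pos":[0,0,0],"rotation":[0,0,0]},
])

```text
time_s: 4.12
tool_pos: [0.5098, 0.0186, 0.1273]
tcp_rot: [2.928, 1.567, 3.009]
ft_force: [0.3, -0.7, -0.2]
finger_gap: 0.0799
```

```bash
python3 - <<'E'
from plan import *
p,R,o=cur(); print(R.round(3))
plan((.514,.018,.022,4.3),v=.5)
E
```

```text
[[-0.003 -0.081  0.997]
 [ 0.     0.997  0.081]
 [-1.     0.001 -0.003]]
t 4.1 at [0.5098 0.0186 0.1273] phi 4.6 gap 0.0799 F [ 0.3 -0.7 -0.2] j [ 0.43  0.38 -0.63  1.95  0.28  0.9  -0.26]
wp [0.514 0.018 0.022 4.3  ] rows 4 end [0.5139 0.0178 0.0222]
[{"delta_pos": [0.44, 0.0, 0.02], "rotation": [0.01, -0.01, 0.0]}, {"delta_pos": [0.44, -0.01, 0.02], "rotation": [0.02, -0.01, 0.0]}, {"delta_pos": [0.44, 0.0, 0.02], "rotation": [0.01, -0.01, 0.0]}, {"delta_pos": [0.43, -0.01, 0.01], "rotation": [0.02, 0.0, -0.01]}]
```

Request:
step_arm([
  {"delta_pos":[0.45,0,0.02],"rotation":[0,0,0]},
  {"delta_pos":[0.45,0,0.02],"rotation":[0,0,0]},
  {"delta_pos":[0.45,0,0.02],"rotation":[0,0,0]},
  {"delta_pos":[0.44,0,0.01],"rotation":[0,0,0]},
  {"delta_pos":[0,0,0],"rotation":[0,0,0]},
])

```text
time_s: 4.75
tool_pos: [0.5147, 0.0181, 0.0212]
tcp_rot: [-3.087, 1.569, -3.008]
ft_force: [0.6, 0.7, 0.5]
finger_gap: 0.0801
```

Request:
step_arm([
  {"delta_pos":[0,0,0],"rotation":[0,0,0]},
  {"delta_pos":[0,0,0],"rotation":[0,0,0]},
  {"delta_pos":[0,0,0],"rotation":[0,0,0]},
  {"delta_pos":[0,0,0],"rotation":[0,0,0]},
  {"delta_pos":[0,0,0],"rotation":[0,0,0]},
], fingers=30, force=40)

```text
time_s: 5.38
tool_pos: [0.5152, 0.0187, 0.0215]
tcp_rot: [-0.691, 1.571, -0.611]
ft_force: [-1.3, -0.5, 6.1]
finger_gap: 0.0393
```

Request:
step_arm([
  {"delta_pos":[-0.3,0,0],"rotation":[0,0,0]},
  {"delta_pos":[-0.4,0,0],"rotation":[0,0,0]},
  {"delta_pos":[-0.4,0,0],"rotation":[0,0,0]},
  {"delta_pos":[0,0,0],"rotation":[0,0,0]},
])

```text
time_s: 5.88
tool_pos: [0.5161, 0.0188, 0.0894]
tcp_rot: [-0.171, 1.568, -0.09]
ft_force: [0.8, -0.1, -2.4]
finger_gap: 0.0398
```

```bash
cat > look.py <<'E'
from fit import *
def save(n,name,x0,x1,y0,y1):
    im,d,K,R,t=cam(n); f=min(800/(x1-x0),600/(y1-y0))
    cv2.imwrite(f"pics/{name}.png",cv2.resize(im[y0:y1,x0:x1],None,fx=f,fy=f,interpolation=cv2.INTER_CUBIC)); return im,d,K,R,t
E
python3 - <<'E'
from plan import *
from look import *
plan((.6487,.0131,.09,4.2),(.6487,.0131,.026,4.2),v=.5)
save("side","t1",180,330,170,290)
E
```

```text
t 5.9 at [0.5161 0.0188 0.0894] phi 4.6 gap 0.0398 F [ 0.8 -0.1 -2.4] j [ 0.4   0.44 -0.61  1.97  0.34  0.83 -0.31]
wp [0.649 0.013 0.09  4.2  ] rows 5 end [0.649  0.0129 0.0902]
wp [0.649 0.013 0.026 4.2  ] rows 3 end [0.649  0.0129 0.026 ]
[{"delta_pos": [0.0, -0.05, 0.44], "rotation": [0.01, 0.01, 0.0]}, {"delta_pos": [0.0, -0.05, 0.44], "rotation": [0.01, 0.0, 0.0]}, {"delta_pos": [0.0, -0.06, 0.44], "rotation": [0.02, 0.01, 0.0]}, {"delta_pos": [0.0, -0.05, 0.44], "rotation": [0.01, 0.0, 0.0]}, {"delta_pos": [-0.01, -0.06, 0.44], "rotation": [0.02, 0.01, 0.0]}]
[{"delta_pos": [0.36, 0.0, 0.0], "rotation": [0.0, 0.0, 0.0]}, {"delta_pos": [0.36, 0.0, 0.0], "rotation": [0.0, 0.0, 0.0]}, {"delta_pos": [0.35, 0.0, 0.0], "rotation": [0.0, 0.0, 0.0]}]
```

View pics/t1.png

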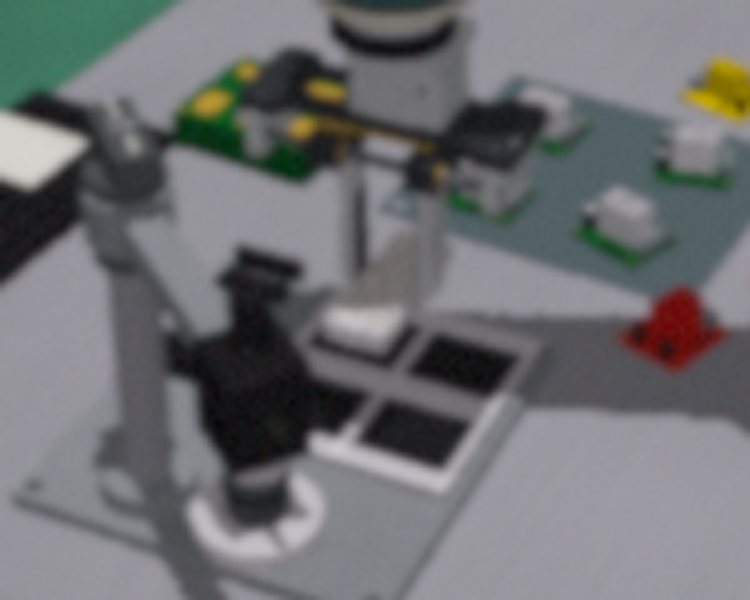

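The target is held (gap 39.8 mm) and lifted clear of the ribs. Next I carry it to the seat.

Request:
step_arm([
  {"delta_pos":[0,-0.05,0.44],"rotation":[0.01,0,0]},
  {"delta_pos":[0,-0.05,0.44],"rotation":[0.01,0,0]},
  {"delta_pos":[0,-0.06,0.44],"rotation":[0.02,0,0]},
  {"delta_pos":[0,-0.05,0.44],"rotation":[0.01,0,0]},
  {"delta_pos":[0,-0.06,0.44],"rotation":[0.02,0,0]},
])

```text
time_s: 6.55
tool_pos: [0.6482, 0.0128, 0.0861]
tcp_rot: [3.033, 1.569, 3.106]
ft_force: [-0.8, 0.2, -1.5]
finger_gap: 0.0392
```

Request:
step_arm([
  {"delta_pos":[0.35,0,0],"rotation":[0,0,0]},
  {"delta_pos":[0.3,0,0],"rotation":[0,0,0]},
  {"delta_pos":[0,0,0],"rotation":[0,0,0]},
])

```text
time_s: 6.92
tool_pos: [0.6462, 0.0129, 0.0461]
tcp_rot: [3.054, 1.567, 3.127]
ft_force: [-0.3, -0.1, -1.0]
finger_gap: 0.0397
```

```bash
python3 - <<'E'
from plan import *
from look import *
plan((.6487,.0131,.026,4.2),v=.2)
save("side","t2",180,300,180,270)
E
```

```text
t 6.9 at [0.6462 0.0129 0.0461] phi 4.2 gap 0.0397 F [-0.3 -0.1 -1. ] j [ 0.31  0.7  -0.53  1.65  0.42  0.91 -0.31]
wp [0.649 0.013 0.026 4.2  ] rows 2 end [0.6485 0.013  0.0263]
[{"delta_pos": [0.17, 0.0, 0.02], "rotation": [0.0, -0.02, 0.0]}, {"delta_pos": [0.16, 0.0, 0.02], "rotation": [0.0, -0.02, 0.0]}]
```

View pics/t2.png

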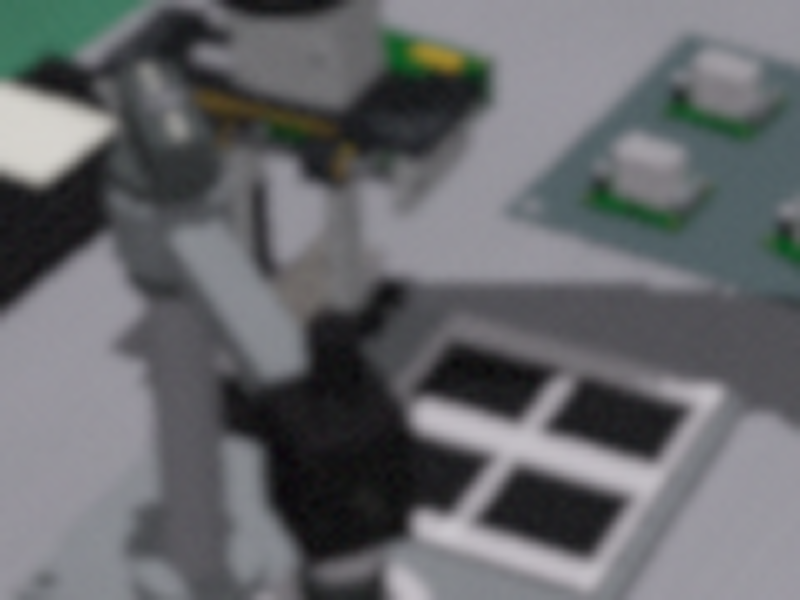

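The camera post hides the seat in this view, so I lower by numbers and check the wrist force.

Request:
step_arm([
  {"delta_pos":[0.17,0,0.02],"rotation":[0,-0.02,0]},
  {"delta_pos":[0.16,0,0.02],"rotation":[0,-0.02,0]},
  {"delta_pos":[0,0,0],"rotation":[0,0,0]},
])

```text
time_s: 7.35
tool_pos: [0.6499, 0.013, 0.0276]
tcp_rot: [0.036, 1.568, 0.109]
ft_force: [0.4, -0.4, -0.9]
finger_gap: 0.0397
```

Request:
step_arm([
  {"delta_pos":[0,0,0],"rotation":[0,0,0]},
  {"delta_pos":[0,0,0],"rotation":[0,0,0]},
  {"delta_pos":[0,0,0],"rotation":[0,0,0]},
], fingers=60)

```text
time_s: 7.72
tool_pos: [0.6506, 0.013, 0.0287]
tcp_rot: [0.002, 1.566, 0.075]
ft_force: [-0.5, 0.5, 0.2]
finger_gap: 0.0595
```

Request:
step_arm([
  {"delta_pos":[-0.4,0,0],"rotation":[0,0,0]},
  {"delta_pos":[-0.6,0,0],"rotation":[0,0,0]},
  {"delta_pos":[-0.6,0,0],"rotation":[0,0,0]},
])

```text
time_s: 8.1
tool_pos: [0.6499, 0.0131, 0.1256]
tcp_rot: [0.038, 1.567, 0.111]
ft_force: [-0.4, -0.1, 0.5]
finger_gap: 0.0601
```

```bash
python3 - <<'E'
from plan import *
s=plan((.50,-.15,.16,88),(.572,-.224,.16,90),(.572,-.224,.05,90),v=.9)
E
```

```text
t 8.1 at [0.6499 0.0131 0.1256] phi 4.2 gap 0.0601 F [-0.4 -0.1  0.5] j [ 0.34  0.6  -0.57  1.61  0.37  1.04 -0.27]
wp [ 0.5  -0.15  0.16 88.  ] rows 16 end [ 0.5001 -0.1499  0.1598]
wp [ 0.572 -0.224  0.16  90.   ] rows 2 end [ 0.572  -0.2238  0.1598]
wp [ 5.72e-01 -2.24e-01  5.00e-02  9.00e+01] rows 3 end [ 0.572  -0.2238  0.05  ]
[{"delta_pos": [-0.04, -0.16, -0.17], "rotation": [-0.87, 0.0, 0.0]}, {"delta_pos": [-0.04, -0.14, -0.18], "rotation": [-0.87, 0.0, 0.0]}, {"delta_pos": [-0.04, -0.12, -0.19], "rotation": [-0.87, 0.0, 0.0]}, {"delta_pos": [-0.04, -0.11, -0.2], "rotation": [-0.87, 0.0, 0.0]}, {"delta_pos": [-0.04, -0.09, -0.21], "rotation": [-0.87, 0.0, 0.0]}]
[{"delta_pos": [-0.03, -0.07, -0.22], "rotation": [-0.87, 0.0, 0.0]}, {"delta_pos": [-0.04, -0.05, -0.23], "rotation": [-0.88, 0.0, 0.0]}, {"delta_pos": [-0.03, -0.03, -0.23], "rotation": [-0.87, 0.0, 0.0]}, {"delta_pos": [-0.04, 0.0, -0.23], "rotation": [-0.88, 0.0, 0.0]}, {"delta_pos": [-0.03, 0.02, -0.23], "rotation": [-0.87, 0.0, 0.01]}]
[{"delta_pos": [-0.04, 0.04, -0.23], "rotation": [-0.88, 0.0, 0.0]}, {"delta_pos": [-0.03, 0.06, -0.22], "rotation": [-0.87, 0.0, 0.01]}, {"delta_pos": [-0.04, 0.08, -0.22], "rotation": [-0.88, 0.0, 0.0]}, {"delta_pos": [-0.03, 0.1, -0.21], "rotation": [-0.87, 0.01, 0.01]}, {"delta_pos": [-0.04, 0.11, -0.2], "rotation": [-0.88, 0.0, 0.0]}]
[{"delta_pos": [-0.03, 0.13, -0.19], "rotation": [-0.87, 0.01, 0.01]}, {"delta_pos": [0.0, -0.62, -0.6], "rotation": [-0.17, 0.0, 0.0]}, {"delta_pos": [0.0, -0.61, -0.6], "rotation": [-0.16, 0.0, 0.0]}, {"delta_pos": [0.61, 0.0, 0.0], "rotation": [0.0, 0.0, 0.0]}, {"delta_pos": [0.61, 0.0, 0.0], "rotation": [0.0, 0.0, 0.0]}]
[{"delta_pos": [0.61, 0.0, 0.0], "rotation": [0.0, 0.0, 0.0]}]
```

Request:
step_arm([
  {"delta_pos":[-0.04,-0.16,-0.17],"rotation":[-0.87,0,0]},
  {"delta_pos":[-0.04,-0.14,-0.18],"rotation":[-0.87,0,0]},
  {"delta_pos":[-0.04,-0.12,-0.19],"rotation":[-0.87,0,0]},
  {"delta_pos":[-0.04,-0.11,-0.2],"rotation":[-0.87,0,0]},
  {"delta_pos":[-0.04,-0.09,-0.21],"rotation":[-0.87,0,0]},
])

```text
time_s: 8.72
tool_pos: [0.6035, -0.0381, 0.1365]
tcp_rot: [-0.487, 1.566, 0.044]
ft_force: [-0.6, -0.3, -0.1]
finger_gap: 0.06
```

Request:
step_arm([
  {"delta_pos":[-0.03,-0.07,-0.22],"rotation":[-0.87,0,0]},
  {"delta_pos":[-0.04,-0.05,-0.23],"rotation":[-0.87,0,0]},
  {"delta_pos":[-0.03,-0.03,-0.23],"rotation":[-0.87,0,0]},
  {"delta_pos":[-0.04,0,-0.23],"rotation":[-0.87,0,0]},
  {"delta_pos":[-0.03,0.02,-0.23],"rotation":[-0.87,0,0]},
], fingers=45)

```text
time_s: 9.35
tool_pos: [0.5563, -0.0891, 0.1465]
tcp_rot: [-0.965, 1.566, 0.022]
ft_force: [-0.4, 0.1, 0.1]
finger_gap: 0.0448
```

Request:
step_arm([
  {"delta_pos":[-0.04,0.04,-0.23],"rotation":[-0.87,0,0]},
  {"delta_pos":[-0.03,0.06,-0.22],"rotation":[-0.87,0,0]},
  {"delta_pos":[-0.04,0.08,-0.22],"rotation":[-0.87,0,0]},
  {"delta_pos":[-0.03,0.1,-0.21],"rotation":[-0.87,0,0]},
  {"delta_pos":[-0.04,0.11,-0.2],"rotation":[-0.87,0,0]},
])

```text
time_s: 9.98
tool_pos: [0.5088, -0.1398, 0.157]
tcp_rot: [-1.44, 1.567, 0.003]
ft_force: [1.0, -0.8, 0.3]
finger_gap: 0.0446
```

Request:
step_arm([
  {"delta_pos":[0,-0.3,-0.6],"rotation":[-0.5,0,0]},
  {"delta_pos":[0,-0.5,-0.6],"rotation":[-0.5,0,0]},
  {"delta_pos":[0,0,0],"rotation":[0,0,0]},
])

```text
time_s: 10.35
tool_pos: [0.55, -0.2186, 0.1565]
tcp_rot: [-1.38, 1.566, 0.161]
ft_force: [-0.2, 1.3, -0.3]
finger_gap: 0.0449
```

```bash
python3 - <<'E'
from plan import *
from look import *
im,d,K,R,t=save("top","c1",170,370,150,250)
fitboards(im,K,R,t)
plan((.572,-.224,.05,90),(.572,-.224,.009,90),v=.7)
E
```

```text
[308. 223.] 1225 [ 465.7 -209.6] [24.2 60.1] long axis -30.7 hue 68
t 10.4 at [ 0.5495 -0.2164  0.1566] phi 88.4 gap 0.0449 F [-0.3  0.9 -0.6] j [ 1.    0.57 -0.91  1.73  0.5   1.09  1.47]
wp [ 5.72e-01 -2.24e-01  5.00e-02  9.00e+01] rows 3 end [ 0.5719 -0.224   0.0499]
wp [ 5.72e-01 -2.24e-01  9.00e-03  9.00e+01] rows 1 end [ 0.5718 -0.224   0.0091]
[{"delta_pos": [0.59, -0.12, -0.04], "rotation": [-0.09, 0.0, 0.01]}, {"delta_pos": [0.59, -0.13, -0.04], "rotation": [-0.09, 0.01, 0.01]}, {"delta_pos": [0.6, -0.12, -0.04], "rotation": [-0.09, 0.0, 0.02]}, {"delta_pos": [0.68, 0.0, 0.0], "rotation": [0.0, 0.0, 0.0]}]
```

View pics/c1.png

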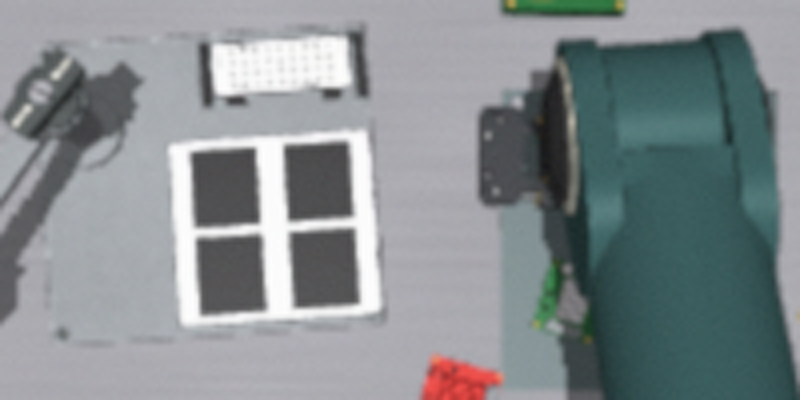

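The target sits between the seat lips (crop 280,65) and the nests are clear. The arm covers the boards. I'll refine the nest centres and the target position from this picture while I continue.

```bash
python3 - <<'E'
from fit import *
im,d,K,R,t=cam("top")
np.savez("top1.npz",im=im,d=d,K=K,R=R,t=t)
s=4;I=cv2.resize(im,None,fx=s,fy=s,interpolation=cv2.INTER_CUBIC);g=cv2.cvtColor(I,cv2.COLOR_BGR2GRAY)
def rf(m,z):
    v,u=np.nonzero(m); P=onplane(np.c_[(u+.5)/s-.5,(v+.5)/s-.5],z,K,R,t)[:,:2]; return [np.round(x,1) for x in cv2.minAreaRect((P*1000).astype(np.float32))],P.mean(0).round(4)
def box(m,x0,x1,y0,y1):
    o=np.zeros_like(m);o[y0*s:y1*s,x0*s:x1*s]=m[y0*s:y1*s,x0*s:x1*s];return o
m=box((g<140).astype(np.uint8),214,262,182,232);m=cv2.morphologyEx(m,cv2.MORPH_OPEN,np.ones((9,9)))
n,l,st,c=cv2.connectedComponentsWithStats(m)
for i in range(1,n):
    if st[i,4]>1500: print("nest",*rf(l==i,.012))
m=box((g>190).astype(np.uint8),218,262,155,178);m=cv2.morphologyEx(m,cv2.MORPH_CLOSE,np.ones((9,9)));print("target",*rf(m,.034))
m=box((g>200).astype(np.uint8),208,268,180,235);print("rib",*rf(m,.016))
E
```

```text
nest [array([557.8, -16.9]), array([62. , 53.2]), np.float64(2.8)] [ 0.5579 -0.017 ]
nest [array([551.9,  60.2]), array([62.3, 53.1]), np.float64(4.0)] [0.552 0.06 ]
nest [array([485.9, -22.4]), array([61.4, 52.6]), np.float64(4.0)] [ 0.4858 -0.0223]
nest [array([479.9,  54.8]), array([62.2, 53.3]), np.float64(3.3)] [0.4802 0.0547]
target [array([651.1,  13.6]), array([ 44.4, 113.3]), np.float64(4.4)] [0.6511 0.014 ]
rib [array([519.2,  18.8]), array([154. , 167.3]), np.float64(4.1)] [0.5188 0.0193]
```

Request:
step_arm([
  {"delta_pos":[0.59,-0.12,-0.04],"rotation":[-0.09,0,0]},
  {"delta_pos":[0.59,-0.13,-0.04],"rotation":[-0.09,0,0]},
  {"delta_pos":[0.4,-0.12,-0.04],"rotation":[-0.09,0,0]},
  {"delta_pos":[0,0,0],"rotation":[0,0,0]},
])

```text
time_s: 10.95
tool_pos: [0.571, -0.2219, 0.0613]
tcp_rot: [-0.924, 1.568, 0.65]
ft_force: [-0.4, 0.2, 0.3]
finger_gap: 0.045
```

```bash
python3 - <<'E'
from plan import *
from look import *
im,d,K,R,t=save("side","d1",230,350,160,250)
print("pred sink A",proj((.572,-.224,.02),K,R,t),[r for r in viewer.look_for("side","board0")])
plan((.572,-.224,.009,90),v=.7)
E
```

```text
pred sink A [276.38240189 205.73900853] [{'pixel': [318.6, 201.6], 'score': 0.73}, {'pixel': [317.7, 236.4], 'score': 0.66}, {'pixel': [324.3, 185.9], 'score': 0.65}, {'pixel': [305.8, 215.8], 'score': 0.51}, {'pixel': [289.5, 194.3], 'score': 0.51}, {'pixel': [279.5, 208.4], 'score': 0.49}, {'pixel': [344.1, 220.1], 'score': 0.48}, {'pixel': [352.3, 201.7], 'score': 0.46}, {'pixel': [205.1, 203.9], 'score': 0.44}]
t 11.1 at [ 0.5719 -0.2225  0.0633] phi 90.1 gap 0.0449 F [-0.2  0.1  0.7] j [ 0.91  0.71 -0.83  1.74  0.62  0.97  1.42]
wp [ 5.72e-01 -2.24e-01  9.00e-03  9.00e+01] rows 2 end [ 0.5721 -0.2242  0.0087]
[{"delta_pos": [0.45, 0.0, -0.01], "rotation": [0.01, 0.0, 0.02]}, {"delta_pos": [0.46, 0.0, -0.02], "rotation": [0.01, 0.0, 0.03]}]
```

View pics/d1.png

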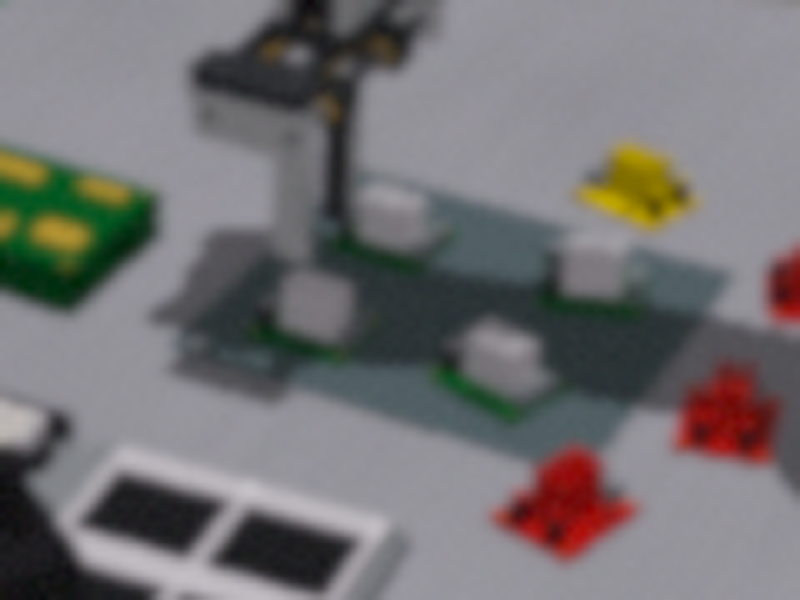

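Board A (crop 316,307) is unmoved under the open fingers. I grip and lift it.

Request:
step_arm([
  {"delta_pos":[0.45,0,-0.02],"rotation":[0,0,0.02]},
  {"delta_pos":[0.45,0,-0.02],"rotation":[0,0,0.02]},
  {"delta_pos":[0,0,0],"rotation":[0,0,0]},
])

```text
time_s: 11.42
tool_pos: [0.5711, -0.2253, 0.0063]
tcp_rot: [0.981, 1.568, 2.554]
ft_force: [0.4, -0.2, -0.4]
finger_gap: 0.0451
```

Request:
step_arm([
  {"delta_pos":[0,0,0],"rotation":[0,0,0]},
  {"delta_pos":[0,0,0],"rotation":[0,0,0]},
  {"delta_pos":[0,0,0],"rotation":[0,0,0]},
  {"delta_pos":[0,0,0],"rotation":[0,0,0]},
], fingers=10, force=40)

```text
time_s: 11.92
tool_pos: [0.5721, -0.2256, 0.0086]
tcp_rot: [-0.939, 1.571, 0.634]
ft_force: [-0.9, 1.1, 4.9]
finger_gap: 0.0199
```

Request:
step_arm([
  {"delta_pos":[-0.3,0,0],"rotation":[0,0,0]},
  {"delta_pos":[-0.5,0,0],"rotation":[0,0,0]},
  {"delta_pos":[-0.5,0,0],"rotation":[0,0,0]},
  {"delta_pos":[0,0,0],"rotation":[0,0,0]},
])

```text
time_s: 12.42
tool_pos: [0.5732, -0.226, 0.0892]
tcp_rot: [-1.96, 1.567, -0.388]
ft_force: [-0.0, -0.3, -1.5]
finger_gap: 0.0193
```

```bash
python3 - <<'E'
from plan import *
plan((.552,.060,.085,94.2),(.552,.060,.04,94.2),v=.7)
E
```

```text
t 12.4 at [ 0.5732 -0.226   0.0892] phi 90.1 gap 0.0193 F [-0.  -0.3 -1.5] j [ 0.93  0.69 -0.85  1.71  0.59  1.01  1.44]
wp [5.52e-01 6.00e-02 8.50e-02 9.42e+01] rows 7 end [0.5518 0.0603 0.0852]
wp [5.52e-01 6.00e-02 4.00e-02 9.42e+01] rows 2 end [0.5518 0.0603 0.0402]
[{"delta_pos": [0.01, 0.05, 0.68], "rotation": [-0.1, 0.0, 0.0]}, {"delta_pos": [0.01, 0.04, 0.68], "rotation": [-0.1, 0.0, 0.01]}, {"delta_pos": [0.01, 0.04, 0.68], "rotation": [-0.1, 0.0, 0.0]}, {"delta_pos": [0.01, 0.03, 0.68], "rotation": [-0.1, 0.0, 0.01]}, {"delta_pos": [0.01, 0.02, 0.68], "rotation": [-0.09, 0.0, 0.0]}]
[{"delta_pos": [0.01, 0.01, 0.69], "rotation": [-0.1, -0.01, 0.01]}, {"delta_pos": [0.0, 0.01, 0.69], "rotation": [-0.09, 0.0, 0.0]}, {"delta_pos": [0.38, 0.0, 0.0], "rotation": [0.0, 0.0, 0.0]}, {"delta_pos": [0.37, 0.0, 0.0], "rotation": [0.0, 0.0, 0.0]}]
```

Request:
step_arm([
  {"delta_pos":[0.01,0.05,0.68],"rotation":[-0.1,0,0]},
  {"delta_pos":[0.01,0.04,0.68],"rotation":[-0.1,0,0]},
  {"delta_pos":[0.01,0.04,0.68],"rotation":[-0.1,0,0]},
  {"delta_pos":[0.01,0.03,0.68],"rotation":[-0.1,0,0]},
  {"delta_pos":[0.01,0.02,0.68],"rotation":[-0.09,0,0]},
])

```text
time_s: 13.05
tool_pos: [0.556, -0.0208, 0.0832]
tcp_rot: [1.033, 1.57, 2.657]
ft_force: [0.9, -0.1, -0.7]
finger_gap: 0.0196
```

Request:
step_arm([
  {"delta_pos":[0.01,0.01,0.69],"rotation":[-0.1,0,0]},
  {"delta_pos":[0,0.01,0.69],"rotation":[-0.1,0,0]},
  {"delta_pos":[0.38,0,0],"rotation":[0,0,0]},
  {"delta_pos":[0.37,0,0],"rotation":[0,0,0]},
  {"delta_pos":[0,0,0],"rotation":[0,0,0]},
])

```text
time_s: 13.68
tool_pos: [0.5494, 0.0594, 0.0357]
tcp_rot: [1.5, 1.567, -3.139]
ft_force: [0.1, -0.3, -0.9]
finger_gap: 0.0197
```

```bash
python3 - <<'E'
from plan import *
plan((.552,.060,.0215,94.2),v=.2)
E
```

```text
t 13.7 at [0.5494 0.0594 0.0357] phi 94.2 gap 0.0197 F [ 0.1 -0.3 -0.9] j [ 0.48  0.68 -0.84  1.9   0.66  0.87  0.94]
wp [5.52e-01 6.00e-02 2.20e-02 9.42e+01] rows 2 end [0.5517 0.0602 0.0213]
[{"delta_pos": [0.12, -0.02, 0.0], "rotation": [0.0, 0.0, -0.02]}, {"delta_pos": [0.12, -0.02, 0.01], "rotation": [-0.01, 0.0, -0.01]}]
```

Request:
step_arm([
  {"delta_pos":[0,0,0],"rotation":[0,0,0]},
  {"delta_pos":[0,0,0],"rotation":[0,0,0]},
])

```text
time_s: 13.92
tool_pos: [0.5509, 0.0603, 0.0383]
tcp_rot: [-1.155, 1.57, 0.489]
ft_force: [0.1, 0.2, -0.3]
finger_gap: 0.0193
```

```bash
python3 - <<'E'
from plan import *
plan((.552,.060,.0215,94.2),v=.2)
E
```

```text
t 13.9 at [0.5509 0.0603 0.0383] phi 94.2 gap 0.0193 F [ 0.1  0.2 -0.3] j [ 0.48  0.68 -0.85  1.89  0.66  0.87  0.94]
wp [5.52e-01 6.00e-02 2.20e-02 9.42e+01] rows 2 end [0.5522 0.0598 0.0215]
[{"delta_pos": [0.14, -0.01, 0.0], "rotation": [0.0, 0.0, 0.0]}, {"delta_pos": [0.14, -0.01, -0.01], "rotation": [0.0, 0.0, 0.01]}]
```

Request:
step_arm([
  {"delta_pos":[0.15,0,0],"rotation":[0,0,0]},
  {"delta_pos":[0.15,0,0],"rotation":[0,0,0]},
  {"delta_pos":[0,0,0],"rotation":[0,0,0]},
  {"delta_pos":[0,0,0],"rotation":[0,0,0]},
])

```text
time_s: 14.42
tool_pos: [0.5503, 0.0607, 0.0193]
tcp_rot: [0.771, 1.57, 2.415]
ft_force: [1.3, 0.1, -1.0]
finger_gap: 0.0199
```

Request:
step_arm([
  {"delta_pos":[0,0,0],"rotation":[0,0,0]},
  {"delta_pos":[0,0,0],"rotation":[0,0,0]},
  {"delta_pos":[0,0,0],"rotation":[0,0,0]},
], fingers=34)

```text
time_s: 14.8
tool_pos: [0.5505, 0.0607, 0.0197]
tcp_rot: [-0.037, 1.57, 1.608]
ft_force: [0.4, 0.3, -0.2]
finger_gap: 0.0338
```

Request:
step_arm([
  {"delta_pos":[-0.3,0,0],"rotation":[0,0,0]},
  {"delta_pos":[-0.6,0,0],"rotation":[0,0,0]},
  {"delta_pos":[-0.6,0,0],"rotation":[0,0,0]},
  {"delta_pos":[0,0,-0.8],"rotation":[0,0,0]},
  {"delta_pos":[0,0,-0.8],"rotation":[0,0,0]},
])

```text
time_s: 15.42
tool_pos: [0.558, -0.0361, 0.1114]
tcp_rot: [-1.785, 1.569, -0.139]
ft_force: [0.1, -0.3, 0.0]
finger_gap: 0.034
```

```bash
python3 - <<'E'
from plan import *
from fit import *
im,d,K,R,t=cam("top"); cv2.imwrite("pics/e.png",im)
fitboards(im,K,R,t,z=.016)
plan((.461,-.227,.13,74.5),(.461,-.227,.060,74.5),v=.85)
E
```

```text
[343. 190.] 2306 [ 574.3 -327.8] [52.  60.3] long axis -1.2 hue 68
[221. 198.] 890 [549.   74.9] [57.  20.6] long axis 0.5 hue 67
[313. 223.] 2172 [ 462.4 -226.1] [56.2 55.7] long axis 65.7 hue 68
[346. 227.] 2502 [ 451.9 -336.7] [59.4 52.4] long axis 17.8 hue 68
t 15.5 at [ 0.5582 -0.0435  0.1105] phi 93.9 gap 0.0342 F [ 1.4 -8.4  0.6] j [ 0.72  0.59 -0.92  1.84  0.56  1.    1.2 ]
wp [ 0.461 -0.227  0.13  74.5  ] rows 5 end [ 0.4611 -0.2272  0.13  ]
wp [ 4.61e-01 -2.27e-01  6.00e-02  7.45e+01] rows 2 end [ 0.4611 -0.2272  0.0598]
[{"delta_pos": [-0.06, 0.36, -0.59], "rotation": [0.65, 0.0, 0.0]}, {"delta_pos": [-0.06, 0.33, -0.61], "rotation": [0.65, -0.01, 0.0]}, {"delta_pos": [-0.07, 0.28, -0.63], "rotation": [0.64, 0.0, 0.0]}, {"delta_pos": [-0.06, 0.24, -0.65], "rotation": [0.65, -0.01, 0.0]}, {"delta_pos": [-0.07, 0.19, -0.67], "rotation": [0.64, 0.0, 0.01]}]
[{"delta_pos": [0.58, 0.0, 0.0], "rotation": [0.0, 0.0, 0.0]}, {"delta_pos": [0.59, 0.0, 0.0], "rotation": [0.0, 0.0, 0.0]}]
```

```bash
python3 - <<'E'
import cv2
im=cv2.imread("pics/e.png")[150:250,190:370]; cv2.imwrite("pics/e1.png",cv2.resize(im,None,fx=4.4,fy=4.4,interpolation=cv2.INTER_CUBIC))
E
```

```text
(no output)
```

View pics/e1.png

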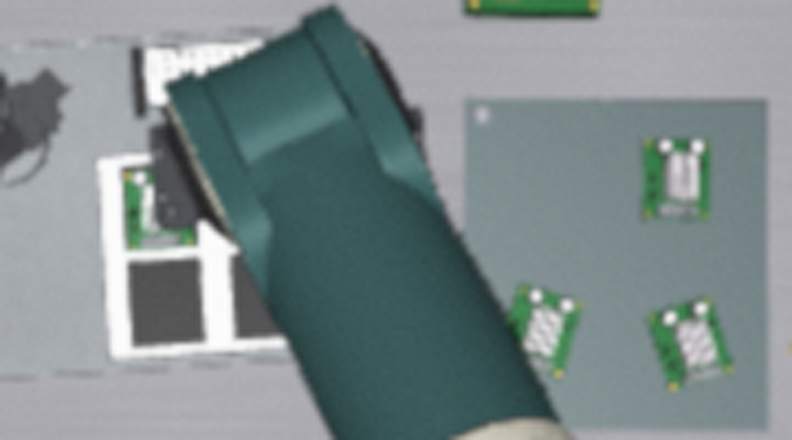

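Board A lies in the upper-left nest (crop 160,210). C (545,330), D and B are unmoved. Next is C.

Request:
step_arm([
  {"delta_pos":[-0.06,0.36,-0.59],"rotation":[0.65,0,0]},
  {"delta_pos":[-0.06,0.33,-0.61],"rotation":[0.65,0,0]},
  {"delta_pos":[-0.07,0.28,-0.63],"rotation":[0.65,0,0]},
  {"delta_pos":[-0.06,0.24,-0.65],"rotation":[0.65,0,0]},
  {"delta_pos":[-0.07,0.19,-0.67],"rotation":[0.65,0,0]},
], fingers=42)

```text
time_s: 16.1
tool_pos: [0.461, -0.2202, 0.13]
tcp_rot: [-1.578, 1.57, -0.275]
ft_force: [1.2, -0.3, 0.8]
finger_gap: 0.042
```

Request:
step_arm([
  {"delta_pos":[0.58,0,0],"rotation":[0,0,0]},
  {"delta_pos":[0.58,0,0],"rotation":[0,0,0]},
  {"delta_pos":[0,0,0],"rotation":[0,0,0]},
  {"delta_pos":[0,0,0],"rotation":[0,0,0]},
])

```text
time_s: 16.6
tool_pos: [0.4623, -0.2192, 0.0608]
tcp_rot: [-1.413, 1.57, -0.108]
ft_force: [0.4, 0.2, 0.3]
finger_gap: 0.0421
```

```bash
python3 - <<'E'
from plan import *
im,d,K,R,t=cam("side"); print([ (np.round(r['pixel']),round(r['score'],2)) for r in viewer.look_for("side","board0")], proj((.461,-.227,.016),K,R,t))
plan((.461,-.227,.009,74.4),v=.5)
E
```

```text
[(array([341., 219.]), 0.69), (array([325., 188.]), 0.61), (array([322., 201.]), 0.6), (array([354., 201.]), 0.58), (array([233., 255.]), 0.51), (array([291., 192.]), 0.46), (array([250., 249.]), 0.46), (array([306., 216.]), 0.44)] [304.02272165 214.48231276]
t 16.7 at [ 0.4624 -0.2196  0.0608] phi 74.7 gap 0.0418 F [-0.7  0.4 -0.1] j [ 1.04  0.55 -0.81  1.99  0.54  0.83  1.23]
wp [ 4.61e-01 -2.27e-01  9.00e-03  7.44e+01] rows 2 end [ 0.4609 -0.2273  0.0092]
[{"delta_pos": [0.43, 0.0, -0.06], "rotation": [0.03, 0.0, 0.01]}, {"delta_pos": [0.43, -0.01, -0.07], "rotation": [0.03, 0.0, 0.01]}]
```

Request:
step_arm([
  {"delta_pos":[0.2,0,-0.07],"rotation":[0.05,0,0]},
  {"delta_pos":[0.33,0,-0.06],"rotation":[0,0,0]},
  {"delta_pos":[0.33,0,0],"rotation":[0,0,0]},
  {"delta_pos":[0,0,0],"rotation":[0,0,0]},
  {"delta_pos":[0,0,0],"rotation":[0,0,0]},
])

```text
time_s: 17.32
tool_pos: [0.4592, -0.2264, 0.0068]
tcp_rot: [0.908, 1.569, 2.208]
ft_force: [0.6, 0.5, 0.4]
finger_gap: 0.042
```

Request:
step_arm([
  {"delta_pos":[0,0,0],"rotation":[0,0,0]},
  {"delta_pos":[0,0,0],"rotation":[0,0,0]},
  {"delta_pos":[0,0,0],"rotation":[0,0,0]},
  {"delta_pos":[0,0,0],"rotation":[0,0,0]},
], fingers=10)

```text
time_s: 17.82
tool_pos: [0.4595, -0.2269, 0.0077]
tcp_rot: [-0.09, 1.571, 1.209]
ft_force: [-0.8, 0.5, 0.3]
finger_gap: 0.0198
```

Request:
step_arm([
  {"delta_pos":[-0.3,0,0],"rotation":[0,0,0]},
  {"delta_pos":[-0.5,0,0],"rotation":[0,0,0]},
  {"delta_pos":[-0.5,0,0],"rotation":[0,0,0]},
  {"delta_pos":[0,0,0],"rotation":[0,0,0]},
  {"delta_pos":[0,0,0],"rotation":[0,0,0]},
])

```text
time_s: 18.45
tool_pos: [0.4592, -0.227, 0.0857]
tcp_rot: [1.622, 1.571, 2.92]
ft_force: [0.5, -0.1, -1.1]
finger_gap: 0.0197
```

```bash
python3 - <<'E'
from plan import *
plan((.558,-.017,.085,94.2),(.558,-.017,.04,94.2),v=.7)
E
```

```text
t 18.4 at [ 0.4592 -0.227   0.0857] phi 74.4 gap 0.0197 F [ 0.5 -0.1 -1.1] j [ 1.08  0.51 -0.84  1.97  0.5   0.87  1.27]
wp [ 5.58e-01 -1.70e-02  8.50e-02  9.42e+01] rows 6 end [ 0.558  -0.0173  0.0851]
wp [ 5.58e-01 -1.70e-02  4.00e-02  9.42e+01] rows 2 end [ 0.558  -0.0173  0.0401]
[{"delta_pos": [0.0, -0.11, 0.64], "rotation": [-0.55, 0.0, 0.0]}, {"delta_pos": [0.0, -0.14, 0.63], "rotation": [-0.55, 0.0, 0.0]}, {"delta_pos": [0.0, -0.18, 0.62], "rotation": [-0.55, 0.0, 0.0]}, {"delta_pos": [0.0, -0.22, 0.61], "rotation": [-0.55, 0.0, 0.0]}, {"delta_pos": [0.01, -0.25, 0.59], "rotation": [-0.55, 0.0, 0.0]}]
[{"delta_pos": [0.0, -0.28, 0.57], "rotation": [-0.55, 0.0, 0.0]}, {"delta_pos": [0.38, 0.0, 0.0], "rotation": [0.0, 0.0, 0.0]}, {"delta_pos": [0.37, 0.0, 0.0], "rotation": [0.0, 0.0, 0.0]}]
```

Request:
step_arm([
  {"delta_pos":[0,-0.11,0.64],"rotation":[-0.55,0,0]},
  {"delta_pos":[0,-0.14,0.63],"rotation":[-0.55,0,0]},
  {"delta_pos":[0,-0.18,0.62],"rotation":[-0.55,0,0]},
  {"delta_pos":[0,-0.22,0.61],"rotation":[-0.55,0,0]},
  {"delta_pos":[0,-0.25,0.59],"rotation":[-0.55,0,0]},
])

```text
time_s: 19.08
tool_pos: [0.5419, -0.0503, 0.085]
tcp_rot: [1.082, 1.569, 2.671]
ft_force: [-0.3, -0.2, -1.6]
finger_gap: 0.0195
```

Request:
step_arm([
  {"delta_pos":[0,-0.26,0.57],"rotation":[-0.55,0,0]},
  {"delta_pos":[0.35,0,0],"rotation":[0,0,0]},
  {"delta_pos":[0.35,0,0],"rotation":[0,0,0]},
  {"delta_pos":[0,0,0],"rotation":[0,0,0]},
  {"delta_pos":[0,0,0],"rotation":[0,0,0]},
])

```text
time_s: 19.7
tool_pos: [0.557, -0.0176, 0.0438]
tcp_rot: [0.496, 1.57, 2.14]
ft_force: [0.2, 0.1, -1.1]
finger_gap: 0.0197
```

Request:
step_arm([
  {"delta_pos":[0,0,0],"rotation":[0,0,0]},
  {"delta_pos":[0,0,0],"rotation":[0,0,0]},
])

```text
time_s: 19.95
tool_pos: [0.5573, -0.0174, 0.0442]
tcp_rot: [-1.462, 1.57, 0.183]
ft_force: [-0.3, -0.5, -1.8]
finger_gap: 0.0199
```

```bash
python3 - <<'E'
from plan import *
plan((.5567,-.017,.0205,94.2),v=.2)
E
```

```text
t 19.9 at [ 0.5573 -0.0174  0.0442] phi 94.2 gap 0.0199 F [-0.3 -0.5 -1.8] j [ 0.63  0.67 -0.85  1.88  0.65  0.89  1.09]
wp [ 5.57e-01 -1.70e-02  2.00e-02  9.42e+01] rows 2 end [ 0.5567 -0.0168  0.0208]
[{"delta_pos": [0.2, 0.0, 0.0], "rotation": [0.0, 0.0, 0.0]}, {"delta_pos": [0.19, 0.01, 0.01], "rotation": [0.0, 0.0, 0.01]}]
```

Request:
step_arm([
  {"delta_pos":[0.2,0,0],"rotation":[0,0,0]},
  {"delta_pos":[0.2,0.01,0],"rotation":[0,0,0]},
  {"delta_pos":[0,0,0],"rotation":[0,0,0]},
  {"delta_pos":[0,0,0],"rotation":[0,0,0]},
])

```text
time_s: 20.45
tool_pos: [0.5561, -0.017, 0.0191]
tcp_rot: [0.924, 1.57, 2.569]
ft_force: [0.5, -0.2, -1.8]
finger_gap: 0.0198
```

Request:
step_arm([
  {"delta_pos":[0,0,0],"rotation":[0,0,0]},
  {"delta_pos":[0,0,0],"rotation":[0,0,0]},
  {"delta_pos":[0,0,0],"rotation":[0,0,0]},
], fingers=34)

```text
time_s: 20.82
tool_pos: [0.5565, -0.0171, 0.0197]
tcp_rot: [-0.192, 1.57, 1.453]
ft_force: [0.3, -0.0, 0.4]
finger_gap: 0.0336
```

Request:
step_arm([
  {"delta_pos":[-0.3,0,0],"rotation":[0,0,0]},
  {"delta_pos":[-0.6,0,0],"rotation":[0,0,0]},
  {"delta_pos":[-0.6,0,0],"rotation":[0,0,0]},
  {"delta_pos":[-0.2,0,0],"rotation":[0,0,0]},
  {"delta_pos":[0,0,0],"rotation":[0,0,0]},
])

```text
time_s: 21.45
tool_pos: [0.5567, -0.0174, 0.1225]
tcp_rot: [-1.816, 1.57, -0.172]
ft_force: [0.8, -0.6, -0.3]
finger_gap: 0.0338
```

```bash
python3 - <<'E'
from plan import *
plan((.452,-.338,.12,107.7),(.452,-.338,.060,107.7),v=.85)
E
```

```text
t 21.4 at [ 0.5567 -0.0174  0.1225] phi 94.2 gap 0.0338 F [ 0.8 -0.6 -0.3] j [ 0.7   0.57 -0.94  1.84  0.54  1.01  1.17]
wp [  0.452  -0.338   0.12  107.7  ] rows 7 end [ 0.452  -0.3381  0.12  ]
wp [ 4.520e-01 -3.380e-01  6.000e-02  1.077e+02] rows 2 end [ 0.452  -0.3382  0.06  ]
[{"delta_pos": [0.01, 0.3, -0.74], "rotation": [-0.32, 0.0, 0.0]}, {"delta_pos": [0.01, 0.33, -0.73], "rotation": [-0.32, 0.0, 0.0]}, {"delta_pos": [0.0, 0.35, -0.72], "rotation": [-0.32, 0.0, 0.0]}, {"delta_pos": [0.01, 0.38, -0.71], "rotation": [-0.32, 0.0, 0.0]}, {"delta_pos": [0.0, 0.4, -0.7], "rotation": [-0.32, 0.0, 0.0]}]
[{"delta_pos": [0.01, 0.43, -0.68], "rotation": [-0.32, 0.0, 0.01]}, {"delta_pos": [0.0, 0.45, -0.67], "rotation": [-0.33, 0.0, 0.0]}, {"delta_pos": [0.5, 0.0, 0.0], "rotation": [0.0, 0.0, 0.0]}, {"delta_pos": [0.5, 0.0, 0.0], "rotation": [0.0, 0.0, 0.0]}]
```

Request:
step_arm([
  {"delta_pos":[0,0.3,-0.74],"rotation":[-0.32,0,0]},
  {"delta_pos":[0,0.33,-0.73],"rotation":[-0.32,0,0]},
  {"delta_pos":[0,0.35,-0.72],"rotation":[-0.32,0,0]},
  {"delta_pos":[0,0.38,-0.71],"rotation":[-0.32,0,0]},
  {"delta_pos":[0,0.4,-0.7],"rotation":[-0.32,0,0]},
], fingers=42)

```text
time_s: 22.08
tool_pos: [0.481, -0.2474, 0.1206]
tcp_rot: [0.551, 1.569, 2.364]
ft_force: [0.2, 1.0, 0.2]
finger_gap: 0.042
```

Request:
step_arm([
  {"delta_pos":[0,0.43,-0.68],"rotation":[-0.32,0,0]},
  {"delta_pos":[0,0.45,-0.67],"rotation":[-0.33,0,0]},
  {"delta_pos":[0.5,0,0],"rotation":[0,0,0]},
  {"delta_pos":[0.5,0,0],"rotation":[0,0,0]},
  {"delta_pos":[0,0,0],"rotation":[0,0,0]},
])

```text
time_s: 22.7
tool_pos: [0.4505, -0.3368, 0.0593]
tcp_rot: [0.42, 1.566, 2.3]
ft_force: [0.4, 0.1, 0.0]
finger_gap: 0.042
```

```bash
python3 - <<'E'
from plan import *
from look import *
im,d,K,R,t=save("top","f1",190,370,150,250)
fitboards(im,K,R,t,z=.016)
im,d,K,R,t=cam("side"); print([ (np.round(r['pixel']),round(r['score'],2)) for r in viewer.look_for("side","board0")], proj((.452,-.338,.016),K,R,t), proj((.576,-.33,.016),K,R,t))
plan((.452,-.3385,.009,107.7),v=.5)
E
```

```text
[342. 190.] 2322 [ 573.9 -327.8] [52.1 61.1] long axis -1.1 hue 68
[249. 194.] 2313 [557.5 -17.3] [58.  49.9] long axis 3.7 hue 67
[227. 196.] 2295 [550.6  60. ] [58.2 49.7] long axis 4.0 hue 67
[(array([343., 219.]), 0.75), (array([319., 205.]), 0.68), (array([249., 249.]), 0.65), (array([290., 196.]), 0.64), (array([315., 236.]), 0.62), (array([354., 203.]), 0.6), (array([254., 237.]), 0.53)] [317.97484254 200.85238077] [287.72947434 193.49646799]
t 22.9 at [ 0.4523 -0.3378  0.0624] phi 107.8 gap 0.0421 F [-0.3  0.6 -0.3] j [ 1.27  0.68 -0.91  1.86  0.66  0.94  1.93]
wp [ 4.520e-01 -3.380e-01  9.000e-03  1.077e+02] rows 2 end [ 0.4519 -0.3385  0.009 ]
[{"delta_pos": [0.44, 0.0, 0.0], "rotation": [0.0, 0.0, 0.0]}, {"delta_pos": [0.45, 0.01, -0.01], "rotation": [0.01, 0.0, 0.0]}]
```

View pics/f1.png

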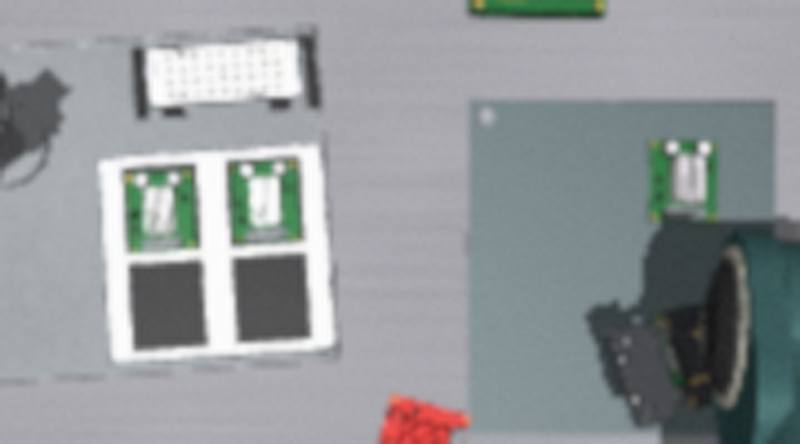

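Boards A and C lie flat in the two back nests (crop 160,208 and 265,200), within about 1.5 mm of centre. B is unmoved and the gripper is over D.

Request:
step_arm([
  {"delta_pos":[0.3,0,0],"rotation":[0,0,0]},
  {"delta_pos":[0.3,0,0],"rotation":[0,0,0]},
  {"delta_pos":[0.29,0,0],"rotation":[0,0,0]},
  {"delta_pos":[0,0,0],"rotation":[0,0,0]},
  {"delta_pos":[0,0,0],"rotation":[0,0,0]},
])

```text
time_s: 23.48
tool_pos: [0.4521, -0.3378, 0.0084]
tcp_rot: [-0.715, 1.57, 1.166]
ft_force: [-0.8, 0.9, -0.2]
finger_gap: 0.042
```

Request:
step_arm([
  {"delta_pos":[0,0,0],"rotation":[0,0,0]},
  {"delta_pos":[0,0,0],"rotation":[0,0,0]},
  {"delta_pos":[0,0,0],"rotation":[0,0,0]},
  {"delta_pos":[0,0,0],"rotation":[0,0,0]},
], fingers=10)

```text
time_s: 23.98
tool_pos: [0.4519, -0.3381, 0.0085]
tcp_rot: [-2.397, 1.571, -0.517]
ft_force: [-1.4, 1.6, 6.4]
finger_gap: 0.0198
```

Request:
step_arm([
  {"delta_pos":[-0.3,0,0],"rotation":[0,0,0]},
  {"delta_pos":[-0.5,0,0],"rotation":[0,0,0]},
  {"delta_pos":[-0.5,0,0],"rotation":[0,0,0]},
  {"delta_pos":[0,0,0],"rotation":[0,0,0]},
  {"delta_pos":[0,0,0],"rotation":[0,0,0]},
])

```text
time_s: 24.6
tool_pos: [0.4515, -0.338, 0.0862]
tcp_rot: [0.794, 1.57, 2.674]
ft_force: [0.1, 0.5, -1.7]
finger_gap: 0.0203
```

```bash
python3 - <<'E'
from plan import *
plan((.4800,.0548,.085,94.2),(.4800,.0548,.04,94.2),v=.85)
E
```

```text
t 24.6 at [ 0.4515 -0.338   0.0862] phi 107.7 gap 0.0203 F [ 0.1  0.5 -1.7] j [ 1.29  0.65 -0.94  1.84  0.63  0.98  1.96]
wp [4.80e-01 5.50e-02 8.50e-02 9.42e+01] rows 8 end [0.4797 0.055  0.085 ]
wp [4.80e-01 5.50e-02 4.00e-02 9.42e+01] rows 1 end [0.4797 0.0551 0.04  ]
[{"delta_pos": [0.0, -0.31, 0.76], "rotation": [0.28, 0.0, 0.0]}, {"delta_pos": [0.0, -0.28, 0.77], "rotation": [0.28, 0.0, 0.0]}, {"delta_pos": [0.0, -0.26, 0.78], "rotation": [0.28, 0.0, 0.0]}, {"delta_pos": [0.0, -0.24, 0.79], "rotation": [0.28, 0.0, 0.0]}, {"delta_pos": [0.01, -0.21, 0.79], "rotation": [0.28, 0.0, 0.0]}]
[{"delta_pos": [0.0, -0.19, 0.8], "rotation": [0.28, 0.0, 0.0]}, {"delta_pos": [0.01, -0.17, 0.8], "rotation": [0.29, 0.0, 0.0]}, {"delta_pos": [0.0, -0.14, 0.81], "rotation": [0.28, 0.0, 0.0]}, {"delta_pos": [0.75, 0.0, 0.0], "rotation": [0.0, 0.0, 0.0]}]
```

Request:
step_arm([
  {"delta_pos":[0,-0.31,0.76],"rotation":[0.28,0,0]},
  {"delta_pos":[0,-0.28,0.77],"rotation":[0.28,0,0]},
  {"delta_pos":[0,-0.26,0.78],"rotation":[0.28,0,0]},
  {"delta_pos":[0,-0.24,0.79],"rotation":[0.28,0,0]},
  {"delta_pos":[0,-0.21,0.79],"rotation":[0.28,0,0]},
])

```text
time_s: 25.22
tool_pos: [0.4689, -0.0906, 0.0857]
tcp_rot: [0.715, 1.569, 2.448]
ft_force: [1.0, -0.1, -1.5]
finger_gap: 0.0197
```

Request:
step_arm([
  {"delta_pos":[0,-0.19,0.8],"rotation":[0.28,0,0]},
  {"delta_pos":[0,-0.17,0.8],"rotation":[0.29,0,0]},
  {"delta_pos":[0,-0.14,0.81],"rotation":[0.28,0,0]},
  {"delta_pos":[0.3,0,0],"rotation":[0,0,0]},
  {"delta_pos":[0.4,0,0],"rotation":[0,0,0]},
])

```text
time_s: 25.85
tool_pos: [0.4797, 0.055, 0.0432]
tcp_rot: [1.289, 1.57, 2.935]
ft_force: [0.6, -0.6, -0.6]
finger_gap: 0.0198
```

Request:
step_arm([
  {"delta_pos":[0,0,0],"rotation":[0,0,0]},
  {"delta_pos":[0,0,0],"rotation":[0,0,0]},
  {"delta_pos":[0,0,0],"rotation":[0,0,0]},
])

```text
time_s: 26.22
tool_pos: [0.4803, 0.0549, 0.0449]
tcp_rot: [-1.265, 1.57, 0.379]
ft_force: [0.0, 0.2, -1.6]
finger_gap: 0.0194
```

```bash
python3 - <<'E'
from plan import *
plan((.4800,.0548,.0212,94.2),v=.2)
E
```

```text
t 26.2 at [0.4803 0.0549 0.0449] phi 94.2 gap 0.0194 F [ 0.   0.2 -1.6] j [ 0.55  0.57 -0.9   2.06  0.63  0.8   0.92]
wp [4.80e-01 5.50e-02 2.10e-02 9.42e+01] rows 2 end [0.4798 0.0548 0.0209]
[{"delta_pos": [0.2, 0.0, 0.0], "rotation": [0.0, 0.0, 0.0]}, {"delta_pos": [0.2, 0.01, 0.0], "rotation": [0.0, 0.0, 0.01]}]
```

Request:
step_arm([
  {"delta_pos":[0.2,0,0],"rotation":[0,0,0]},
  {"delta_pos":[0.2,0,0],"rotation":[0,0,0]},
  {"delta_pos":[0,0,0],"rotation":[0,0,0]},
  {"delta_pos":[0,0,0],"rotation":[0,0,0]},
])

```text
time_s: 26.72
tool_pos: [0.4797, 0.0552, 0.0198]
tcp_rot: [0.908, 1.57, 2.553]
ft_force: [-0.2, 0.3, -1.1]
finger_gap: 0.0197
```

Request:
step_arm([
  {"delta_pos":[0,0,0],"rotation":[0,0,0]},
  {"delta_pos":[0,0,0],"rotation":[0,0,0]},
  {"delta_pos":[0,0,0],"rotation":[0,0,0]},
], fingers=34)

```text
time_s: 27.1
tool_pos: [0.48, 0.0551, 0.0204]
tcp_rot: [-0.209, 1.57, 1.436]
ft_force: [-0.8, 0.0, 0.4]
finger_gap: 0.0339
```

Request:
step_arm([
  {"delta_pos":[-0.3,0,0],"rotation":[0,0,0]},
  {"delta_pos":[-0.6,0,0],"rotation":[0,0,0]},
  {"delta_pos":[-0.6,0,0],"rotation":[0,0,0]},
  {"delta_pos":[-0.2,0,0],"rotation":[0,0,0]},
  {"delta_pos":[0,0,0],"rotation":[0,0,0]},
])

```text
time_s: 27.72
tool_pos: [0.4803, 0.0548, 0.123]
tcp_rot: [-1.821, 1.569, -0.177]
ft_force: [-0.1, -1.1, -1.0]
finger_gap: 0.034
```

```bash
python3 - <<'E'
from plan import *
from fit import *
im,d,K,R,t=cam("top"); fitboards(im,K,R,t,z=.004)
plan((.575,-.329,.12,89),(.575,-.329,.060,89),v=.9)
E
```

```text
[342. 190.] 2293 [ 575.4 -330. ] [52.3 60.7] long axis -1.1 hue 68
[249. 194.] 2382 [558.4 -16.7] [58.2 51.7] long axis 1.7 hue 68
t 27.8 at [0.4799 0.0548 0.1222] phi 94.2 gap 0.034 F [-0.6  0.1 -0.1] j [ 0.66  0.45 -1.02  2.01  0.48  0.94  1.04]
wp [ 0.575 -0.329  0.12  89.   ] rows 8 end [ 0.5749 -0.3288  0.1198]
wp [ 5.75e-01 -3.29e-01  6.00e-02  8.90e+01] rows 2 end [ 0.5749 -0.3288  0.0598]
[{"delta_pos": [0.0, -0.14, -0.81], "rotation": [0.11, 0.0, 0.0]}, {"delta_pos": [0.01, -0.15, -0.81], "rotation": [0.11, 0.0, 0.0]}, {"delta_pos": [0.0, -0.16, -0.81], "rotation": [0.11, 0.0, 0.0]}, {"delta_pos": [0.01, -0.17, -0.81], "rotation": [0.11, 0.0, 0.0]}, {"delta_pos": [0.0, -0.17, -0.8], "rotation": [0.11, 0.0, 0.0]}]
[{"delta_pos": [0.01, -0.18, -0.8], "rotation": [0.11, 0.0, 0.0]}, {"delta_pos": [0.0, -0.2, -0.8], "rotation": [0.1, 0.0, 0.0]}, {"delta_pos": [0.01, -0.2, -0.8], "rotation": [0.11, 0.0, 0.0]}, {"delta_pos": [0.5, 0.0, 0.0], "rotation": [0.0, 0.0, 0.0]}, {"delta_pos": [0.5, 0.0, 0.0], "rotation": [0.0, 0.0, 0.0]}]
```

Request:
step_arm([
  {"delta_pos":[0,-0.14,-0.81],"rotation":[0.11,0,0]},
  {"delta_pos":[0,-0.15,-0.81],"rotation":[0.11,0,0]},
  {"delta_pos":[0,-0.16,-0.81],"rotation":[0.11,0,0]},
  {"delta_pos":[0,-0.17,-0.81],"rotation":[0.11,0,0]},
  {"delta_pos":[0,-0.17,-0.8],"rotation":[0.11,0,0]},
], fingers=42)

```text
time_s: 28.4
tool_pos: [0.5393, -0.186, 0.1209]
tcp_rot: [0.999, 1.569, 2.586]
ft_force: [0.4, -0.2, 0.6]
finger_gap: 0.0419
```

Request:
step_arm([
  {"delta_pos":[0,-0.18,-0.8],"rotation":[0.11,0,0]},
  {"delta_pos":[0,-0.2,-0.8],"rotation":[0.1,0,0]},
  {"delta_pos":[0,-0.2,-0.8],"rotation":[0.11,0,0]},
  {"delta_pos":[0.5,0,0],"rotation":[0,0,0]},
  {"delta_pos":[0.5,0,0],"rotation":[0,0,0]},
])

```text
time_s: 29.02
tool_pos: [0.5746, -0.3284, 0.0596]
tcp_rot: [0.919, 1.569, 2.472]
ft_force: [-0.3, 0.3, 0.1]
finger_gap: 0.0418
```

Request:
step_arm([
  {"delta_pos":[0,0,0],"rotation":[0,0,0]},
  {"delta_pos":[0,0,0],"rotation":[0,0,0]},
])

```text
time_s: 29.28
tool_pos: [0.5755, -0.3281, 0.0627]
tcp_rot: [-0.165, 1.57, 1.389]
ft_force: [0.4, 0.9, 0.3]
finger_gap: 0.0422
```

```bash
python3 - <<'E'
from plan import *
from fit import *
im,d,K,R,t=cam("top"); fitboards(im,K,R,t,z=.016)
cam("side"); print([ (np.round(r['pixel']),round(r['score'],2)) for r in viewer.look_for("side","board0")])
plan((.5755,-.330,.009,89),v=.9)
E
```

```text
[249. 194.] 2311 [557.3 -17.3] [58.7 49.9] long axis 4.0 hue 67
[227. 207.] 5075 [514.9  57.3] [129.8  49.8] long axis 4.4 hue 67
[(array([262., 255.]), 0.71), (array([316., 236.]), 0.67), (array([290., 191.]), 0.63), (array([325., 188.]), 0.61), (array([354., 202.]), 0.56), (array([250., 248.]), 0.55), (array([254., 235.]), 0.53), (array([340., 219.]), 0.52)]
t 29.4 at [ 0.5757 -0.3286  0.0633] phi 89.0 gap 0.042 F [-0.5  0.8  0.5] j [ 1.01  0.78 -0.8   1.6   0.63  1.03  1.57]
wp [ 5.76e-01 -3.30e-01  9.00e-03  8.90e+01] rows 2 end [ 0.5757 -0.3298  0.0093]
[{"delta_pos": [0.45, 0.0, -0.01], "rotation": [0.0, 0.0, 0.0]}, {"delta_pos": [0.45, 0.0, -0.01], "rotation": [0.0, 0.0, 0.01]}]
```

Request:
step_arm([
  {"delta_pos":[0.3,0,-0.02],"rotation":[0,0,0]},
  {"delta_pos":[0.3,0,0],"rotation":[0,0,0]},
  {"delta_pos":[0.3,0,0],"rotation":[0,0,0]},
  {"delta_pos":[0,0,0],"rotation":[0,0,0]},
  {"delta_pos":[0,0,0],"rotation":[0,0,0]},
])

```text
time_s: 30.05
tool_pos: [0.5754, -0.3294, 0.0083]
tcp_rot: [-0.028, 1.57, 1.526]
ft_force: [0.5, -2.3, 0.0]
finger_gap: 0.0418
```

Request:
step_arm([
  {"delta_pos":[0,0,0],"rotation":[0,0,0]},
  {"delta_pos":[0,0,0],"rotation":[0,0,0]},
  {"delta_pos":[0,0,0],"rotation":[0,0,0]},
  {"delta_pos":[0,0,0],"rotation":[0,0,0]},
], fingers=10)

```text
time_s: 30.55
tool_pos: [0.5752, -0.3297, 0.0085]
tcp_rot: [-0.549, 1.571, 1.004]
ft_force: [-0.7, 0.2, 4.7]
finger_gap: 0.0196
```

Request:
step_arm([
  {"delta_pos":[-0.3,0,0],"rotation":[0,0,0]},
  {"delta_pos":[-0.5,0,0],"rotation":[0,0,0]},
  {"delta_pos":[-0.5,0,0],"rotation":[0,0,0]},
  {"delta_pos":[0,0,0],"rotation":[0,0,0]},
  {"delta_pos":[0,0,0],"rotation":[0,0,0]},
])

```text
time_s: 31.18
tool_pos: [0.5749, -0.3297, 0.0861]
tcp_rot: [1.116, 1.57, 2.67]
ft_force: [-0.3, 0.4, -1.8]
finger_gap: 0.0198
```

```bash
python3 - <<'E'
from plan import *
plan((.4859,-.0223,.085,94.2),(.4859,-.0223,.043,94.2),v=.85)
E
```

```text
t 31.2 at [ 0.5749 -0.3297  0.0861] phi 89.0 gap 0.0198 F [-0.3  0.4 -1.8] j [ 1.02  0.76 -0.82  1.59  0.61  1.07  1.59]
wp [ 4.86e-01 -2.20e-02  8.50e-02  9.42e+01] rows 7 end [ 0.4862 -0.0224  0.085 ]
wp [ 4.86e-01 -2.20e-02  4.30e-02  9.42e+01] rows 1 end [ 0.4862 -0.0224  0.043 ]
[{"delta_pos": [0.0, 0.22, 0.73], "rotation": [-0.12, 0.0, 0.0]}, {"delta_pos": [0.0, 0.22, 0.73], "rotation": [-0.12, 0.0, 0.0]}, {"delta_pos": [0.0, 0.21, 0.73], "rotation": [-0.12, 0.0, 0.0]}, {"delta_pos": [0.01, 0.2, 0.74], "rotation": [-0.13, 0.0, 0.0]}, {"delta_pos": [0.0, 0.18, 0.74], "rotation": [-0.12, 0.0, 0.0]}]
[{"delta_pos": [0.01, 0.18, 0.74], "rotation": [-0.13, 0.0, 0.0]}, {"delta_pos": [0.0, 0.16, 0.74], "rotation": [-0.12, 0.0, 0.0]}, {"delta_pos": [0.7, 0.0, 0.0], "rotation": [0.0, 0.0, 0.0]}]
```

Request:
step_arm([
  {"delta_pos":[0,0.22,0.73],"rotation":[-0.12,0,0]},
  {"delta_pos":[0,0.22,0.73],"rotation":[-0.12,0,0]},
  {"delta_pos":[0,0.21,0.73],"rotation":[-0.12,0,0]},
  {"delta_pos":[0,0.2,0.74],"rotation":[-0.13,0,0]},
  {"delta_pos":[0,0.18,0.74],"rotation":[-0.12,0,0]},
])

```text
time_s: 31.8
tool_pos: [0.5105, -0.1085, 0.0857]
tcp_rot: [0.902, 1.569, 2.52]
ft_force: [1.1, 0.6, -0.7]
finger_gap: 0.0197
```

Request:
step_arm([
  {"delta_pos":[0,0.18,0.74],"rotation":[-0.13,0,0]},
  {"delta_pos":[0,0.16,0.74],"rotation":[-0.12,0,0]},
  {"delta_pos":[0.3,0,0],"rotation":[0,0,0]},
  {"delta_pos":[0.4,0,0],"rotation":[0,0,0]},
  {"delta_pos":[0,0,0],"rotation":[0,0,0]},
])

```text
time_s: 32.42
tool_pos: [0.4853, -0.0227, 0.0426]
tcp_rot: [1.202, 1.567, 2.846]
ft_force: [0.4, 0.2, -0.8]
finger_gap: 0.0196
```

Request:
step_arm([
  {"delta_pos":[0,0,0],"rotation":[0,0,0]},
  {"delta_pos":[0,0,0],"rotation":[0,0,0]},
  {"delta_pos":[0,0,0],"rotation":[0,0,0]},
])

```text
time_s: 32.8
tool_pos: [0.4867, -0.0225, 0.0447]
tcp_rot: [-1.472, 1.57, 0.171]
ft_force: [-0.5, 0.2, -1.1]
finger_gap: 0.0197
```

```bash
python3 - <<'E'
from plan import *
plan((.4857,-.0223,.0210,94.2),v=.2)
E
```

```text
t 32.8 at [ 0.4867 -0.0225  0.0447] phi 94.1 gap 0.0197 F [-0.5  0.2 -1.1] j [ 0.71  0.57 -0.89  2.05  0.63  0.81  1.08]
wp [ 4.86e-01 -2.20e-02  2.10e-02  9.42e+01] rows 2 end [ 0.4855 -0.022   0.0207]
[{"delta_pos": [0.2, 0.01, 0.0], "rotation": [0.0, 0.0, 0.0]}, {"delta_pos": [0.2, 0.01, 0.01], "rotation": [-0.01, 0.0, 0.01]}]
```

Request:
step_arm([
  {"delta_pos":[0.2,0.01,0],"rotation":[0,0,0]},
  {"delta_pos":[0.2,0.01,0],"rotation":[0,0,0]},
  {"delta_pos":[0,0,0],"rotation":[0,0,0]},
  {"delta_pos":[0,0,0],"rotation":[0,0,0]},
])

```text
time_s: 33.3
tool_pos: [0.485, -0.0222, 0.0197]
tcp_rot: [0.841, 1.57, 2.485]
ft_force: [-0.2, 0.3, -1.7]
finger_gap: 0.02
```

Request:
step_arm([
  {"delta_pos":[0,0,0],"rotation":[0,0,0]},
  {"delta_pos":[0,0,0],"rotation":[0,0,0]},
  {"delta_pos":[0,0,0],"rotation":[0,0,0]},
], fingers=34)

```text
time_s: 33.67
tool_pos: [0.4853, -0.0224, 0.0203]
tcp_rot: [-0.204, 1.57, 1.44]
ft_force: [-0.5, -0.7, 0.1]
finger_gap: 0.0342
```

Request:
step_arm([
  {"delta_pos":[-0.3,0,0],"rotation":[0,0,0]},
  {"delta_pos":[-0.7,0,0],"rotation":[0,0,0]},
  {"delta_pos":[-0.9,0,0],"rotation":[0,0,0]},
  {"delta_pos":[-0.9,-0.9,0],"rotation":[0,0,0]},
  {"delta_pos":[-0.9,-0.9,-0.3],"rotation":[0,0,0]},
])

```text
time_s: 34.3
tool_pos: [0.5741, -0.0298, 0.2251]
tcp_rot: [-1.612, 1.569, 0.033]
ft_force: [0.6, -0.2, -0.1]
finger_gap: 0.0339
```

Request:
step_arm([
  {"delta_pos":[0,0,-0.9],"rotation":[0,0,0]},
  {"delta_pos":[0,0,-0.9],"rotation":[0,0,0]},
  {"delta_pos":[0,0,-0.9],"rotation":[0,0,0]},
  {"delta_pos":[0,0,-0.9],"rotation":[0,0,0]},
  {"delta_pos":[0,0,0],"rotation":[0,0,0]},
])

```text
time_s: 34.92
tool_pos: [0.5882, -0.2502, 0.2219]
tcp_rot: [0.13, 1.57, 1.768]
ft_force: [0.2, 1.6, 0.3]
finger_gap: 0.034
```

```bash
python3 - <<'E'
from plan import *
from look import *
im,d,K,R,t=save("top","g1",120,300,150,250)
fitboards(im,K,R,t,z=.016)
W=world(d,K,R,t); 
v,u=np.mgrid[190:240,130:170]; r=np.hypot(u-147,v-224)<4
print("knob top med",np.median(W[190:240,130:170][r],0), np.percentile(W[190:240,130:170][r][:,2],[20,50,80]))
for z in(.22,.24,.26): print(z,onplane([147.5,224.7],z,K,R,t))
S=cam("side"); 
for z in(.22,.24,.26): print('side',z,onplane([232,222.8],z,*S[2:]))
f=4.4; cv2.imwrite("pics/g2.png",cv2.resize(S[0][180:300,180:310],None,fx=5,fy=5,interpolation=cv2.INTER_CUBIC))
plan((.467,.301,.33,45),v=.85)
E
```

```text
[250. 205.] 5132 [521.3 -19.8] [130.7  50. ] long axis 4.2 hue 67
[227. 207.] 5121 [515.   57.3] [129.5  49.9] long axis 4.2 hue 67
knob top med [0.45361187 0.26463086 0.26925859] [0.25015098 0.26925859 0.27299103]
0.22 [[0.4528647  0.27316237 0.22      ]]
0.24 [[0.4524139  0.26893119 0.24      ]]
0.26 [[0.45196309 0.26470001 0.26      ]]
side 0.22 [[0.5015989  0.18480059 0.22      ]]
side 0.24 [[0.48600684 0.20828866 0.24      ]]
side 0.26 [[0.47041478 0.23177673 0.26      ]]
t 35.0 at [ 0.5889 -0.2454  0.2223] phi 94.2 gap 0.0338 F [ 0.5 -0.   0.1] j [ 0.99  0.6  -0.96  1.54  0.5   1.27  1.61]
wp [ 0.467  0.301  0.33  45.   ] rows 12 end [0.4669 0.3008 0.3303]
[{"delta_pos": [-0.15, 0.11, 0.77], "rotation": [0.68, 0.0, 0.0]}, {"delta_pos": [-0.15, 0.17, 0.76], "rotation": [0.68, 0.0, 0.0]}, {"delta_pos": [-0.15, 0.22, 0.75], "rotation": [0.68, 0.0, 0.0]}, {"delta_pos": [-0.15, 0.27, 0.73], "rotation": [0.68, 0.0, 0.0]}, {"delta_pos": [-0.15, 0.33, 0.71], "rotation": [0.68, 0.0, 0.0]}]
[{"delta_pos": [-0.15, 0.37, 0.68], "rotation": [0.68, 0.0, 0.0]}, {"delta_pos": [-0.15, 0.42, 0.65], "rotation": [0.69, 0.0, 0.0]}, {"delta_pos": [-0.15, 0.47, 0.62], "rotation": [0.68, 0.0, 0.0]}, {"delta_pos": [-0.15, 0.51, 0.58], "rotation": [0.69, 0.0, 0.0]}, {"delta_pos": [-0.14, 0.55, 0.55], "rotation": [0.68, 0.0, 0.0]}]
[{"delta_pos": [-0.15, 0.59, 0.5], "rotation": [0.69, 0.01, 0.0]}, {"delta_pos": [-0.15, 0.63, 0.46], "rotation": [0.68, 0.0, 0.0]}]
```

View pics/g1.png

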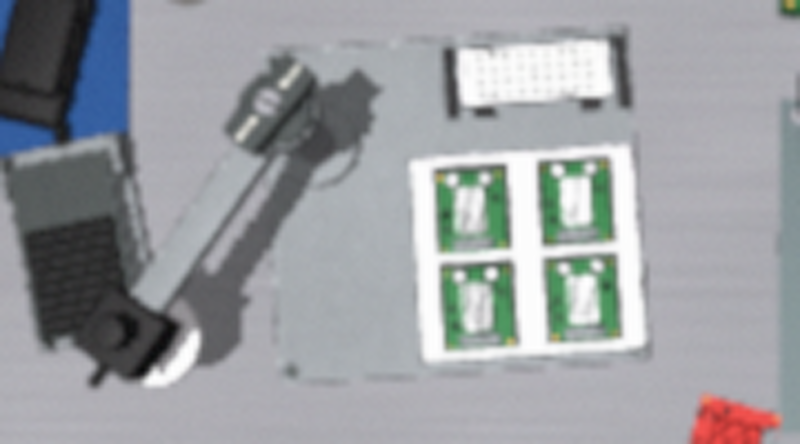

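View pics/g2.png

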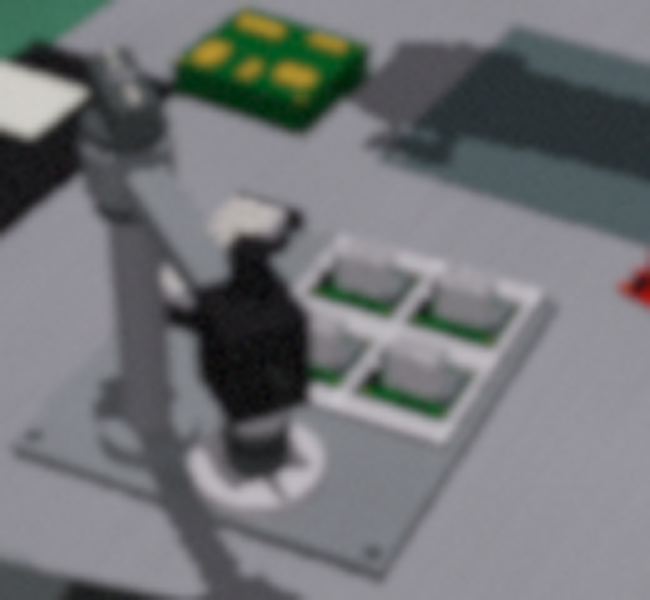

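All four boards lie in their nests (g1 crop 470,208; 575,200; 478,305; 583,297) and the target is on its seat. The knob is at (117,327) in the top crop, with its top at about (251,246) in the side crop. Triangulating it now.

```bash
python3 - <<'E'
from plan import *
from fit import *
T=cam("top");S=cam("side")
def tri(a,b):
    c1=-T[3].T@T[4];c2=-S[3].T@S[4]
    d1=onplane(a,0,*T[2:])[0]-c1;d2=onplane(b,0,*S[2:])[0]-c2
    s=np.linalg.lstsq(np.c_[d1,-d2],c2-c1,rcond=None)[0]; return c1+s[0]*d1,c2+s[1]*d2
print("knob top",*tri((146.3,223.6),(230.4,230)))
print("collar top",*tri((180.3,172.5),(180+130/5,180+92/5)))
W=world(T[1],*T[2:]); Q=W[221:227,143:150].reshape(-1,3); print(Q[:,2].round(3))
gs=cv2.cvtColor(S[0],cv2.COLOR_BGR2GRAY); WS=world(S[1],*S[2:])
for v in range(224,246,2): print(v,[(int(gs[v,u]),tuple((WS[v,u]*1000).astype(int))) for u in(228,230,232)])
E
```

```text
knob top [0.45487002 0.2668074  0.26613724] [0.45317539 0.26588148 0.26589718]
collar top [0.59904445 0.17486598 0.26258926] [0.59277003 0.17109046 0.26122898]
[0.275 0.278 0.278 0.27  0.266 0.252 0.24  0.274 0.277 0.271 0.275 0.277
 0.264 0.249 0.271 0.266 0.276 0.27  0.269 0.269 0.256 0.272 0.274 0.274
 0.272 0.269 0.277 0.262 0.273 0.275 0.271 0.269 0.27  0.269 0.254 0.271
 0.272 0.276 0.273 0.275 0.259 0.247]
224 [(179, (np.int64(653), np.int64(-18), np.int64(36))), (181, (np.int64(646), np.int64(-21), np.int64(36))), (178, (np.int64(642), np.int64(-27), np.int64(34)))]
226 [(128, (np.int64(459), np.int64(266), np.int64(275))), (134, (np.int64(455), np.int64(263), np.int64(275))), (132, (np.int64(450), np.int64(261), np.int64(276)))]
228 [(39, (np.int64(455), np.int64(271), np.int64(274))), (38, (np.int64(451), np.int64(270), np.int64(275))), (47, (np.int64(446), np.int64(268), np.int64(275)))]
230 [(25, (np.int64(450), np.int64(280), np.int64(276))), (21, (np.int64(447), np.int64(276), np.int64(274))), (25, (np.int64(441), np.int64(275), np.int64(276)))]
232 [(21, (np.int64(450)
[... 423 characters left out ...]
.int64(442), np.int64(276), np.int64(258)))]
238 [(15, (np.int64(451), np.int64(280), np.int64(252))), (15, (np.int64(446), np.int64(279), np.int64(253))), (22, (np.int64(443), np.int64(274), np.int64(250)))]
240 [(24, (np.int64(450), np.int64(282), np.int64(247))), (25, (np.int64(446), np.int64(279), np.int64(247))), (17, (np.int64(445), np.int64(272), np.int64(242)))]
242 [(25, (np.int64(451), np.int64(280), np.int64(239))), (25, (np.int64(445), np.int64(280), np.int64(242))), (24, (np.int64(443), np.int64(276), np.int64(240)))]
244 [(24, (np.int64(448), np.int64(285), np.int64(238))), (30, (np.int64(443), np.int64(283), np.int64(239))), (31, (np.int64(438), np.int64(283), np.int64(240)))]
```

```bash
python3 - <<'E'
from plan import *
plan((.52,-.12,.33,80),(.4535,.268,.33,56),(.4535,.268,.29,56),v=.9)
E
```

```text
t 35.1 at [ 0.5891 -0.2442  0.2223] phi 94.3 gap 0.0337 F [ 0.3 -0.2  1.1] j [ 0.99  0.6  -0.96  1.54  0.5   1.27  1.61]
wp [ 0.52 -0.12  0.33 80.  ] rows 4 end [ 0.5198 -0.1203  0.3298]
wp [ 0.454  0.268  0.33  56.   ] rows 8 end [0.4533 0.2679 0.3302]
wp [ 0.454  0.268  0.29  56.   ] rows 1 end [0.4532 0.2679 0.29  ]
[{"delta_pos": [-0.45, 0.25, 0.54], "rotation": [0.6, 0.0, 0.0]}, {"delta_pos": [-0.45, 0.28, 0.52], "rotation": [0.59, 0.0, 0.0]}, {"delta_pos": [-0.45, 0.31, 0.5], "rotation": [0.6, 0.0, 0.0]}, {"delta_pos": [-0.44, 0.35, 0.48], "rotation": [0.59, 0.01, 0.0]}, {"delta_pos": [0.0, 0.28, 0.77], "rotation": [0.5, 0.0, 0.0]}]
[{"delta_pos": [0.0, 0.32, 0.76], "rotation": [0.5, 0.0, 0.0]}, {"delta_pos": [0.0, 0.35, 0.74], "rotation": [0.5, 0.0, 0.0]}, {"delta_pos": [0.0, 0.39, 0.72], "rotation": [0.5, 0.0, 0.0]}, {"delta_pos": [0.0, 0.43, 0.7], "rotation": [0.5, 0.0, 0.0]}, {"delta_pos": [0.0, 0.47, 0.67], "rotation": [0.5, 0.0, 0.0]}]
[{"delta_pos": [0.0, 0.5, 0.65], "rotation": [0.5, 0.0, 0.0]}, {"delta_pos": [-0.01, 0.54, 0.62], "rotation": [0.5, 0.0, 0.01]}, {"delta_pos": [0.67, 0.0, 0.0], "rotation": [0.0, 0.0, 0.0]}]
```

Request:
step_arm([
  {"delta_pos":[-0.45,0.25,0.54],"rotation":[0.6,0,0]},
  {"delta_pos":[-0.45,0.28,0.52],"rotation":[0.6,0,0]},
  {"delta_pos":[-0.45,0.31,0.5],"rotation":[0.6,0,0]},
  {"delta_pos":[-0.45,0.35,0.48],"rotation":[0.6,0,0]},
  {"delta_pos":[0,0.28,0.77],"rotation":[0.5,0,0]},
], fingers=44)

```text
time_s: 35.75
tool_pos: [0.5114, -0.0714, 0.3313]
tcp_rot: [-1.974, 1.568, -0.636]
ft_force: [-0.2, 1.1, -0.3]
finger_gap: 0.0437
```

Request:
step_arm([
  {"delta_pos":[0,0.32,0.76],"rotation":[0.5,0,0]},
  {"delta_pos":[0,0.35,0.74],"rotation":[0.5,0,0]},
  {"delta_pos":[0,0.39,0.72],"rotation":[0.5,0,0]},
  {"delta_pos":[0,0.43,0.7],"rotation":[0.5,0,0]},
  {"delta_pos":[0,0.47,0.67],"rotation":[0.5,0,0]},
])

```text
time_s: 36.38
tool_pos: [0.4701, 0.1722, 0.3299]
tcp_rot: [-1.865, 1.57, -0.787]
ft_force: [0.9, 0.5, -1.4]
finger_gap: 0.0441
```

Request:
step_arm([
  {"delta_pos":[0,0.5,0.65],"rotation":[0.5,0,0]},
  {"delta_pos":[0,0.54,0.62],"rotation":[0.5,0,0]},
  {"delta_pos":[0.3,0,0],"rotation":[0,0,0]},
  {"delta_pos":[0,0,0],"rotation":[0,0,0]},
  {"delta_pos":[0,0,0],"rotation":[0,0,0]},
])

```text
time_s: 37.0
tool_pos: [0.4553, 0.266, 0.312]
tcp_rot: [-1.383, 1.571, -0.411]
ft_force: [0.1, -0.1, 0.3]
finger_gap: 0.044
```

```bash
python3 - <<'E'
from plan import *
from look import *
plan((.4535,.268,.252,56),v=.4)
S=cam("side"); cv2.imwrite("pics/k1.png",cv2.resize(S[0][160:260,190:310],None,fx=6,fy=6,interpolation=cv2.INTER_CUBIC))
E
```

```text
t 37.0 at [0.4553 0.266  0.312 ] phi 55.7 gap 0.044 F [ 0.1 -0.1  0.3] j [ 0.32  0.31 -1.11  1.69  0.29  1.32  0.13]
wp [ 0.454  0.268  0.252 56.   ] rows 3 end [0.4537 0.2678 0.252 ]
[{"delta_pos": [0.33, 0.01, 0.0], "rotation": [-0.02, 0.0, 0.0]}, {"delta_pos": [0.34, 0.02, 0.01], "rotation": [-0.01, 0.0, 0.0]}, {"delta_pos": [0.33, 0.01, 0.0], "rotation": [-0.02, 0.0, 0.0]}]
```

View pics/k1.png

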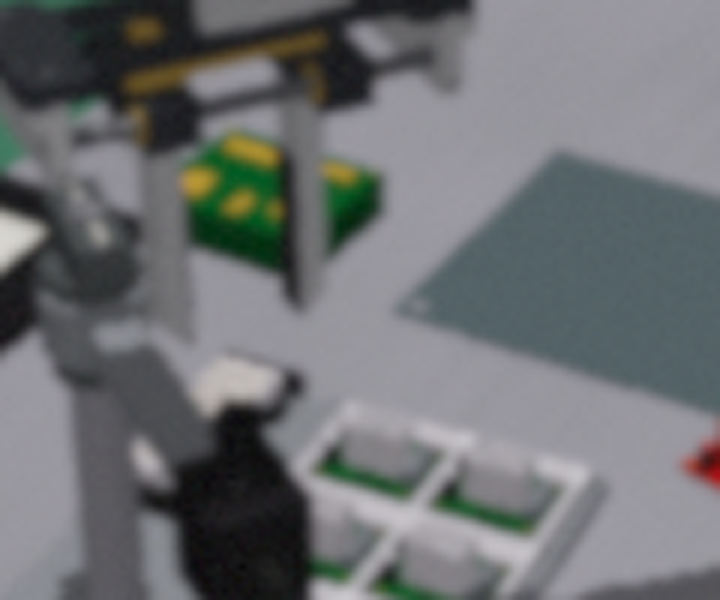

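The fingers at (170,335) and (305,305) straddle the knob (240,415). I descend and cage it.

Request:
step_arm([
  {"delta_pos":[0.33,0.01,0],"rotation":[0,0,0]},
  {"delta_pos":[0.34,0.02,0],"rotation":[0,0,0]},
  {"delta_pos":[0.3,0,0],"rotation":[0,0,0]},
  {"delta_pos":[0,0,0],"rotation":[0,0,0]},
  {"delta_pos":[0,0,0],"rotation":[0,0,0]},
])

```text
time_s: 37.67
tool_pos: [0.4539, 0.2679, 0.2541]
tcp_rot: [0.011, 1.57, 0.984]
ft_force: [-0.4, 0.1, 0.4]
finger_gap: 0.0441
```

Request:
step_arm([
  {"delta_pos":[0,0,0],"rotation":[0,0,0]},
  {"delta_pos":[0,0,0],"rotation":[0,0,0]},
  {"delta_pos":[0,0,0],"rotation":[0,0,0]},
  {"delta_pos":[0,0,0],"rotation":[0,0,0]},
], fingers=25, force=10)

```text
time_s: 38.17
tool_pos: [0.4537, 0.2679, 0.2536]
tcp_rot: [0.234, 1.57, 1.208]
ft_force: [0.3, 1.1, 0.6]
finger_gap: 0.0254
```

```bash
python3 - <<'E'
from plan import *
C=np.array([.5955,.1725]); p,R,o=cur(); v=p[:2]-C; print("r",np.hypot(*v),"ang",np.degrees(np.arctan2(v[1],v[0])))
a0=147;w=[]
for a in np.arange(a0+6,a0+85,6): 
    r=.172; w.append((*(C+r*np.array([np.cos(np.radians(a)),np.sin(np.radians(a))])),.254,a-90))
plan(*w,v=.99)
E
```

```text
r 0.170942187750066 ang 146.0564985571762
t 38.2 at [0.4537 0.2679 0.2536] phi 55.8 gap 0.0254 F [0.3 1.1 0.6] j [ 0.29  0.37 -1.08  1.77  0.34  1.21  0.08]
wp [ 0.442  0.251  0.254 63.   ] rows 2 end [0.4419 0.2505 0.2542]
wp [ 0.435  0.234  0.254 69.   ] rows 2 end [0.4347 0.234  0.2542]
wp [ 0.429  0.217  0.254 75.   ] rows 2 end [0.4293 0.2168 0.2542]
wp [ 0.426  0.199  0.254 81.   ] rows 2 end [0.4256 0.1992 0.2542]
wp [ 0.424  0.182  0.254 87.   ] rows 2 end [0.4239 0.1813 0.2542]
wp [ 0.424  0.163  0.254 93.   ] rows 2 end [0.424  0.1632 0.2542]
wp [ 0.426  0.146  0.254 99.   ] rows 2 end [0.4254 0.1453 0.2542]
wp [  0.429   0.128   0.254 105.   ] rows 2 end [0.4293 0.1277 0.2542]
wp [  0.435   0.111   0.254 111.   ] rows 2 end [0.4349 0.1106 0.2542]
wp [4.42e-01 9.40e-02 2.54e-01 1.17e+02] rows 2 end [0.4424 0.0942 0.2542]
wp [4.51e-01 7.90e-02 2.54e-01 1.23e+02] rows 2 end [0.4512 0.0791 0.2542]
wp [4.62e-01 6.40e-02 2.54e-01 1.29e+02] rows 2 end [0.4619 0.0646 0.2542]
wp [4.74e-01 5.10e-02 2.54e-01 1.35e+02] rows 2 end [0.4736 0.0509 0.2542]
wp [4.87e-01 3.90e-02 2.54e-01 1
[... 1172 characters left out ...]
.0, 0.0, -0.15], "rotation": [-0.5, 0.0, 0.0]}, {"delta_pos": [0.0, -0.01, -0.15], "rotation": [-0.5, 0.0, 0.0]}, {"delta_pos": [0.0, 0.0, -0.15], "rotation": [-0.5, 0.0, 0.0]}]
[{"delta_pos": [0.0, -0.01, -0.15], "rotation": [-0.5, 0.0, 0.0]}, {"delta_pos": [0.0, 0.0, -0.14], "rotation": [-0.5, 0.0, 0.0]}, {"delta_pos": [0.0, -0.01, -0.15], "rotation": [-0.5, 0.0, 0.0]}, {"delta_pos": [0.0, 0.0, -0.15], "rotation": [-0.5, 0.0, 0.0]}, {"delta_pos": [0.0, -0.01, -0.15], "rotation": [-0.5, 0.0, 0.0]}]
[{"delta_pos": [0.0, 0.01, -0.15], "rotation": [-0.5, 0.0, 0.0]}, {"delta_pos": [0.0, -0.01, -0.15], "rotation": [-0.5, 0.0, 0.0]}, {"delta_pos": [0.0, 0.0, -0.15], "rotation": [-0.5, 0.0, 0.0]}]
```

Request:
step_arm([
  {"delta_pos":[0,0,-0.15],"rotation":[-0.5,0,0]},
  {"delta_pos":[0,-0.01,-0.15],"rotation":[-0.5,0,0]},
  {"delta_pos":[0,0,-0.15],"rotation":[-0.5,0,0]},
  {"delta_pos":[0,-0.01,-0.15],"rotation":[-0.5,0,0]},
  {"delta_pos":[0,0,-0.15],"rotation":[-0.5,0,0]},
])

```text
time_s: 38.8
tool_pos: [0.4334, 0.2275, 0.2535]
tcp_rot: [0.107, 1.57, 1.344]
ft_force: [1.3, 1.0, 0.1]
finger_gap: 0.0249
```

```bash
python3 - <<'E'
from plan import *
from fit import *
p,R,o=cur(); C=np.array([.5955,.1725]); v=p[:2]-C; print(p,o["ft_force"],"r",np.hypot(*v),"ang",np.degrees(np.arctan2(v[1],v[0])),stphi(R),o["joints"].round(2))
T=cam("top"); r=viewer.look_for("top","boom_knob"); print(r[:2], [onplane(x["pixel"],.27,*T[2:]) for x in r[:1]])
T=cam("side"); print(viewer.look_for("side","boom_knob")[:2], proj([*p[:2],.26],*T[2:]))
E
```

```text
[0.43338079 0.22752274 0.2534511 ] [1.32334078 0.99906612 0.1461903 ] r 0.17120204493468216 ang 161.25295359400815 70.87434382578581 [ 0.46  0.3  -1.18  1.86  0.3   1.18  0.42]
[{'pixel': [172.2, 203.9], 'score': 0.63}] [array([[0.50991743, 0.19496384, 0.27      ]])]
[] [245.611789   226.21246953]
```

The force of about 1.6 N matches the boom friction, so the boom is following. I continue.

Request:
step_arm([
  {"delta_pos":[0,-0.01,-0.15],"rotation":[-0.5,0,0]},
  {"delta_pos":[0,0,-0.15],"rotation":[-0.5,0,0]},
  {"delta_pos":[0,-0.01,-0.15],"rotation":[-0.5,0,0]},
  {"delta_pos":[0,0,-0.15],"rotation":[-0.5,0,0]},
  {"delta_pos":[0,-0.01,-0.15],"rotation":[-0.5,0,0]},
])

```text
time_s: 39.62
tool_pos: [0.4248, 0.184, 0.2535]
tcp_rot: [0.234, 1.57, 1.733]
ft_force: [-0.5, 2.2, 1.6]
finger_gap: 0.0254
```

```bash
cat > st.py <<'E'
from plan import *
p,R,o=cur(); C=np.array([.5955,.1725]); v=p[:2]-C; print(p.round(4),o["ft_force"].round(1),"r",np.hypot(*v).round(4),"ang",(np.degrees(np.arctan2(v[1],v[0]))%360).round(1),"phi",stphi(R).round(1),o["joints"].round(2),o["time_s"])
E
python3 st.py
```

```text
[0.4248 0.184  0.2535] [-0.5  2.2  1.6] r 0.1711 ang 176.1 phi 85.8 [ 0.62  0.23 -1.22  1.91  0.23  1.16  0.81] 39.625
```

Request:
step_arm([
  {"delta_pos":[0,0,-0.15],"rotation":[-0.5,0,0]},
  {"delta_pos":[0,-0.01,-0.15],"rotation":[-0.5,0,0]},
  {"delta_pos":[0,0,-0.15],"rotation":[-0.5,0,0]},
  {"delta_pos":[0,-0.01,-0.15],"rotation":[-0.5,0,0]},
  {"delta_pos":[0,0,-0.15],"rotation":[-0.5,0,0]},
])

```text
time_s: 40.25
tool_pos: [0.4277, 0.1392, 0.2535]
tcp_rot: [-0.426, 1.57, 1.334]
ft_force: [1.2, 1.8, -1.0]
finger_gap: 0.025
```

Request:
step_arm([
  {"delta_pos":[0,-0.01,-0.15],"rotation":[-0.5,0,0]},
  {"delta_pos":[0,0,-0.15],"rotation":[-0.5,0,0]},
  {"delta_pos":[0,-0.01,-0.15],"rotation":[-0.5,0,0]},
  {"delta_pos":[0,0,-0.15],"rotation":[-0.5,0,0]},
  {"delta_pos":[0,-0.01,-0.15],"rotation":[-0.5,0,0]},
])

```text
time_s: 40.88
tool_pos: [0.4422, 0.0967, 0.2535]
tcp_rot: [-0.133, 1.57, 1.889]
ft_force: [-1.5, 1.0, 1.4]
finger_gap: 0.025
```

```bash
python3 st.py
```

```text
[0.4422 0.0967 0.2535] [-1.5  1.   1.4] r 0.171 ang 206.3 phi 115.8 [ 0.85  0.19 -1.24  1.93  0.2   1.15  1.55] 40.875
```

Request:
step_arm([
  {"delta_pos":[0,0,-0.15],"rotation":[-0.5,0,0]},
  {"delta_pos":[0,-0.01,-0.15],"rotation":[-0.5,0,0]},
  {"delta_pos":[0,0,-0.15],"rotation":[-0.5,0,0]},
  {"delta_pos":[0,-0.01,-0.15],"rotation":[-0.5,0,0]},
  {"delta_pos":[0,0,-0.15],"rotation":[-0.5,0,0]},
])

```text
time_s: 41.5
tool_pos: [0.467, 0.0593, 0.2534]
tcp_rot: [-0.501, 1.57, 1.782]
ft_force: [-0.4, 1.3, 0.5]
finger_gap: 0.0248
```

Request:
step_arm([
  {"delta_pos":[0,-0.01,-0.15],"rotation":[-0.5,0,0]},
  {"delta_pos":[0,0,-0.15],"rotation":[-0.5,0,0]},
  {"delta_pos":[0,-0.01,-0.15],"rotation":[-0.5,0,0]},
])

```text
time_s: 41.88
tool_pos: [0.4865, 0.0405, 0.2533]
tcp_rot: [-0.084, 1.57, 2.356]
ft_force: [-1.8, 1.1, 0.7]
finger_gap: 0.0249
```

```bash
python3 st.py
```

```text
[0.4865 0.0405 0.2533] [-1.8  1.1  0.7] r 0.1712 ang 230.4 phi 139.8 [ 0.9   0.32 -1.24  1.86  0.33  1.19  1.99] 41.875
```

Request:
step_arm([
  {"delta_pos":[0,0,-0.1],"rotation":[-0.33,0,0]},
  {"delta_pos":[0,-0.01,-0.1],"rotation":[-0.33,0,0]},
  {"delta_pos":[0,0,-0.1],"rotation":[-0.33,0,0]},
])

```text
time_s: 42.25
tool_pos: [0.501, 0.0296, 0.2533]
tcp_rot: [-0.635, 1.57, 1.91]
ft_force: [-0.8, 2.0, -0.1]
finger_gap: 0.0254
```

Request:
step_arm([
  {"delta_pos":[0,0,-0.1],"rotation":[-0.33,0,0]},
  {"delta_pos":[0,-0.01,-0.1],"rotation":[-0.33,0,0]},
  {"delta_pos":[0,0,0],"rotation":[0,0,0]},
])

```text
time_s: 42.62
tool_pos: [0.5116, 0.0232, 0.2533]
tcp_rot: [-0.959, 1.57, 1.653]
ft_force: [-0.3, -0.8, 0.1]
finger_gap: 0.0245
```

```bash
python3 st.py
```

```text
[0.5116 0.0232 0.2533] [-0.3 -0.8  0.1] r 0.1713 ang 240.7 phi 149.7 [ 0.89  0.4  -1.24  1.81  0.4   1.23  2.15] 42.625
```

Request:
step_arm([
  {"delta_pos":[0,0,-0.05],"rotation":[-0.17,0,0]},
  {"delta_pos":[0,0,-0.05],"rotation":[-0.17,0,0]},
  {"delta_pos":[0,0,-0.05],"rotation":[-0.17,0,0]},
])

```text
time_s: 43.0
tool_pos: [0.5192, 0.019, 0.2534]
tcp_rot: [-1.055, 1.57, 1.612]
ft_force: [-0.9, 1.3, -0.9]
finger_gap: 0.0249
```

Request:
step_arm([
  {"delta_pos":[0,-0.01,-0.05],"rotation":[-0.17,0,0]},
  {"delta_pos":[0,0,-0.05],"rotation":[-0.17,0,0]},
])

```text
time_s: 43.25
tool_pos: [0.5228, 0.0179, 0.2532]
tcp_rot: [0.32, 1.566, 3.024]
ft_force: [-18.2, 6.4, 12.6]
finger_gap: 0.0313
```

Request:
step_arm([
  {"delta_pos":[0,0,-0.05],"rotation":[-0.17,0,0]},
  {"delta_pos":[0,0,-0.05],"rotation":[-0.17,0,0]},
])

```text
time_s: 43.5
tool_pos: [0.5283, 0.016, 0.2532]
tcp_rot: [0.041, 1.566, 2.781]
ft_force: [-17.4, 9.7, 8.8]
finger_gap: 0.0433
```

```bash
python3 st.py
```

```text
[0.5283 0.016  0.2532] [-17.4   9.7   8.8] r 0.1703 ang 246.8 phi 157.0 [ 0.87  0.45 -1.24  1.77  0.45  1.26  2.26] 43.5
```

The stop is reached at TCP (0.519, 0.019), over the middle of the nests, and force rises to about 20 N. I open, back off and lift.

Request:
step_arm([
  {"delta_pos":[0,0,0],"rotation":[0,0,0]},
  {"delta_pos":[0,0,0.06],"rotation":[0,0,0]},
  {"delta_pos":[0,0,0.09],"rotation":[0,0,0]},
  {"delta_pos":[0,0,0],"rotation":[0,0,0]},
], fingers=54)

```text
time_s: 44.0
tool_pos: [0.5215, 0.0179, 0.2535]
tcp_rot: [2.459, 1.57, -1.087]
ft_force: [0.5, 0.5, -0.0]
finger_gap: 0.0544
```

```bash
python3 st.py
```

```text
[0.5215 0.0179 0.2535] [ 0.5  0.5 -0. ] r 0.1714 ang 244.4 phi 156.8 [ 0.88  0.43 -1.24  1.78  0.43  1.24  2.26] 44.0
```

Request:
step_arm([
  {"delta_pos":[-0.3,0,0],"rotation":[0,0,0]},
  {"delta_pos":[-0.6,0,0],"rotation":[0,0,0]},
  {"delta_pos":[-0.8,0,0],"rotation":[0,0,0]},
  {"delta_pos":[-0.2,0,0],"rotation":[0,0,0]},
  {"delta_pos":[0,0,0],"rotation":[0,0,0]},
])

```text
time_s: 44.62
tool_pos: [0.5221, 0.018, 0.3681]
tcp_rot: [-2.871, 1.569, -0.134]
ft_force: [0.1, 0.2, -0.6]
finger_gap: 0.054
```

```bash
python3 - <<'E'
from plan import *
plan((.46,-.10,.37,60),v=.9)
E
```

```text
t 44.6 at [0.5221 0.018  0.3681] phi 156.8 gap 0.054 F [ 0.1  0.2 -0.6] j [ 0.91  0.3  -1.24  1.61  0.29  1.44  2.39]
wp [ 0.46 -0.1   0.37 60.  ] rows 16 end [ 0.4598 -0.0999  0.3699]
[{"delta_pos": [0.0, 0.14, 0.01], "rotation": [-0.87, 0.0, 0.0]}, {"delta_pos": [0.0, 0.14, 0.02], "rotation": [-0.87, 0.0, 0.0]}, {"delta_pos": [0.0, 0.13, 0.04], "rotation": [-0.87, 0.0, 0.0]}, {"delta_pos": [0.0, 0.13, 0.05], "rotation": [-0.87, 0.0, 0.0]}, {"delta_pos": [0.0, 0.13, 0.06], "rotation": [-0.87, 0.0, 0.0]}]
[{"delta_pos": [0.0, 0.12, 0.07], "rotation": [-0.86, 0.0, 0.0]}, {"delta_pos": [0.0, 0.11, 0.08], "rotation": [-0.87, 0.0, 0.0]}, {"delta_pos": [0.0, 0.1, 0.09], "rotation": [-0.86, 0.0, 0.0]}, {"delta_pos": [0.0, 0.1, 0.1], "rotation": [-0.87, 0.0, 0.0]}, {"delta_pos": [0.0, 0.09, 0.11], "rotation": [-0.86, 0.0, 0.0]}]
[{"delta_pos": [-0.01, 0.08, 0.12], "rotation": [-0.87, 0.0, 0.0]}, {"delta_pos": [0.0, 0.06, 0.12], "rotation": [-0.86, 0.0, 0.0]}, {"delta_pos": [-0.01, 0.05, 0.13], "rotation": [-0.87, 0.0, 0.0]}, {"delta_pos": [0.0, 0.04, 0.13], "rotation": [-0.86, 0.0, 0.0]}, {"delta_pos": [-0.01, 0.03, 0.13], "rotation": [-0.87, 0.0, -0.01]}]
[{"delta_pos": [0.0, 0.02, 0.14], "rotation": [-0.86, -0.01, 0.0]}]
```

```bash
python3 - <<'E'
from look import *
im,d,K,R,t=save("top","m1",160,260,150,225)
W=world(d,K,R,t); m=np.zeros(d.shape,bool); m[150:200,160:205]=1
m&=(W[...,2]>.246)&(W[...,2]<.29)
P=W[m]; v,u=np.nonzero(m); print(m.sum(),P.mean(0),np.median(P,0),cv2.minAreaRect((onplane(np.c_[u,v],.268,K,R,t)[:,:2]*1000).astype(np.float32)))
q=P[:,:2]-P[:,:2].mean(0); e,V=np.linalg.eigh(q.T@q); print("axis",np.degrees(np.arctan2(V[1,1],V[0,1])))
# black part of wing block: dark
E
```

```text
250 [0.59703332 0.17155224 0.26731415] [0.59673882 0.17145854 0.26936114] ((596.5291748046875, 170.0236358642578), (42.387874603271484, 63.30588150024414), 53.48298263549805)
axis 140.95410920012486
```

View pics/m1.png

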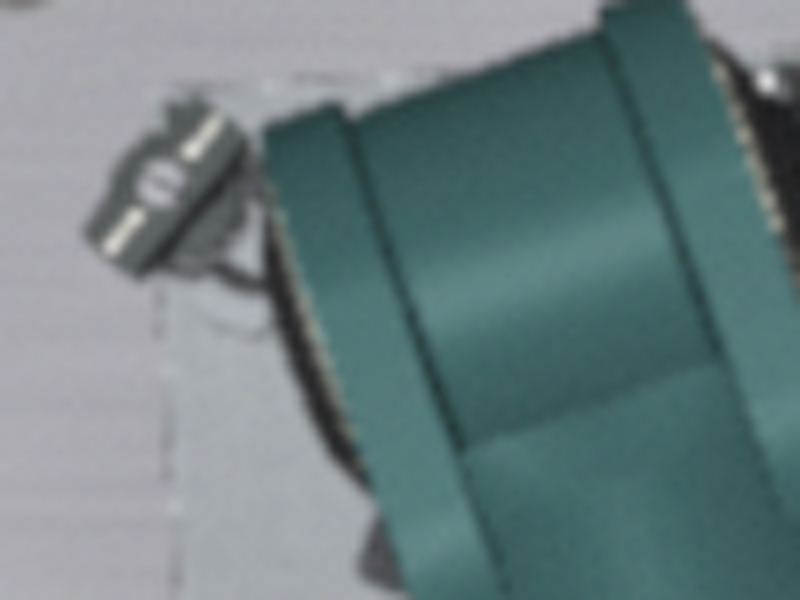

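The wing block is at (160,184) in the crop, wings at about 142° world, so the collar is at its open stop. Next I go to it with the jaw at 52°.

```bash
python3 - <<'E'
from plan import *
from fit import *
T=cam("top"); print(onplane([180,173],.272,*T[2:]))
plan((.54,.07,.368,104),(.5965,.1735,.35,52),v=.95)
E
```

```text
[[0.59642893 0.17429394 0.272     ]]
t 44.7 at [0.5216 0.0177 0.3666] phi 156.8 gap 0.054 F [ 0.6 -0.4 -0. ] j [ 0.91  0.3  -1.24  1.61  0.29  1.44  2.39]
wp [5.40e-01 7.00e-02 3.68e-01 1.04e+02] rows 10 end [0.5401 0.0698 0.3678]
wp [ 0.596  0.174  0.35  52.   ] rows 10 end [0.5963 0.1736 0.3498]
[{"delta_pos": [0.0, -0.09, 0.01], "rotation": [0.88, 0.0, 0.0]}, {"delta_pos": [0.0, -0.09, 0.01], "rotation": [0.88, 0.0, 0.0]}, {"delta_pos": [0.0, -0.09, 0.02], "rotation": [0.88, 0.0, 0.0]}, {"delta_pos": [0.0, -0.09, 0.03], "rotation": [0.88, 0.0, 0.0]}, {"delta_pos": [0.0, -0.08, 0.04], "rotation": [0.88, 0.0, 0.0]}]
[{"delta_pos": [0.0, -0.08, 0.05], "rotation": [0.88, 0.0, 0.0]}, {"delta_pos": [-0.01, -0.08, 0.05], "rotation": [0.88, 0.0, 0.0]}, {"delta_pos": [0.0, -0.07, 0.06], "rotation": [0.88, 0.0, 0.0]}, {"delta_pos": [-0.01, -0.06, 0.07], "rotation": [0.88, 0.0, 0.0]}, {"delta_pos": [0.0, -0.06, 0.07], "rotation": [0.88, 0.01, -0.01]}]
[{"delta_pos": [0.03, -0.13, 0.14], "rotation": [0.87, 0.0, 0.0]}, {"delta_pos": [0.03, -0.12, 0.16], "rotation": [0.87, 0.0, 0.0]}, {"delta_pos": [0.03, -0.1, 0.17], "rotation": [0.87, 0.0, 0.0]}, {"delta_pos": [0.03, -0.09, 0.18], "rotation": [0.87, 0.0, 0.0]}, {"delta_pos": [0.03, -0.07, 0.18], "rotation": [0.86, 0.0, 0.0]}]
[{"delta_pos": [0.03, -0.06, 0.19], "rotation": [0.87, 0.0, 0.0]}, {"delta_pos": [0.03, -0.04, 0.19], "rotation": [0.86, 0.0, 0.0]}, {"delta_pos": [0.03, -0.02, 0.2], "rotation": [0.87, 0.0, 0.0]}, {"delta_pos": [0.03, -0.01, 0.2], "rotation": [0.86, 0.0, 0.0]}, {"delta_pos": [0.03, 0.02, 0.19], "rotation": [0.87, 0.0, 0.0]}]
```

Request:
step_arm([
  {"delta_pos":[0,-0.09,0.01],"rotation":[0.88,0,0]},
  {"delta_pos":[0,-0.09,0.01],"rotation":[0.88,0,0]},
  {"delta_pos":[0,-0.09,0.02],"rotation":[0.88,0,0]},
  {"delta_pos":[0,-0.09,0.03],"rotation":[0.88,0,0]},
  {"delta_pos":[0,-0.08,0.04],"rotation":[0.88,0,0]},
])

```text
time_s: 45.35
tool_pos: [0.5308, 0.0437, 0.3662]
tcp_rot: [0.515, 1.569, 2.789]
ft_force: [-1.3, -0.4, 0.2]
finger_gap: 0.054
```

Request:
step_arm([
  {"delta_pos":[0,-0.08,0.05],"rotation":[0.88,0,0]},
  {"delta_pos":[0,-0.08,0.05],"rotation":[0.88,0,0]},
  {"delta_pos":[0,-0.07,0.06],"rotation":[0.88,0,0]},
  {"delta_pos":[0,-0.06,0.07],"rotation":[0.88,0,0]},
  {"delta_pos":[0,-0.06,0.07],"rotation":[0.88,0,0]},
])

```text
time_s: 45.98
tool_pos: [0.5401, 0.07, 0.3661]
tcp_rot: [1.057, 1.569, 2.869]
ft_force: [-0.1, -0.7, -0.4]
finger_gap: 0.0538
```

Request:
step_arm([
  {"delta_pos":[0.03,-0.13,0.14],"rotation":[0.87,0,0]},
  {"delta_pos":[0.03,-0.12,0.16],"rotation":[0.87,0,0]},
  {"delta_pos":[0.03,-0.1,0.17],"rotation":[0.87,0,0]},
  {"delta_pos":[0.03,-0.09,0.18],"rotation":[0.87,0,0]},
  {"delta_pos":[0.03,-0.07,0.18],"rotation":[0.87,0,0]},
])

```text
time_s: 46.6
tool_pos: [0.5679, 0.1222, 0.3569]
tcp_rot: [1.666, 1.569, 3.023]
ft_force: [0.1, -0.3, 0.3]
finger_gap: 0.0538
```

Request:
step_arm([
  {"delta_pos":[0.03,-0.06,0.19],"rotation":[0.87,0,0]},
  {"delta_pos":[0.03,-0.04,0.19],"rotation":[0.87,0,0]},
  {"delta_pos":[0.03,-0.02,0.2],"rotation":[0.87,0,0]},
  {"delta_pos":[0.03,-0.01,0.2],"rotation":[0.87,0,0]},
  {"delta_pos":[0.03,0.02,0.19],"rotation":[0.87,0,0]},
])

```text
time_s: 47.22
tool_pos: [0.5966, 0.174, 0.3478]
tcp_rot: [2.226, 1.568, 3.128]
ft_force: [0.5, 0.3, 0.1]
finger_gap: 0.0539
```

Request:
step_arm([
  {"delta_pos":[0,0,0],"rotation":[0,0,0]},
  {"delta_pos":[0,0,0],"rotation":[0,0,0]},
])

```text
time_s: 47.48
tool_pos: [0.5965, 0.1734, 0.3488]
tcp_rot: [2.183, 1.57, 3.09]
ft_force: [0.1, -0.5, 0.2]
finger_gap: 0.0539
```

```bash
python3 - <<'E'
from plan import *
plan((.5965,.1737,.30,52),(.5965,.1737,.253,52),v=.5)
E
```

```text
t 47.5 at [0.5965 0.1734 0.3488] phi 51.9 gap 0.0539 F [ 0.1 -0.5  0.2] j [ 0.25  0.42 -0.82  1.41  0.31  1.45  0.34]
wp [ 0.596  0.174  0.3   52.   ] rows 2 end [0.5968 0.1738 0.3002]
wp [ 0.596  0.174  0.253 52.   ] rows 2 end [0.5964 0.1734 0.2528]
[{"delta_pos": [0.41, 0.0, 0.0], "rotation": [-0.01, 0.0, 0.0]}, {"delta_pos": [0.4, 0.0, 0.01], "rotation": [0.0, -0.01, -0.01]}, {"delta_pos": [0.39, 0.0, 0.0], "rotation": [0.0, 0.0, 0.0]}, {"delta_pos": [0.4, 0.0, -0.01], "rotation": [0.0, 0.0, 0.0]}]
```

Request:
step_arm([
  {"delta_pos":[0.4,0,0],"rotation":[0,0,0]},
  {"delta_pos":[0.4,0,0],"rotation":[0,0,0]},
  {"delta_pos":[0.4,0,0],"rotation":[0,0,0]},
  {"delta_pos":[0.38,0,0],"rotation":[0,0,0]},
  {"delta_pos":[0,0,0],"rotation":[0,0,0]},
])

```text
time_s: 48.1
tool_pos: [0.596, 0.1729, 0.2534]
tcp_rot: [2.388, 1.568, -2.991]
ft_force: [0.3, 0.5, -0.4]
finger_gap: 0.054
```

Request:
step_arm([
  {"delta_pos":[0,0,0],"rotation":[0,0,0]},
  {"delta_pos":[0,0,0],"rotation":[0,0,0]},
  {"delta_pos":[0,0,0],"rotation":[0,0,0]},
  {"delta_pos":[0,0,0],"rotation":[0,0,0]},
  {"delta_pos":[0,0,0],"rotation":[0,0,0]},
], fingers=22, force=12)

```text
time_s: 48.72
tool_pos: [0.5973, 0.1746, 0.2553]
tcp_rot: [-0.172, 1.568, 0.732]
ft_force: [5.0, 3.3, 0.8]
finger_gap: 0.0259
```

```bash
python3 st.py; python3 -c "
from h import *; print(env.get_obs()['moment'])"
```

```text
[0.5973 0.1746 0.2553] [5.  3.3 0.8] r 0.0028 ang 48.3 phi 51.8 [ 0.24  0.48 -0.8   1.54  0.36  1.27  0.29] 48.725
[ 0.86648496 -1.12488428 -0.082746  ]
```

Request:
step_arm([
  {"delta_pos":[0,0,0.03],"rotation":[0,0,0]},
  {"delta_pos":[0,0,0],"rotation":[0,0,0]},
])

```text
time_s: 48.98
tool_pos: [0.5975, 0.1746, 0.2552]
tcp_rot: [-2.998, 1.569, -2.094]
ft_force: [-6.6, -5.6, 10.0]
finger_gap: 0.0257
```

Request:
step_arm([
  {"delta_pos":[0,0,0],"rotation":[0.5,0,0]},
  {"delta_pos":[0,0,0],"rotation":[0.92,0,0]},
  {"delta_pos":[0,0,0],"rotation":[0.92,0,0]},
  {"delta_pos":[0,0,0],"rotation":[0.92,0,0]},
  {"delta_pos":[0,0,0],"rotation":[0.92,0,0]},
])

```text
time_s: 49.6
tool_pos: [0.5973, 0.1745, 0.2552]
tcp_rot: [-2.686, 1.569, -2.223]
ft_force: [-8.6, -6.5, 9.8]
finger_gap: 0.0259
```

```bash
python3 st.py; python3 -c "
from h import *; print(env.get_obs()['moment'])"
```

```text
[0.5973 0.1745 0.2552] [-8.6 -6.5  9.8] r 0.0027 ang 47.4 phi 26.5 [ 0.18  0.46 -0.71  1.54  0.31  1.26 -0.11] 49.6
[-1.47865157  1.92840732  0.13091894]
```

Request:
step_arm([
  {"delta_pos":[0,0,-0.015],"rotation":[0.92,0,0]},
  {"delta_pos":[0,0,0],"rotation":[0.92,0,0]},
  {"delta_pos":[0,0,0],"rotation":[0.92,0,0]},
  {"delta_pos":[0,0,0],"rotation":[0.92,0,0]},
  {"delta_pos":[0,0,0],"rotation":[0.92,0,0]},
])

```text
time_s: 50.22
tool_pos: [0.5969, 0.1744, 0.2552]
tcp_rot: [-1.521, 1.57, -1.539]
ft_force: [-3.5, -3.1, 7.0]
finger_gap: 0.0258
```

Request:
step_arm([
  {"delta_pos":[0,0,0],"rotation":[0.92,0,0]},
  {"delta_pos":[0,0,0],"rotation":[0.92,0,0]},
  {"delta_pos":[0,0,0],"rotation":[0.92,0,0]},
  {"delta_pos":[0,0,0],"rotation":[0.92,0,0]},
  {"delta_pos":[0,0,0],"rotation":[0,0,0]},
])

```text
time_s: 50.85
tool_pos: [0.5968, 0.1745, 0.2552]
tcp_rot: [-1.494, 1.57, -1.896]
ft_force: [-3.9, -3.5, 7.5]
finger_gap: 0.0256
```

```bash
python3 st.py; python3 -c "
from h import *; print(env.get_obs()['moment'])"
```

```text
[0.5968 0.1745 0.2552] [-3.9 -3.5  7.5] r 0.0023 ang 56.5 phi -23.0 [ 0.06  0.42 -0.54  1.55  0.22  1.23 -0.91] 50.85
[-0.88550542  1.16366766 -0.10390589]
```

Request:
step_arm([
  {"delta_pos":[0,0,0],"rotation":[0.6,0,0]},
  {"delta_pos":[0,0,0],"rotation":[0.6,0,0]},
  {"delta_pos":[0,0,0],"rotation":[0,0,0]},
  {"delta_pos":[0,0,0],"rotation":[0,0,0]},
])

```text
time_s: 51.35
tool_pos: [0.5967, 0.1745, 0.2552]
tcp_rot: [-1.8, 1.57, -2.327]
ft_force: [-5.6, -3.5, 8.4]
finger_gap: 0.0255
```

```bash
python3 st.py
```

```text
[0.5967 0.1745 0.2552] [-5.6 -3.5  8.4] r 0.0024 ang 58.3 phi -30.2 [ 0.05  0.42 -0.52  1.55  0.21  1.23 -1.03] 51.35
```

Request:
step_arm([
  {"delta_pos":[0,0,0],"rotation":[0,0,0]},
  {"delta_pos":[0,0,0],"rotation":[0,0,0]},
  {"delta_pos":[0,0,0],"rotation":[0,0,0]},
  {"delta_pos":[0,0,0],"rotation":[0,0,0]},
], fingers=54)

```text
time_s: 51.85
tool_pos: [0.597, 0.1748, 0.2545]
tcp_rot: [2.429, 1.57, 1.903]
ft_force: [-0.0, 0.6, -0.6]
finger_gap: 0.0542
```

Request:
step_arm([
  {"delta_pos":[-0.3,0,0],"rotation":[0,0,0]},
  {"delta_pos":[-0.6,0,0],"rotation":[0,0,0]},
  {"delta_pos":[-0.8,0,0],"rotation":[0,0,0]},
  {"delta_pos":[0,0,0],"rotation":[0,0,0]},
])

```text
time_s: 52.35
tool_pos: [0.598, 0.1756, 0.3615]
tcp_rot: [0.874, 1.564, 0.348]
ft_force: [-0.6, -0.1, -0.8]
finger_gap: 0.0541
```

```bash
python3 - <<'E'
from plan import *
from look import *
im,d,K,R,t=cam("top"); cv2.imwrite("pics/n_top.png",im)
im2,d2,K2,R2,t2=cam("side"); W=world(d2,K2,R2,t2)
g=W[(W[...,2]>.248)&(W[...,2]<.285)&(abs(W[...,0]-.597)<.06)&(abs(W[...,1]-.174)<.06)]
q=g[:,:2]-g[:,:2].mean(0);e,V=np.linalg.eigh(q.T@q);print(len(g),g.mean(0),np.degrees(np.arctan2(V[1,1],V[0,1])),e)
k=W[(W[...,2]>.25)&(W[...,2]<.285)&(W[...,1]<.08)&(abs(W[...,0]-.52)<.08)]; print("knob",len(k),k.mean(0) if len(k) else 0)
plan(v=.9)
E
```

```text
284 [0.59139285 0.17933429 0.26514235] 56.71043442581614 [0.01446354 0.10100878]
knob 292 [ 0.51750549 -0.85434053  0.26680196]
t 52.5 at [0.5971 0.1748 0.3575] phi -30.1 gap 0.0545 F [ 0.2  0.2 -0.2] j [ 0.05  0.36 -0.53  1.4   0.18  1.43 -1.  ]
```

```bash
python3 - <<'E'
from plan import *
plan((.46,-.05,.37,-10),v=.9)
E
```

```text
t 52.5 at [0.5971 0.1748 0.3575] phi -30.1 gap 0.0545 F [ 0.2  0.2 -0.2] j [ 0.05  0.36 -0.53  1.4   0.18  1.43 -1.  ]
wp [  0.46  -0.05   0.37 -10.  ] rows 5 end [ 0.4602 -0.05    0.3698]
[{"delta_pos": [-0.04, -0.88, -0.02], "rotation": [-0.67, 0.0, 0.0]}, {"delta_pos": [-0.04, -0.87, -0.08], "rotation": [-0.67, 0.0, 0.0]}, {"delta_pos": [-0.04, -0.87, -0.14], "rotation": [-0.67, 0.0, 0.0]}, {"delta_pos": [-0.05, -0.85, -0.2], "rotation": [-0.67, 0.0, 0.0]}, {"delta_pos": [-0.04, -0.84, -0.26], "rotation": [-0.68, 0.01, -0.01]}]
```

Request:
step_arm([
  {"delta_pos":[-0.04,-0.88,-0.02],"rotation":[-0.67,0,0]},
  {"delta_pos":[-0.04,-0.87,-0.08],"rotation":[-0.67,0,0]},
  {"delta_pos":[-0.04,-0.87,-0.14],"rotation":[-0.67,0,0]},
  {"delta_pos":[-0.05,-0.85,-0.2],"rotation":[-0.67,0,0]},
  {"delta_pos":[-0.04,-0.84,-0.26],"rotation":[-0.67,0,0]},
], fingers=0)

```text
time_s: 53.08
tool_pos: [0.4587, -0.0515, 0.3687]
tcp_rot: [2.753, 1.57, 2.579]
ft_force: [0.5, -0.1, 0.5]
finger_gap: 0.0074
```

```bash
python3 - <<'E'
from plan import *
from look import *
im,d,K,R,t=cam("top"); W=world(d,K,R,t)
cv2.imwrite("pics/p1.png",cv2.resize(im[150:250,110:240],None,fx=6,fy=6,interpolation=cv2.INTER_CUBIC))
s=4;I=cv2.resize(im,None,fx=s,fy=s,interpolation=cv2.INTER_CUBIC);g=cv2.cvtColor(I,cv2.COLOR_BGR2GRAY)
m=np.zeros_like(g); m[185*s:240*s,112*s:150*s]=(g<75)[185*s:240*s,112*s:150*s]
m=cv2.morphologyEx(m,cv2.MORPH_CLOSE,np.ones((15,15)));m=cv2.morphologyEx(m,cv2.MORPH_OPEN,np.ones((21,21)))
n,l,st,c=cv2.connectedComponentsWithStats(m);k=1+st[1:,4].argmax();v,u=np.nonzero(l==k)
print("rubber",(c[k]/s).round(1),cv2.minAreaRect((onplane(np.c_[u/s,v/s],.048,K,R,t)[:,:2]*1000).astype(np.float32)))
h=np.zeros(d.shape,bool);h[178:232,115:150]=1;h&=(W[...,2]>.025)&(W[...,2]<.07)
print("treadle",cv2.minAreaRect((W[h][:,:2]*1000).astype(np.float32)),h.sum())
m=np.zeros(d.shape,bool); m[150:200,160:205]=1; m&=(W[...,2]>.255)&(W[...,2]<.29); P=W[m]
q=P[:,:2]-P[:,:2].mean(0); e,V=np.linalg.eigh(q.T@q); print("wing",len(P),P.mean(0),np.degrees(np.arctan2(V[1,1],V[0,1])))
plan((.50,.335,.15,16),v=.9)
E
```

```text
rubber [137.5 211.8] ((497.8771667480469, 342.7686462402344), (80.96376037597656, 69.63429260253906), 9.731489181518555)
treadle ((527.6534423828125, 347.44110107421875), (139.7818145751953, 94.39973449707031), 12.640480041503906) 981
wing 217 [0.59802324 0.17218572 0.26938049] 59.5608788865175
t 53.1 at [ 0.4563 -0.057   0.3692] phi -10.0 gap 0.0036 F [ 1.4 -7.9  4.2] j [ 0.49  0.01 -0.43  1.75  0.    1.38 -0.12]
wp [ 0.5    0.335  0.15  16.   ] rows 9 end [0.4999 0.335  0.1497]
[{"delta_pos": [0.4, 0.73, -0.05], "rotation": [-0.48, 0.0, 0.0]}, {"delta_pos": [0.41, 0.73, -0.01], "rotation": [-0.48, 0.0, 0.0]}, {"delta_pos": [0.4, 0.73, 0.03], "rotation": [-0.48, 0.0, 0.0]}, {"delta_pos": [0.41, 0.73, 0.07], "rotation": [-0.48, 0.0, 0.0]}, {"delta_pos": [0.4, 0.72, 0.1], "rotation": [-0.48, 0.0, 0.0]}]
[{"delta_pos": [0.41, 0.72, 0.14], "rotation": [-0.48, 0.0, 0.0]}, {"delta_pos": [0.4, 0.71, 0.17], "rotation": [-0.48, 0.0, 0.0]}, {"delta_pos": [0.41, 0.7, 0.21], "rotation": [-0.48, -0.01, 0.0]}, {"delta_pos": [0.41, 0.69, 0.24], "rotation": [-0.49, 0.0, 0.01]}]
```

View pics/p1.png

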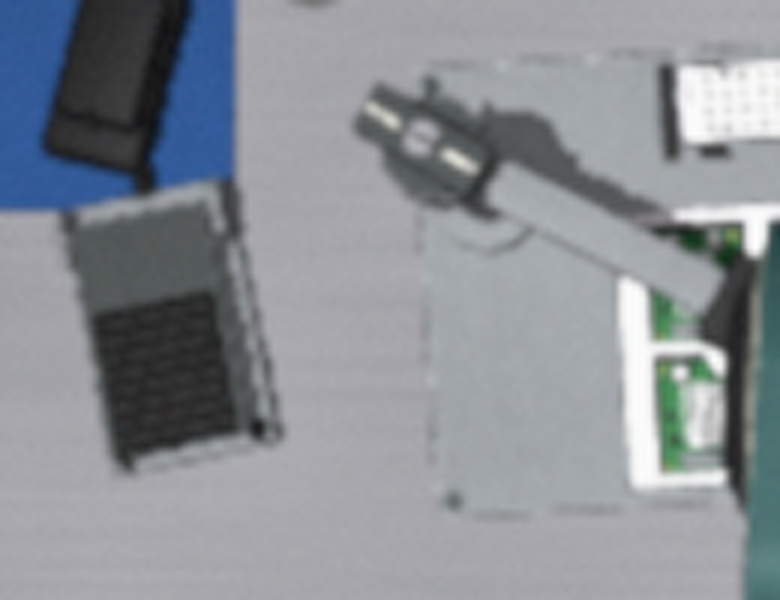

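The wings (370,108 to 475,165) now lie along the boom (490,180 to 715,300), both at about 28° in the picture: locked. The rubber pad is centred at (165,376), its free end at the bottom. Next I press the pedal.

Request:
step_arm([
  {"delta_pos":[0.2,0.73,-0.05],"rotation":[-0.48,0,0]},
  {"delta_pos":[0.2,0.73,-0.01],"rotation":[-0.48,0,0]},
  {"delta_pos":[0.4,0.73,0.03],"rotation":[-0.48,0,0]},
  {"delta_pos":[0.4,0.73,0.07],"rotation":[-0.48,0,0]},
  {"delta_pos":[0.4,0.72,0.1],"rotation":[-0.48,0,0]},
])

```text
time_s: 53.75
tool_pos: [0.4845, 0.1689, 0.272]
tcp_rot: [2.841, 1.57, 2.918]
ft_force: [0.6, -1.6, -0.5]
finger_gap: 0.0008
```

Request:
step_arm([
  {"delta_pos":[0.4,0.72,0.14],"rotation":[-0.48,0,0]},
  {"delta_pos":[0.4,0.71,0.17],"rotation":[-0.48,0,0]},
  {"delta_pos":[0.5,0.7,0.15],"rotation":[-0.48,0,0]},
  {"delta_pos":[0.5,0.69,0.1],"rotation":[-0.48,0,0]},
  {"delta_pos":[0,0,0],"rotation":[0,0,0]},
])

```text
time_s: 54.38
tool_pos: [0.4901, 0.3419, 0.1623]
tcp_rot: [2.929, 1.566, -3.072]
ft_force: [-0.1, -0.5, -0.5]
finger_gap: 0.0006
```

Request:
step_arm([
  {"delta_pos":[0,0,0],"rotation":[0,0,0]},
  {"delta_pos":[0,0,0],"rotation":[0,0,0]},
])

```text
time_s: 54.62
tool_pos: [0.4934, 0.3386, 0.1659]
tcp_rot: [-0.031, 1.57, 0.245]
ft_force: [0.5, -0.3, 0.7]
finger_gap: 0.0001
```

```bash
python3 - <<'E'
from plan import *
plan((.490,.341,.07,14),(.490,.341,.052,14),v=.7)
E
```

```text
t 54.6 at [0.4934 0.3386 0.1659] phi 15.8 gap 0.0001 F [ 0.5 -0.3  0.7] j [-0.13  0.5  -0.69  1.7   0.36  1.07 -0.66]
wp [ 0.49   0.341  0.07  14.   ] rows 3 end [0.4899 0.3408 0.0699]
wp [ 0.49   0.341  0.052 14.   ] rows 1 end [0.4899 0.3408 0.0519]
[{"delta_pos": [0.53, 0.02, -0.02], "rotation": [0.1, 0.0, 0.0]}, {"delta_pos": [0.53, 0.02, -0.01], "rotation": [0.1, 0.0, 0.0]}, {"delta_pos": [0.54, 0.01, -0.02], "rotation": [0.1, 0.01, 0.0]}, {"delta_pos": [0.3, 0.0, 0.0], "rotation": [0.0, 0.0, 0.0]}]
```

Request:
step_arm([
  {"delta_pos":[0.53,0.02,-0.02],"rotation":[0.1,0,0]},
  {"delta_pos":[0.53,0.02,-0.01],"rotation":[0.1,0,0]},
  {"delta_pos":[0.53,0.01,-0.02],"rotation":[0.1,0,0]},
  {"delta_pos":[0.26,0,0],"rotation":[0,0,0]},
  {"delta_pos":[0,0,0],"rotation":[0,0,0]},
])

```text
time_s: 55.25
tool_pos: [0.4892, 0.3412, 0.0542]
tcp_rot: [3.051, 1.57, -2.987]
ft_force: [0.6, 0.7, 0.7]
finger_gap: 0.0004
```

Request:
step_arm([
  {"delta_pos":[0.1,0,0],"rotation":[0,0,0]},
  {"delta_pos":[0.1,0,0],"rotation":[0,0,0]},
  {"delta_pos":[0,0,0],"rotation":[0,0,0]},
])

```text
time_s: 55.62
tool_pos: [0.4893, 0.3421, 0.043]
tcp_rot: [0.565, 1.57, 0.811]
ft_force: [-4.2, -1.2, 7.7]
finger_gap: 0.0001
```

Request:
step_arm([
  {"delta_pos":[0.1,0,0],"rotation":[0,0,0]},
  {"delta_pos":[0.07,0,0],"rotation":[0,0,0]},
  {"delta_pos":[0,0,0],"rotation":[0,0,0]},
])

```text
time_s: 56.0
tool_pos: [0.4893, 0.3422, 0.0337]
tcp_rot: [0.176, 1.57, 0.422]
ft_force: [-7.9, -5.4, 20.3]
finger_gap: 0.0005
```

```bash
python3 st.py
```

```text
[0.4893 0.3422 0.0337] [-7.9 -5.4 20.3] r 0.2002 ang 122.0 phi 14.1 [-0.21  0.66 -0.6   1.79  0.48  0.84 -0.8 ] 56.0
```

Request:
step_arm([
  {"delta_pos":[0.03,0,0],"rotation":[0,0,0]},
  {"delta_pos":[0,0,0],"rotation":[0,0,0]},
  {"delta_pos":[0,0,0],"rotation":[0,0,0]},
])

```text
time_s: 56.38
tool_pos: [0.4894, 0.3423, 0.033]
tcp_rot: [-0.054, 1.569, 0.192]
ft_force: [-13.3, -10.1, 42.1]
finger_gap: 0.0006
```

Request:
step_arm([
  {"delta_pos":[0,0,0],"rotation":[0,0,0]},
  {"delta_pos":[0,0,0],"rotation":[0,0,0]},
  {"delta_pos":[0,0,0],"rotation":[0,0,0]},
  {"delta_pos":[0,0,0],"rotation":[0,0,0]},
  {"delta_pos":[0,0,0],"rotation":[0,0,0]},
])

```text
time_s: 57.0
tool_pos: [0.4894, 0.3423, 0.0331]
tcp_rot: [-0.034, 1.569, 0.212]
ft_force: [-14.0, -10.1, 41.2]
finger_gap: 0.0001
```

Request:
step_arm([
  {"delta_pos":[0,0,0],"rotation":[0,0,0]},
  {"delta_pos":[0,0,0],"rotation":[0,0,0]},
  {"delta_pos":[0,0,0],"rotation":[0,0,0]},
  {"delta_pos":[0,0,0],"rotation":[0,0,0]},
  {"delta_pos":[0,0,0],"rotation":[0,0,0]},
])

```text
time_s: 57.62
tool_pos: [0.4894, 0.3423, 0.033]
tcp_rot: [-0.026, 1.569, 0.22]
ft_force: [-14.0, -10.4, 41.0]
finger_gap: 0.0004
```

Request:
step_arm([
  {"delta_pos":[0,0,0],"rotation":[0,0,0]},
  {"delta_pos":[0,0,0],"rotation":[0,0,0]},
  {"delta_pos":[0,0,0],"rotation":[0,0,0]},
  {"delta_pos":[0,0,0],"rotation":[0,0,0]},
  {"delta_pos":[0,0,0],"rotation":[0,0,0]},
])

```text
time_s: 58.25
tool_pos: [0.4894, 0.3424, 0.033]
tcp_rot: [-0.023, 1.569, 0.222]
ft_force: [-13.5, -10.4, 41.5]
finger_gap: 0.0004
```

Request:
step_arm([
  {"delta_pos":[0,0,0],"rotation":[0,0,0]},
  {"delta_pos":[0,0,0],"rotation":[0,0,0]},
  {"delta_pos":[0,0,0],"rotation":[0,0,0]},
  {"delta_pos":[0,0,0],"rotation":[0,0,0]},
  {"delta_pos":[0,0,0],"rotation":[0,0,0]},
])

```text
time_s: 58.88
tool_pos: [0.4894, 0.3424, 0.0331]
tcp_rot: [-0.033, 1.569, 0.213]
ft_force: [-13.4, -10.3, 41.2]
finger_gap: 0.0006
```

```bash
python3 st.py; python3 - <<'E'
from look import *
im,d,K,R,t=cam("top")
cv2.imwrite("pics/pd.png",im)
E
```

```text
[0.4894 0.3424 0.0331] [-13.4 -10.3  41.2] r 0.2003 ang 122.0 phi 14.1 [-0.21  0.66 -0.6   1.79  0.48  0.84 -0.8 ] 58.875
```

It was held against its stop for over 2.5 s (stroke about 17 mm). Releasing.

Request:
step_arm([
  {"delta_pos":[-0.1,0,0],"rotation":[0,0,0]},
  {"delta_pos":[-0.3,0,0],"rotation":[0,0,0]},
  {"delta_pos":[-0.8,0,0],"rotation":[0,0,0]},
  {"delta_pos":[-0.9,0,0],"rotation":[0,0,0]},
  {"delta_pos":[-0.9,0,0],"rotation":[0,0,0]},
])

```text
time_s: 59.55
tool_pos: [0.489, 0.3416, 0.2127]
tcp_rot: [0.569, 1.57, 0.815]
ft_force: [0.7, -0.2, 0.4]
finger_gap: 0.0004
```

Request:
step_arm([
  {"delta_pos":[-0.9,0,0],"rotation":[0,0,0]},
  {"delta_pos":[-0.9,0,0],"rotation":[0,0,0]},
  {"delta_pos":[-0.6,0,0],"rotation":[0,0,0]},
  {"delta_pos":[0,0,0],"rotation":[0,0,0]},
  {"delta_pos":[0,0,0],"rotation":[0,0,0]},
], fingers=54)

```text
time_s: 60.18
tool_pos: [0.4889, 0.3414, 0.3539]
tcp_rot: [2.957, 1.571, -3.08]
ft_force: [-0.0, -0.3, -0.0]
finger_gap: 0.0474
```

```bash
python3 - <<'E'
from plan import *
from fit import *
T=cam("top");W=world(T[1],*T[2:]); print("pad z", np.median(W[208:216,133:142,2]))
plan((.5970,.1747,.35,-30.2),v=.9)
E
```

```text
pad z 0.04946266098182232
t 60.2 at [0.4888 0.3413 0.3535] phi 14.1 gap 0.0512 F [-0.9 -0.5 -0.1] j [-0.1   0.35 -0.75  1.46  0.24  1.42 -0.61]
wp [  0.597   0.175   0.35  -30.2  ] rows 9 end [0.5967 0.1746 0.3499]
[{"delta_pos": [0.01, -0.35, 0.12], "rotation": [0.82, 0.0, 0.0]}, {"delta_pos": [0.01, -0.34, 0.15], "rotation": [0.82, 0.0, 0.0]}, {"delta_pos": [0.01, -0.32, 0.18], "rotation": [0.82, 0.0, 0.0]}, {"delta_pos": [0.0, -0.31, 0.2], "rotation": [0.82, 0.0, 0.0]}, {"delta_pos": [0.01, -0.29, 0.23], "rotation": [0.82, 0.0, 0.0]}]
[{"delta_pos": [0.0, -0.26, 0.25], "rotation": [0.82, 0.0, 0.0]}, {"delta_pos": [0.01, -0.24, 0.28], "rotation": [0.82, 0.0, 0.0]}, {"delta_pos": [0.0, -0.22, 0.29], "rotation": [0.82, 0.0, 0.0]}, {"delta_pos": [0.01, -0.2, 0.31], "rotation": [0.82, -0.01, 0.01]}]
```

The pad is back up (z about 0.049). Now back to the collar.

Request:
step_arm([
  {"delta_pos":[0,-0.35,0.12],"rotation":[0.82,0,0]},
  {"delta_pos":[0,-0.34,0.15],"rotation":[0.82,0,0]},
  {"delta_pos":[0,-0.32,0.18],"rotation":[0.82,0,0]},
  {"delta_pos":[0,-0.31,0.2],"rotation":[0.82,0,0]},
  {"delta_pos":[0,-0.29,0.23],"rotation":[0.82,0,0]},
])

```text
time_s: 60.85
tool_pos: [0.5494, 0.2477, 0.3532]
tcp_rot: [-2.809, 1.569, -2.996]
ft_force: [-0.6, -0.4, -0.3]
finger_gap: 0.0541
```

Request:
step_arm([
  {"delta_pos":[0,-0.26,0.25],"rotation":[0.82,0,0]},
  {"delta_pos":[0,-0.24,0.28],"rotation":[0.82,0,0]},
  {"delta_pos":[0,-0.22,0.29],"rotation":[0.82,0,0]},
  {"delta_pos":[0,-0.2,0.31],"rotation":[0.82,0,0]},
  {"delta_pos":[0,0,0],"rotation":[0,0,0]},
])

```text
time_s: 61.48
tool_pos: [0.5973, 0.1733, 0.3529]
tcp_rot: [-2.348, 1.569, -2.877]
ft_force: [0.1, -0.0, -0.4]
finger_gap: 0.0541
```

Request:
step_arm([
  {"delta_pos":[0,0,0],"rotation":[0,0,0]},
  {"delta_pos":[0,0,0],"rotation":[0,0,0]},
  {"delta_pos":[0,0,0],"rotation":[0,0,0]},
])

```text
time_s: 61.85
tool_pos: [0.5967, 0.1754, 0.3542]
tcp_rot: [2.35, 1.57, 1.824]
ft_force: [1.1, 0.0, -0.1]
finger_gap: 0.0538
```

```bash
python3 - <<'E'
from plan import *
plan((.5972,.1748,.254,-30.2),v=.5)
E
```

```text
t 61.9 at [0.5967 0.1754 0.3542] phi -30.1 gap 0.0538 F [ 1.1  0.  -0.1] j [ 0.06  0.36 -0.54  1.4   0.18  1.43 -1.  ]
wp [  0.597   0.175   0.254 -30.2  ] rows 4 end [0.5969 0.1747 0.254 ]
[{"delta_pos": [0.42, 0.0, 0.0], "rotation": [0.0, 0.0, 0.0]}, {"delta_pos": [0.42, 0.0, 0.0], "rotation": [0.0, 0.0, 0.0]}, {"delta_pos": [0.41, 0.0, 0.01], "rotation": [0.01, 0.0, 0.0]}, {"delta_pos": [0.42, -0.01, 0.0], "rotation": [0.0, 0.0, 0.0]}]
```

Request:
step_arm([
  {"delta_pos":[0.42,0,0],"rotation":[0,0,0]},
  {"delta_pos":[0.42,0,0],"rotation":[0,0,0]},
  {"delta_pos":[0.42,0,0],"rotation":[0,0,0]},
  {"delta_pos":[0.4,0,0],"rotation":[0,0,0]},
  {"delta_pos":[0,0,0],"rotation":[0,0,0]},
])

```text
time_s: 62.48
tool_pos: [0.5962, 0.1748, 0.2534]
tcp_rot: [-2.522, 1.568, -3.049]
ft_force: [0.9, -0.2, 0.1]
finger_gap: 0.054
```

Request:
step_arm([
  {"delta_pos":[0,0,0],"rotation":[0,0,0]},
  {"delta_pos":[0,0,0],"rotation":[0,0,0]},
  {"delta_pos":[0,0,0],"rotation":[0,0,0]},
  {"delta_pos":[0,0,0],"rotation":[0,0,0]},
  {"delta_pos":[0,0,0],"rotation":[0,0,0]},
], fingers=22, force=12)

```text
time_s: 63.1
tool_pos: [0.5971, 0.1751, 0.2552]
tcp_rot: [1.285, 1.57, 0.758]
ft_force: [-2.2, -0.5, 6.4]
finger_gap: 0.0259
```

Request:
step_arm([
  {"delta_pos":[0,0,0],"rotation":[-0.5,0,0]},
  {"delta_pos":[0,0,0],"rotation":[-0.92,0,0]},
  {"delta_pos":[0,0,0],"rotation":[-0.92,0,0]},
  {"delta_pos":[0,0,0],"rotation":[-0.92,0,0]},
  {"delta_pos":[0,0,0],"rotation":[-0.92,0,0]},
])

```text
time_s: 63.72
tool_pos: [0.597, 0.1751, 0.2552]
tcp_rot: [0.939, 1.57, 0.853]
ft_force: [-3.5, 0.0, 6.0]
finger_gap: 0.026
```

```bash
python3 st.py; python3 -c "
from h import *; print(env.get_obs()['moment'])"
```

```text
[0.597  0.1751 0.2552] [-3.5  0.   6. ] r 0.003 ang 59.9 phi -4.9 [ 0.11  0.43 -0.61  1.55  0.26  1.24 -0.62] 63.725
[-0.04426933  0.56914242 -0.0519617 ]
```

Request:
step_arm([
  {"delta_pos":[0,0,0],"rotation":[-0.92,0,0]},
  {"delta_pos":[0,0,0],"rotation":[-0.92,0,0]},
  {"delta_pos":[0,0,0],"rotation":[-0.92,0,0]},
  {"delta_pos":[0,0,0],"rotation":[-0.92,0,0]},
  {"delta_pos":[0,0,0],"rotation":[-0.92,0,0]},
])

```text
time_s: 64.35
tool_pos: [0.5969, 0.1751, 0.2551]
tcp_rot: [0.663, 1.57, 1.059]
ft_force: [-3.5, -1.0, 6.7]
finger_gap: 0.026
```

Request:
step_arm([
  {"delta_pos":[0,0,0],"rotation":[-0.92,0,0]},
  {"delta_pos":[0,0,0],"rotation":[-0.92,0,0]},
  {"delta_pos":[0,0,0],"rotation":[-0.92,0,0]},
  {"delta_pos":[0,0,0],"rotation":[-0.92,0,0]},
  {"delta_pos":[0,0,0],"rotation":[-0.6,0,0]},
])

```text
time_s: 64.97
tool_pos: [0.5969, 0.1751, 0.2552]
tcp_rot: [0.353, 1.57, 1.196]
ft_force: [-4.1, -1.2, 6.9]
finger_gap: 0.0257
```

```bash
python3 st.py; python3 -c "
from h import *; print(env.get_obs()['moment'])"
```

```text
[0.5969 0.1751 0.2552] [-4.1 -1.2  6.9] r 0.0029 ang 61.4 phi 48.3 [ 0.24  0.48 -0.8   1.54  0.35  1.27  0.23] 64.975
[-0.1619645   0.75218959 -0.07220149]
```

Request:
step_arm([
  {"delta_pos":[0,0,0],"rotation":[-0.3,0,0]},
  {"delta_pos":[0,0,0],"rotation":[-0.3,0,0]},
  {"delta_pos":[0,0,0],"rotation":[0,0,0]},
])

```text
time_s: 65.35
tool_pos: [0.5969, 0.1751, 0.2551]
tcp_rot: [0.395, 1.57, 1.299]
ft_force: [-3.7, -0.1, 7.0]
finger_gap: 0.0257
```

```bash
python3 st.py; python3 -c "
from h import *; print(env.get_obs()['moment'])"
```

```text
[0.5969 0.1751 0.2551] [-3.7 -0.1  7. ] r 0.0029 ang 61.4 phi 51.8 [ 0.25  0.48 -0.81  1.54  0.36  1.27  0.29] 65.35
[-0.1700977   0.8606087   0.01128082]
```

Request:
step_arm([
  {"delta_pos":[0,0,0],"rotation":[-0.3,0,0]},
  {"delta_pos":[0,0,0],"rotation":[-0.3,0,0]},
  {"delta_pos":[0,0,0],"rotation":[0,0,0]},
])

```text
time_s: 65.72
tool_pos: [0.597, 0.1751, 0.2551]
tcp_rot: [0.298, 1.57, 1.264]
ft_force: [-3.9, -1.2, 6.8]
finger_gap: 0.0263
```

```bash
python3 st.py; python3 -c "
from h import *; print(env.get_obs()['moment'],env.get_obs()['finger_gap'])"
```

```text
[0.597  0.1751 0.2551] [-3.9 -1.2  6.8] r 0.0029 ang 60.3 phi 55.4 [ 0.25  0.49 -0.82  1.54  0.37  1.27  0.35] 65.725
[-0.11261155  0.67776215 -0.32999331] 0.026341318550890228
```

Request:
step_arm([
  {"delta_pos":[0,0,0],"rotation":[-0.3,0,0]},
  {"delta_pos":[0,0,0],"rotation":[0,0,0]},
  {"delta_pos":[0,0,0],"rotation":[0,0,0]},
])

```text
time_s: 66.1
tool_pos: [0.597, 0.175, 0.2551]
tcp_rot: [0.038, 1.57, 1.035]
ft_force: [-2.5, -0.8, 5.7]
finger_gap: 0.0266
```

```bash
python3 st.py; python3 -c "
from h import *; print(env.get_obs()['moment'],env.get_obs()['finger_gap'])"
```

```text
[0.597  0.175  0.2551] [-2.5 -0.8  5.7] r 0.0029 ang 59.1 phi 57.1 [ 0.26  0.49 -0.83  1.54  0.37  1.27  0.37] 66.1
[-0.05409376  0.61455218 -0.39227065] 0.02657748284468374
```

The open stop is felt (moment about -0.39 N·m, gap widening). Releasing and going back to the knob.

Request:
step_arm([
  {"delta_pos":[0,0,0],"rotation":[0.3,0,0]},
  {"delta_pos":[0,0,0],"rotation":[0,0,0]},
  {"delta_pos":[0,0,0],"rotation":[0,0,0]},
  {"delta_pos":[0,0,0],"rotation":[0,0,0]},
], fingers=54)

```text
time_s: 66.6
tool_pos: [0.597, 0.1749, 0.2545]
tcp_rot: [0.81, 1.57, 1.777]
ft_force: [0.8, 0.1, -0.3]
finger_gap: 0.0541
```

Request:
step_arm([
  {"delta_pos":[-0.3,0,0],"rotation":[0,0,0]},
  {"delta_pos":[-0.6,0,0],"rotation":[0,0,0]},
  {"delta_pos":[-0.8,0,0],"rotation":[0,0,0]},
  {"delta_pos":[0,0,0],"rotation":[0,0,0]},
  {"delta_pos":[0,0,0],"rotation":[0,0,0]},
])

```text
time_s: 67.22
tool_pos: [0.5969, 0.1749, 0.357]
tcp_rot: [-0.267, 1.57, 0.699]
ft_force: [0.9, 0.5, -0.6]
finger_gap: 0.0539
```

```bash
python3 - <<'E'
from plan import *
plan((.557,.094,.36,105),(.5195,.0185,.36,153.5),(.5195,.0185,.315,153.5),v=.95)
E
```

```text
t 67.2 at [0.5969 0.1749 0.357 ] phi 55.4 gap 0.0539 F [ 0.9  0.5 -0.6] j [ 0.26  0.43 -0.85  1.39  0.32  1.46  0.39]
wp [5.57e-01 9.40e-02 3.60e-01 1.05e+02] rows 9 end [0.5572 0.0939 0.3599]
wp [5.200e-01 1.800e-02 3.600e-01 1.535e+02] rows 9 end [0.5195 0.0187 0.3599]
wp [5.200e-01 1.800e-02 3.150e-01 1.535e+02] rows 1 end [0.5196 0.0187 0.3149]
[{"delta_pos": [-0.01, -0.02, -0.17], "rotation": [-0.92, 0.0, 0.0]}, {"delta_pos": [-0.01, -0.01, -0.17], "rotation": [-0.92, 0.0, 0.0]}, {"delta_pos": [0.0, 0.01, -0.17], "rotation": [-0.92, 0.0, 0.0]}, {"delta_pos": [-0.01, 0.02, -0.16], "rotation": [-0.92, 0.0, 0.0]}, {"delta_pos": [0.0, 0.04, -0.16], "rotation": [-0.92, 0.0, 0.0]}]
[{"delta_pos": [-0.01, 0.05, -0.16], "rotation": [-0.92, 0.0, 0.0]}, {"delta_pos": [0.0, 0.07, -0.15], "rotation": [-0.92, 0.0, 0.0]}, {"delta_pos": [-0.01, 0.08, -0.14], "rotation": [-0.92, 0.0, 0.0]}, {"delta_pos": [0.0, 0.1, -0.14], "rotation": [-0.91, 0.0, 0.0]}, {"delta_pos": [0.0, 0.1, -0.12], "rotation": [-0.9, 0.0, 0.0]}]
[{"delta_pos": [0.0, 0.11, -0.11], "rotation": [-0.9, 0.0, 0.0]}, {"delta_pos": [0.0, 0.12, -0.09], "rotation": [-0.9, 0.0, 0.0]}, {"delta_pos": [0.0, 0.13, -0.08], "rotation": [-0.9, 0.0, 0.0]}, {"delta_pos": [0.0, 0.14, -0.07], "rotation": [-0.9, 0.0, 0.0]}, {"delta_pos": [0.0, 0.15, -0.06], "rotation": [-0.9, 0.0, 0.0]}]
[{"delta_pos": [0.0, 0.15, -0.04], "rotation": [-0.9, 0.0, 0.0]}, {"delta_pos": [0.0, 0.16, -0.03], "rotation": [-0.89, 0.0, 0.0]}, {"delta_pos": [0.0, 0.15, -0.01], "rotation": [-0.9, 0.0, 0.0]}, {"delta_pos": [0.75, 0.0, 0.0], "rotation": [0.0, 0.0, 0.0]}]
```

Request:
step_arm([
  {"delta_pos":[0,-0.02,-0.17],"rotation":[-0.92,0,0]},
  {"delta_pos":[0,-0.01,-0.17],"rotation":[-0.92,0,0]},
  {"delta_pos":[0,0.01,-0.17],"rotation":[-0.92,0,0]},
  {"delta_pos":[0,0.02,-0.16],"rotation":[-0.92,0,0]},
  {"delta_pos":[0,0.04,-0.16],"rotation":[-0.92,0,0]},
])

```text
time_s: 67.85
tool_pos: [0.5741, 0.1295, 0.3559]
tcp_rot: [1.609, 1.569, 3.06]
ft_force: [0.2, 0.7, -1.1]
finger_gap: 0.0538
```

Request:
step_arm([
  {"delta_pos":[0,0.05,-0.16],"rotation":[-0.92,0,0]},
  {"delta_pos":[0,0.07,-0.15],"rotation":[-0.92,0,0]},
  {"delta_pos":[0,0.08,-0.14],"rotation":[-0.92,0,0]},
  {"delta_pos":[0,0.1,-0.14],"rotation":[-0.91,0,0]},
  {"delta_pos":[0,0.1,-0.12],"rotation":[-0.9,0,0]},
])

```text
time_s: 68.47
tool_pos: [0.5528, 0.0849, 0.3559]
tcp_rot: [1.07, 1.569, 2.999]
ft_force: [1.0, -0.6, 0.1]
finger_gap: 0.0538
```

Request:
step_arm([
  {"delta_pos":[0,0.11,-0.11],"rotation":[-0.9,0,0]},
  {"delta_pos":[0,0.12,-0.09],"rotation":[-0.9,0,0]},
  {"delta_pos":[0,0.13,-0.08],"rotation":[-0.9,0,0]},
  {"delta_pos":[0,0.14,-0.07],"rotation":[-0.9,0,0]},
  {"delta_pos":[0,0.15,-0.06],"rotation":[-0.9,0,0]},
])

```text
time_s: 69.1
tool_pos: [0.532, 0.0432, 0.3559]
tcp_rot: [0.435, 1.569, 2.835]
ft_force: [-0.8, -0.6, 0.5]
finger_gap: 0.0539
```

Request:
step_arm([
  {"delta_pos":[0,0.15,-0.04],"rotation":[-0.9,0,0]},
  {"delta_pos":[0,0.16,-0.03],"rotation":[-0.9,0,0]},
  {"delta_pos":[0,0.15,-0.01],"rotation":[-0.9,0,0]},
  {"delta_pos":[0,0,0],"rotation":[0,0,0]},
  {"delta_pos":[0,0,0],"rotation":[0,0,0]},
])

```text
time_s: 69.72
tool_pos: [0.5195, 0.0189, 0.3563]
tcp_rot: [-0.306, 1.57, 2.373]
ft_force: [-0.8, 0.5, 0.1]
finger_gap: 0.0539
```

```bash
python3 - <<'E'
from plan import *
from fit import *
plan((.5195,.0185,.254,153.5),v=.5)
S=cam("side"); W=world(S[1],*S[2:])
k=W[(W[...,2]>.246)&(W[...,2]<.282)&(abs(W[...,1]-.02)<.04)&(abs(W[...,0]-.52)<.05)]; print("knob surf",len(k),np.median(k,0) if len(k) else 0)
g=W[(W[...,2]>.248)&(W[...,2]<.285)&(abs(W[...,0]-.597)<.05)&(abs(W[...,1]-.174)<.05)]
q=g[:,:2]-g[:,:2].mean(0);e,V=np.linalg.eigh(q.T@q);print("wing",len(g),np.degrees(np.arctan2(V[1,1],V[0,1])))
E
```

```text
t 69.7 at [0.5195 0.0189 0.3563] phi 153.5 gap 0.0539 F [-0.8  0.5  0.1] j [ 0.9   0.29 -1.22  1.63  0.28  1.41  2.33]
wp [5.200e-01 1.800e-02 2.540e-01 1.535e+02] rows 4 end [0.5192 0.0185 0.2537]
[{"delta_pos": [0.43, 0.0, 0.0], "rotation": [0.0, 0.0, 0.0]}, {"delta_pos": [0.43, 0.0, 0.0], "rotation": [0.0, 0.0, 0.0]}, {"delta_pos": [0.42, 0.0, 0.0], "rotation": [0.0, 0.0, 0.0]}, {"delta_pos": [0.43, 0.01, 0.0], "rotation": [-0.01, 0.01, 0.0]}]
knob surf 80 [0.51262784 0.02289054 0.26600587]
wing 220 147.67890847843233
```

Request:
step_arm([
  {"delta_pos":[0.43,0,0],"rotation":[0,0,0]},
  {"delta_pos":[0.43,0,0],"rotation":[0,0,0]},
  {"delta_pos":[0.43,0,0],"rotation":[0,0,0]},
  {"delta_pos":[0.42,0,0],"rotation":[0,0,0]},
  {"delta_pos":[0,0,0],"rotation":[0,0,0]},
])

```text
time_s: 70.4
tool_pos: [0.5189, 0.0191, 0.2529]
tcp_rot: [0.095, 1.568, 2.775]
ft_force: [-0.4, -0.4, 0.6]
finger_gap: 0.0544
```

Request:
step_arm([
  {"delta_pos":[0,0,0],"rotation":[0,0,0]},
  {"delta_pos":[0,0,0],"rotation":[0,0,0]},
  {"delta_pos":[0,0,0],"rotation":[0,0,0]},
  {"delta_pos":[0,0,0],"rotation":[0,0,0]},
  {"delta_pos":[0,0,0],"rotation":[0,0,0]},
], fingers=25, force=10)

```text
time_s: 71.03
tool_pos: [0.5196, 0.0188, 0.254]
tcp_rot: [-0.899, 1.57, 1.781]
ft_force: [0.6, 0.4, 1.3]
finger_gap: 0.025
```

Request:
step_arm([
  {"delta_pos":[0,0,0.15],"rotation":[0.5,0,0]},
  {"delta_pos":[0,-0.01,0.15],"rotation":[0.5,0,0]},
  {"delta_pos":[0,0,0.15],"rotation":[0.5,0,0]},
])

```text
time_s: 71.4
tool_pos: [0.4963, 0.0325, 0.254]
tcp_rot: [-1.728, 1.57, 0.793]
ft_force: [1.3, 0.1, -0.5]
finger_gap: 0.0249
```

```bash
python3 st.py
```

```text
[0.4963 0.0325 0.254 ] [ 1.3  0.1 -0.5] r 0.1716 ang 234.7 phi 144.5 [ 0.85  0.31 -1.16  1.84  0.31  1.19  2.11] 71.4
```

Request:
step_arm([
  {"delta_pos":[0,-0.01,0.15],"rotation":[0.5,0,0]},
  {"delta_pos":[0,0,0.15],"rotation":[0.5,0,0]},
  {"delta_pos":[0,-0.01,0.15],"rotation":[0.5,0,0]},
  {"delta_pos":[0,0,0.15],"rotation":[0.5,0,0]},
  {"delta_pos":[0,-0.01,0.15],"rotation":[0.5,0,0]},
])

```text
time_s: 72.03
tool_pos: [0.4637, 0.0634, 0.254]
tcp_rot: [2.607, 1.571, -1.417]
ft_force: [0.7, -1.6, 1.1]
finger_gap: 0.025
```

Request:
step_arm([
  {"delta_pos":[0,0,0.15],"rotation":[0.5,0,0]},
  {"delta_pos":[0,-0.01,0.15],"rotation":[0.5,0,0]},
  {"delta_pos":[0,0,0.15],"rotation":[0.5,0,0]},
  {"delta_pos":[0,-0.01,0.15],"rotation":[0.5,0,0]},
  {"delta_pos":[0,0,0.15],"rotation":[0.5,0,0]},
])

```text
time_s: 72.65
tool_pos: [0.44, 0.1016, 0.254]
tcp_rot: [-3.004, 1.571, -1.006]
ft_force: [1.5, -1.7, -0.8]
finger_gap: 0.0251
```

Request:
step_arm([
  {"delta_pos":[0,-0.01,0.15],"rotation":[0.5,0,0]},
  {"delta_pos":[0,0,0.15],"rotation":[0.5,0,0]},
  {"delta_pos":[0,-0.01,0.15],"rotation":[0.5,0,0]},
  {"delta_pos":[0,0,0.15],"rotation":[0.5,0,0]},
  {"delta_pos":[0,-0.01,0.15],"rotation":[0.5,0,0]},
])

```text
time_s: 73.28
tool_pos: [0.4273, 0.1447, 0.254]
tcp_rot: [2.519, 1.57, -2.028]
ft_force: [-0.3, -1.4, 0.6]
finger_gap: 0.0247
```

Request:
step_arm([
  {"delta_pos":[0,0,0.15],"rotation":[0.5,0,0]},
  {"delta_pos":[0,-0.01,0.15],"rotation":[0.5,0,0]},
  {"delta_pos":[0,0,0.15],"rotation":[0.5,0,0]},
  {"delta_pos":[0,-0.01,0.15],"rotation":[0.5,0,0]},
  {"delta_pos":[0,0,0.15],"rotation":[0.5,0,0]},
])

```text
time_s: 73.9
tool_pos: [0.4258, 0.1897, 0.254]
tcp_rot: [2.268, 1.571, -2.541]
ft_force: [0.8, -2.4, -0.2]
finger_gap: 0.025
```

```bash
python3 st.py
```

```text
[0.4258 0.1897 0.254 ] [ 0.8 -2.4 -0.2] r 0.1705 ang 174.2 phi 84.5 [ 0.5   0.19 -1.09  1.91  0.19  1.15  0.82] 73.9
```

Now 25° more at normal pace, then slowly until the outer stop is felt.

Request:
step_arm([
  {"delta_pos":[0,-0.01,0.15],"rotation":[0.5,0,0]},
  {"delta_pos":[0,0,0.15],"rotation":[0.5,0,0]},
  {"delta_pos":[0,-0.01,0.15],"rotation":[0.5,0,0]},
  {"delta_pos":[0,0,0.15],"rotation":[0.5,0,0]},
  {"delta_pos":[0,-0.01,0.15],"rotation":[0.5,0,0]},
])

```text
time_s: 74.53
tool_pos: [0.4364, 0.2333, 0.2539]
tcp_rot: [2.221, 1.57, -2.85]
ft_force: [-1.3, -0.3, 0.4]
finger_gap: 0.025
```

Request:
step_arm([
  {"delta_pos":[0,0,0.15],"rotation":[0.5,0,0]},
  {"delta_pos":[0,-0.01,0.15],"rotation":[0.5,0,0]},
  {"delta_pos":[0,0,0.1],"rotation":[0.33,0,0]},
  {"delta_pos":[0,0,0.1],"rotation":[0.33,0,0]},
])

```text
time_s: 75.03
tool_pos: [0.4493, 0.2604, 0.2539]
tcp_rot: [2.162, 1.57, -3.082]
ft_force: [-0.7, -1.7, 0.8]
finger_gap: 0.0252
```

Request:
step_arm([
  {"delta_pos":[0,0,0.08],"rotation":[0.26,0,0]},
  {"delta_pos":[0,-0.01,0.08],"rotation":[0.26,0,0]},
  {"delta_pos":[0,0,0.08],"rotation":[0.26,0,0]},
])

```text
time_s: 75.4
tool_pos: [0.4576, 0.2724, 0.254]
tcp_rot: [1.286, 1.57, 2.243]
ft_force: [-0.5, -1.0, -0.6]
finger_gap: 0.0252
```

```bash
python3 st.py
```

```text
[0.4576 0.2724 0.254 ] [-0.5 -1.  -0.6] r 0.1703 ang 144.1 phi 54.8 [ 0.19  0.33 -0.96  1.76  0.29  1.2   0.11] 75.4
```

Request:
step_arm([
  {"delta_pos":[0,0,0.08],"rotation":[0.26,0,0]},
  {"delta_pos":[0,-0.01,0.08],"rotation":[0.26,0,0]},
  {"delta_pos":[0,0,0.08],"rotation":[0.26,0,0]},
])

```text
time_s: 75.78
tool_pos: [0.4668, 0.2837, 0.254]
tcp_rot: [0.854, 1.57, 1.729]
ft_force: [-2.2, -0.2, 0.2]
finger_gap: 0.0251
```

Request:
step_arm([
  {"delta_pos":[0,0,0.06],"rotation":[0.2,0,0]},
  {"delta_pos":[0,0,0.06],"rotation":[0.2,0,0]},
])

```text
time_s: 76.03
tool_pos: [0.4714, 0.289, 0.254]
tcp_rot: [0.646, 1.571, 1.48]
ft_force: [-1.3, -0.6, 0.0]
finger_gap: 0.0249
```

Request:
step_arm([
  {"delta_pos":[0,-0.01,0.05],"rotation":[0.17,0,0]},
  {"delta_pos":[0,0,0.05],"rotation":[0.17,0,0]},
])

```text
time_s: 76.28
tool_pos: [0.4758, 0.2931, 0.2541]
tcp_rot: [1.041, 1.57, 1.839]
ft_force: [-1.7, -1.2, 0.6]
finger_gap: 0.0249
```

```bash
python3 st.py
```

```text
[0.4758 0.2931 0.2541] [-1.7 -1.2  0.6] r 0.1699 ang 134.8 phi 45.8 [ 0.11  0.38 -0.91  1.7   0.32  1.22 -0.08] 76.275
```

Request:
step_arm([
  {"delta_pos":[0,0,0.05],"rotation":[0.17,0,0]},
  {"delta_pos":[0,0,0.05],"rotation":[0.17,0,0]},
])

```text
time_s: 76.53
tool_pos: [0.4801, 0.2973, 0.254]
tcp_rot: [0.97, 1.57, 1.733]
ft_force: [-1.8, -1.6, 0.6]
finger_gap: 0.0249
```

Request:
step_arm([
  {"delta_pos":[0,0,0.05],"rotation":[0.17,0,0]},
  {"delta_pos":[0,0,0],"rotation":[0,0,0]},
])

```text
time_s: 76.78
tool_pos: [0.4823, 0.2995, 0.254]
tcp_rot: [0.748, 1.57, 1.494]
ft_force: [-0.2, 0.6, -0.4]
finger_gap: 0.0248
```

```bash
python3 st.py
```

```text
[0.4823 0.2995 0.254 ] [-0.2  0.6 -0.4] r 0.1701 ang 131.7 phi 42.7 [ 0.08  0.39 -0.89  1.68  0.32  1.22 -0.14] 76.775
```

Request:
step_arm([
  {"delta_pos":[0,0,0.05],"rotation":[0.15,0,0]},
  {"delta_pos":[0,0,0.03],"rotation":[0,0,0]},
])

```text
time_s: 77.03
tool_pos: [0.4844, 0.3011, 0.2538]
tcp_rot: [-3.02, 1.566, -2.29]
ft_force: [-14.9, -15.1, 12.0]
finger_gap: 0.0298
```

Request:
step_arm([
  {"delta_pos":[0,0,0.05],"rotation":[0,0,0]},
  {"delta_pos":[0,0,0],"rotation":[0,0,0]},
])

```text
time_s: 77.28
tool_pos: [0.4866, 0.3031, 0.2538]
tcp_rot: [-3.023, 1.566, -2.293]
ft_force: [-14.6, -13.1, 13.2]
finger_gap: 0.0357
```

```bash
python3 st.py
```

```text
[0.4866 0.3031 0.2538] [-14.6 -13.1  13.2] r 0.17 ang 129.8 phi 41.8 [ 0.07  0.41 -0.88  1.66  0.33  1.23 -0.16] 77.275
```

The outer stop is felt. I open, back off, lift and clear away for a final check.

Request:
step_arm([
  {"delta_pos":[0,0,0],"rotation":[0,0,0]},
  {"delta_pos":[0,0,-0.05],"rotation":[0,0,0]},
  {"delta_pos":[0,0,-0.05],"rotation":[0,0,0]},
  {"delta_pos":[0,0,0],"rotation":[0,0,0]},
  {"delta_pos":[0,0,0],"rotation":[0,0,0]},
], fingers=54)

```text
time_s: 77.9
tool_pos: [0.4835, 0.3005, 0.2541]
tcp_rot: [0.755, 1.57, 1.485]
ft_force: [-0.4, 0.4, -0.3]
finger_gap: 0.0543
```

Request:
step_arm([
  {"delta_pos":[-0.3,0,0],"rotation":[0,0,0]},
  {"delta_pos":[-0.6,0,0],"rotation":[0,0,0]},
  {"delta_pos":[-0.9,0,0],"rotation":[0,0,0]},
  {"delta_pos":[-0.1,0,0],"rotation":[0,0,0]},
  {"delta_pos":[0,0,0],"rotation":[0,0,0]},
])

```text
time_s: 78.53
tool_pos: [0.4834, 0.3006, 0.3686]
tcp_rot: [-0.035, 1.57, 0.695]
ft_force: [0.1, -0.6, -1.7]
finger_gap: 0.0539
```

```bash
python3 - <<'E'
from plan import *
plan((.45,-.20,.37,30),v=.95)
E
```

```text
t 78.5 at [0.4834 0.3006 0.3686] phi 41.9 gap 0.0539 F [ 0.1 -0.6 -1.7] j [ 0.1   0.32 -0.92  1.5   0.25  1.44 -0.09]
wp [ 0.45 -0.2   0.37 30.  ] rows 9 end [ 0.45   -0.2001  0.37  ]
[{"delta_pos": [0.0, -0.65, -0.66], "rotation": [0.22, 0.0, 0.0]}, {"delta_pos": [0.0, -0.66, -0.65], "rotation": [0.22, 0.0, 0.0]}, {"delta_pos": [0.0, -0.68, -0.63], "rotation": [0.22, 0.0, 0.0]}, {"delta_pos": [0.0, -0.69, -0.62], "rotation": [0.22, 0.0, 0.0]}, {"delta_pos": [-0.01, -0.71, -0.6], "rotation": [0.22, 0.0, 0.0]}]
[{"delta_pos": [0.0, -0.72, -0.59], "rotation": [0.22, 0.0, 0.0]}, {"delta_pos": [-0.01, -0.74, -0.57], "rotation": [0.22, 0.0, 0.0]}, {"delta_pos": [0.0, -0.75, -0.55], "rotation": [0.22, 0.0, 0.0]}, {"delta_pos": [-0.01, -0.76, -0.54], "rotation": [0.22, 0.01, 0.0]}]
```

Request:
step_arm([
  {"delta_pos":[0,-0.65,-0.66],"rotation":[0.22,0,0]},
  {"delta_pos":[0,-0.66,-0.65],"rotation":[0.22,0,0]},
  {"delta_pos":[0,-0.68,-0.63],"rotation":[0.22,0,0]},
  {"delta_pos":[0,-0.69,-0.62],"rotation":[0.22,0,0]},
  {"delta_pos":[0,-0.71,-0.6],"rotation":[0.22,0,0]},
])

```text
time_s: 79.15
tool_pos: [0.4642, 0.0208, 0.3671]
tcp_rot: [2.291, 1.57, 2.905]
ft_force: [2.0, -0.5, 0.1]
finger_gap: 0.054
```

Request:
step_arm([
  {"delta_pos":[0,-0.72,-0.59],"rotation":[0.22,0,0]},
  {"delta_pos":[0,-0.74,-0.57],"rotation":[0.22,0,0]},
  {"delta_pos":[0,-0.75,-0.55],"rotation":[0.22,0,0]},
  {"delta_pos":[0,-0.76,-0.54],"rotation":[0.22,0,0]},
  {"delta_pos":[0,0,0],"rotation":[0,0,0]},
])

```text
time_s: 79.78
tool_pos: [0.4485, -0.2041, 0.3662]
tcp_rot: [2.029, 1.568, 2.546]
ft_force: [-0.2, 0.6, -0.2]
finger_gap: 0.0538
```

```bash
python3 - <<'E'
from look import *
im,d,K,R,t=save("top","z1",110,310,130,250); W=world(d,K,R,t)
fitboards(im,K,R,t,z=.016)
m=np.zeros(d.shape,bool); m[150:200,160:205]=1; m&=(W[...,2]>.255)&(W[...,2]<.29); P=W[m]
q=P[:,:2]-P[:,:2].mean(0); e,V=np.linalg.eigh(q.T@q); print("wing",len(P),np.degrees(np.arctan2(V[1,1],V[0,1])))
E
```

```text
[250. 205.] 5149 [521.3 -19.9] [130.7  50. ] long axis 4.1 hue 67
[227. 207.] 5084 [514.9  57.3] [129.9  50. ] long axis 4.4 hue 67
wing 226 144.33086798525977
```

View pics/z1.png

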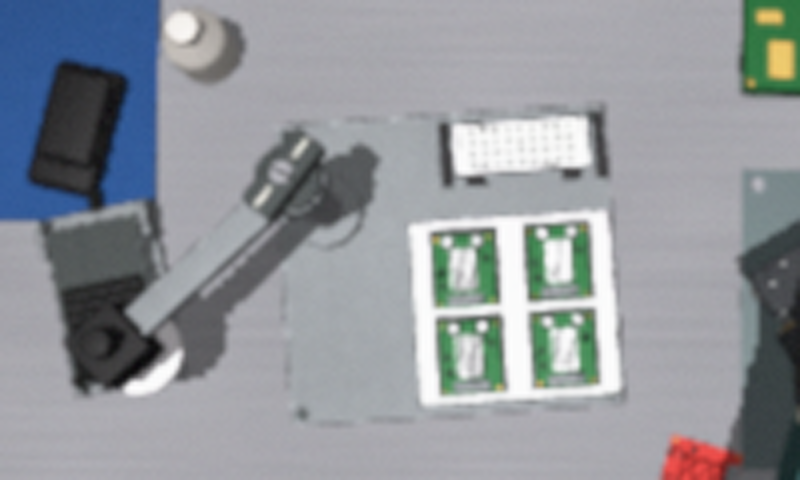

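The last picture shows the target on its seat (520,148), four boards in the nests, the boom out (100,340), the wings across at 144°, and the bystanders untouched. Handing in.

```bash
python3 -c "
from cell import env; print(env.close_job())"
```

```text
the job is handed in; nothing more can be done
None
```

The inspection job is done and handed in at about 80 s of robot time; no verdict was reported.

- **Target and boards:** I put the calibration target on its seat and laid all four green boards in nests of their own, component side up.
- **Camera and lock:** I swung the camera to its inner stop. I then turned the collar about 1.46 rad to lock it, and the wings matched the boom direction in the picture.
- **Shutter:** I pressed the pedal to its stop and held it for more than 2.5 s. After release the pad read about 49 mm high again.
- **Return:** I turned the collar back to its open stop and swung the boom out to its outer stop. Both stops were felt as a rise in force.

**Last checks:** The final top picture shows both pairs of boards still square in the nests, with fits of about 130 x 50 mm at about 4°, the same as before the swing. The target is between its lips, the wings are at 144° (open), and the bystanders in that view look unmoved.

**Not clean:**
- Pressing the pedal peaked at about 42 N vertical on the shut fingertips. The 40 N limit is for the arm and gripper body, and the wrist stayed under 120 N, but that push was harder than needed.
- The boom was not quite at its outer stop at the start, about 0.2 rad in. It was left at the stop itself.

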